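# Mount the peg bracket and put away the clean serving tools

## Robot

A 7-joint arm with a two-finger parallel gripper is mounted at the origin on the work surface. World frame = base frame: x ahead of the robot, y to its left, z up, the work surface at z = 0. Lengths are in m, angles in rad, forces in N, time in s.
With the tool pointing down it reaches from about 0.425 to 0.95 m from the base axis. Payload 16.7 kg.
Tool frame: the origin (TCP) lies midway between the tips of the shut fingers; the grasp point (between the pads) lies 19 mm behind it; x points along the fingers, z is the direction in which the jaws open and shut, and the axes are right-handed (so a half turn about x gives the same grasp; the last joint's range is limited). The gripper opens to 94 mm and grips with 3 to 60 N. Pads are 16 mm wide; open, the fingers measure 119 mm over their backs; the gripper's body (75 mm by 177 mm) begins 78 mm behind the grasp point.
Start: joints at [-1.375, 0.426, 0.074, 1.606, -0.034, 1.111, -0.067], TCP at [0.229, 0.635, 0.205] pointing down, gripper open.
Joint ranges: [-2.85, 2.85], [-0.5, 2.14], [-1.23, 1.37], [0.21, 2.46], [-1.02, 4.16], [0.16, 2.05], [-2.73, 2.73]. Speed limits (rad/s): [1.89, 1.89, 2.39, 2.39, 3.01, 3.01, 3.01].

## Interface

Orientations are given as a 3x3 rotation matrix whose columns are the frame's x, y, z axes.
In Python, from plant import bot, cams, spotter gives the robot as it stands.
- The arm moves only by the tool jog_arm, never from a script. Its argument "series" is a list of rows, each a list of 4 numbers: the shift along the tool's x, y, z in mm, then the turn about the tool's x in rad. A call has 1 to 8 rows; each row shifts and turns the pose as measured when the row begins, along the tool's axes as they then stand; what a row does not reach is not made up. A row lasts 1/8 s, in which the tool goes at most 62.5 mm and 10.7 degrees, less where a joint would pass 70% of its speed; a pose out of reach is approached as far as the arm can. A call is refused whole if a number of a shift passes 62.5 or a number of a turn 0.188, either way. A call with a gripper value outside its range is refused whole. "fingers" is the closure in counts, from 0 (fully open) to 255 (shut), set as the call begins (left out, the last holds). The fingers move at their own pace and stop on an object; "newtons" is the grip in N (left out, the last holds). Time passes only in rows, so rows that do not move let the fingers close. It gives the time, the measured TCP pose, the force and the opening at its end, in the units of the state.
- bot.observe(): the state, without advancing time (a new reading comes with each control period).
- cams.grab_frame(name): name is "side" or "top" or "wrist"; returns a dict with "color" (400x640x3 uint8, red, green, blue), "z_map" (400x640 float32, m along the optical axis (not along the pixel's ray), 0 where there is no reading), "camera_matrix" (3x3 intrinsics, pixels), "view" (4x4, takes a point from world to camera coordinates); the wrist camera has in their place "hand_eye" (4x4, takes a point from camera to tool coordinates, whose origin is the TCP and whose axes are the tool frame's). Camera axes: x right, y up, looking along -z (the intrinsics and any distortion apply to the point x, -y, -z); pixel columns grow to the right and rows downward; lengths in m; the calibration is good to about 2 mm. The wrist camera is an equidistant fisheye: a pixel r from the principal point sees the ray r / f radians off the axis. A picture is of the moment at which its call begins: read the wrist's pose just before it.
- bot.job_done(): hands the job in, once; it reports no verdict.
Trained networks look in a picture, given as the dict that the camera call returned (one of the last four; its "shot" number tells which), for a name from the list of things; names that differ only in an ending like _2 or _b are one class to them, and where a whole thing is asked for, a point or a joint stands for the part that bears it (a point fixed in the world has none). Each returns a list of dicts, best first, with "conf" (0 to 1); they miss things now and then, are a little off and sometimes report something else, mostly with a low value. They report only what shows in the picture. A call takes as long as a camera call. They do not tell look-alikes from the thing itself.
- spotter.look_for(picture, thing): "location" ([column, row] as shares, 0 to 1, of the picture: columns of its width, rows of its height, amid what is visible of it).
- spotter.cut_out(picture, thing): "mask" (400x640 bool, what is visible of it) and "location" ([column, row] as shares, 0 to 1, of the picture: columns of its width, rows of its height, amid what is visible of it).
- spotter.mark_of(picture, thing): "location" ([column, row] as shares, 0 to 1, of the picture: columns of its width, rows of its height: a listed point, or the origin of a listed thing).
The state is a dict: "time_s": time; "qpos": joint angles; "joint_velocities": joint speeds; "joint_torque": joint torques, N m; "ee_pos": TCP position; "orientation": TCP orientation; "wrist_force": force on the tool from outside, world axes, zero at the start; "torque": the same for the moment, N m; "width": finger opening in m.
Only numpy, scipy, OpenCV 4.12 (cv2) and the standard library are available. Lean on these libraries where they do the work, as an engineer would, in place of code of your own. Each camera call takes 0.05 s, during which the arm holds its last target.

## Task

Put away the serving tools that stand in the drying block: first hook the loose peg bracket into the top pair of slots of the white slotted post and press it fully down until the spring catch snaps out over it, then hang each rice paddle by its eye on the bracket's pegs, one to a peg. Put each flat wooden spatula upright, handle down to the bottom, into the crowded crock, gently nudging aside the tools that are there without pushing any of them out; leave the bowl, the bottle and the stack of cups alone.

Things in the scene. Friction and masses are not known exactly. Their poses are not given: they have to be found in the camera images.
- post: White hollow steel post, fixed on a dark foot plate (x = -80 to 55, y +-55, 10 mm thick). 60 mm wide, 28 mm deep, 289 mm tall. Origin on the table below the middle of the slotted face; x points into the post, y along the face, z up. The face (plane x = 0, looking to -x) is 4 mm thick, with 21 mm of hollow behind it.
- seat (a point): Where the bracket's origin lies when locked: on the post's face, 185 mm up, axes as the post's (2.5 mm play in x, 3 in y). The TOP slots to use: at y = +16 and -16 mm, 11 wide, z = 46 to 86 mm above this point; lower slots are not for this job. To enter, hold the bracket's origin 21 to 27 mm above this point (18 to 30 just passes), move +x till plate meets face, then lower.
- catch (a joint): Travel (m) of the post's spring catch, an orange tongue 14 x 8 mm, 5 mm proud of the face, 255.5 mm up, midway between the top slots. 0 = out, 0.006 = pushed in; 4 N to start, 9 N at 5 mm. The bracket's back plate pushes it in and it rubs, so the bracket does not sink by itself: press down with 5 to 15 N. With the bracket fully down (last 2 mm matter) it springs out over the plate's top edge, back to 0.
- bracket: Loose steel peg bracket, about 0.3 kg, standing on the table on the lower edges of its two plates. Origin: middle of the lower edge of the back plate's rear face; x to the hooks (into the post when mounted), z up. Back plate 60 wide (y), 64 tall, x = -4 to 0 mm. Front strip 190 wide, 50 tall, x = -88 to -84 mm, with three black pegs pointing to -x.
- arm (a point): Grip point in the middle of the bracket's grey arm, at (-50, 0, 48) mm from its origin, near its centre of mass; axes as the bracket's. Arm 12 mm wide (y), z = 36 to 60, x = -84 to -4 mm, joins the two plates; its top can be pressed. Hooks on the back plate at y = +-16 mm, 5 mm wide: necks z = 46 to 56 out to x = 11.5 mm, teeth x = 6.5 to 11.5 mm hanging down to z = 28 mm.
- peg1 (a point): Root of peg 1 on the front face of the bracket's strip (bracket frame: x = -88, y = +75, z = 22 mm), axes parallel to the bracket's. The peg is a round bar of 7 mm diameter that runs 46 mm to -x, rising 10 degrees towards its free tip.
- peg2 (a point): Root of peg 2 on the front face of the bracket's strip (bracket frame: x = -88, y = 0, z = 22 mm), axes parallel to the bracket's. The peg is a round bar of 7 mm diameter that runs 46 mm to -x, rising 10 degrees towards its free tip.
- peg3 (a point): Root of peg 3 on the front face of the bracket's strip (bracket frame: x = -88, y = -75, z = 22 mm), axes parallel to the bracket's. The peg is a round bar of 7 mm diameter that runs 46 mm to -x, rising 10 degrees towards its free tip.
- drainer: White drying block on a blue tray, fixed, 150 (x) x 130 (y) x 75 mm tall, origin under its centre. Three slots (9 x 50 mm, long side along y) at x = -44, 0, 44, y = -25 mm for the paddles, two holes (14 x 18 mm) at x = -30, 30, y = 42 mm for the wooden spatulas; all 63 mm deep, so raise things 63 mm to free them.
- paddle_green: Green plastic rice paddle, 60 g, 172 mm long, standing blade down in the block; absent in some runs. Origin at the centre of its hanging eye: a hole 16 wide (y), 20 tall (z), through along x, in a frame 32 wide, 34 tall, 6 mm thick. z runs along it to the handle end (17 mm above). Handle 20 mm wide from z = -17 to -80, blade 46 wide, 5 thick, z = -80 to -155 mm.
- paddle_red: Red plastic rice paddle, 60 g, 172 mm long, standing blade down in the block; absent in some runs. Origin at the centre of its hanging eye: a hole 16 wide (y), 20 tall (z), through along x, in a frame 32 wide, 34 tall, 6 mm thick. z runs along it to the handle end (17 mm above). Handle 20 mm wide from z = -17 to -80, blade 46 wide, 5 thick, z = -80 to -155 mm.
- paddle_yellow: Yellow plastic rice paddle, 60 g, 172 mm long, standing blade down in the block; absent in some runs. Origin at the centre of its hanging eye: a hole 16 wide (y), 20 tall (z), through along x, in a frame 32 wide, 34 tall, 6 mm thick. z runs along it to the handle end (17 mm above). Handle 20 mm wide from z = -17 to -80, blade 46 wide, 5 thick, z = -80 to -155 mm.
- spatula_light: Flat wooden spatula (light wood), 50 g, 180 mm long, standing handle down in the drying block; absent in some runs. Origin at the lower end of the handle, z along it to the head. Handle 14 (y) x 10 (x) mm with a rounded end, head 40 mm wide (y), 10 mm thick (x), z = 118 to 180 mm.
- spatula_dark: Flat wooden spatula (dark wood), 50 g, 180 mm long, standing handle down in the drying block. Origin at the lower end of the handle, z along it to the head. Handle 14 (y) x 10 (x) mm with a rounded end, head 40 mm wide (y), 10 mm thick (x), z = 118 to 180 mm.
- crock: Blue glazed crock, fixed, origin under its centre; outer diameter 94 mm, 115 mm tall, wall 5 mm, inner floor 6 mm above the table. It already holds five tools that lean outward and stick up to about 160 mm above the table.
- spoon: Wooden spoon, 171 mm long, head 32 mm wide, standing in the crock with its head up. Origin at its lower end, z along it, head wide along y (top 45 mm or so).
- turner: Black turner, 168 mm long, head 44 mm wide, standing in the crock with its head up. Origin at its lower end, z along it, head wide along y (top 45 mm or so).
- scoop: Small steel scoop, 150 mm long, head 36 mm across, standing in the crock with its head up. Origin at its lower end, z along it, head wide along y (top 45 mm or so).
- chopstick_1: Red serving chopstick, 175 mm long, 9 mm thick, standing in the crock with its head up. Origin at its lower end, z along it, head wide along y (top 45 mm or so).
- chopstick_2: Red serving chopstick, 175 mm long, 9 mm thick, standing in the crock with its head up. Origin at its lower end, z along it, head wide along y (top 45 mm or so).
- bowl: White bowl, 110 mm across, 50 mm tall, bystander; origin under its centre.
- bottle: Amber glass bottle with a red cap, 52 mm across, 130 mm tall, bystander; origin under its centre.
- cup_stack: Stack of green and white baking cups, 56 mm across, 36 mm tall, bystander; origin under its centre.
There are look-alikes about, which are no part of the job. What is shaped like the spatula_dark but blue is not meant. There is more than one size of the bracket; the one meant has the size given above.

How it is judged:
By the outcome, as a careful person would: the job done as asked, in the order asked, and still so for the second after the job is handed in, with the robot touching nothing.
Of paddle_green, paddle_red, paddle_yellow, spatula_light only 2 to 4 are there at a start; the rules pass over those that are not, and their reading is None.
At some moment in a run one of bracket may be knocked a few centimetres aside while the robot is not near it.
It also fails if it takes over 210 s, if anything falls off the work surface, if the arm or the gripper's body presses on something with over 40 N, if the wrist force passes 120 N, or if a joint passes its speed limit or range.

## Working session

There is one attempt and no reset: what is moved stays moved. The work goes in short steps, Python scripts to look and compute and a tool call to move; the robot and the scene stay as the last step left them, time stands still between calls to the robot, and variables do not carry over. Pictures are saved under pics/ and viewed, and the job is handed in when it is done.

Besides the shell and the picture viewer there is one more tool, called by a JSON object that holds its "fn" and its "kwargs", one argument or row to a line. jog_arm: Moves the arm, as the interface text tells. Its arguments: {"type":"object","properties":{"series":{"type":"array"},"fingers":{"type":"number"},"newtons":{"type":"number"}},"required":["series"]}

```bash
ls; mkdir -p pics
cat > h.py <<'E'
import numpy as np, cv2
from plant import bot, cams, spotter
def save(n,im): cv2.imwrite('pics/'+n,cv2.cvtColor(im,cv2.COLOR_RGB2BGR))
def w_of(p,col,row,z=None):
    # pixel -> world using depth (fixed cams)
    K=p['camera_matrix']; V=p['view']
    d=p['z_map'][int(round(row)),int(round(col))] if z is None else z
    c=np.array([(col-K[0,2])/K[0,0]*d, -(row-K[1,2])/K[1,1]*d, -d,1])
    return (np.linalg.inv(V)@c)[:3]
def cloud(p):
    K=p['camera_matrix']; V=p['view'];d=p['z_map']
    r,c=np.mgrid[0:400,0:640]
    P=np.stack([(c-K[0,2])/K[0,0]*d,-(r-K[1,2])/K[1,1]*d,-d,np.ones_like(d)],-1)
    return (P@np.linalg.inv(V).T)[...,:3]
def proj(p,X):
    c=p['view']@np.append(X,1); K=p['camera_matrix']
    return np.array([K[0,0]*c[0]/-c[2]+K[0,2], K[1,1]*(-c[1])/-c[2]+K[1,2]])
E
python3 - <<'E'
from h import *
s=bot.observe(); print({k:np.round(v,3).tolist() for k,v in s.items()})
for n in ['side','top','wrist']:
    p=cams.grab_frame(n); save(n+'0.png',p['color']); print(n,p.keys(),p['camera_matrix'].round(1).tolist(),(p.get('view',p.get('hand_eye'))).round(3).tolist())
    np.savez('pics/'+n+'0.npz',**{k:v for k,v in p.items()})
E
```

```text
pics
{'time_s': 0.0, 'qpos': [-1.375, 0.427, 0.074, 1.607, -0.034, 1.111, -0.067], 'joint_velocities': [0.002, 0.001, 0.001, 0.001, 0.001, -0.0, 0.001], 'joint_torque': [-0.002, -93.582, 3.666, -45.421, -0.049, 0.02, 0.0], 'ee_pos': [0.229, 0.635, 0.205], 'orientation': [[-0.0, -0.941, 0.339], [-0.001, 0.339, 0.941], [-1.0, -0.0, -0.001]], 'wrist_force': [-0.315, -1.085, -0.175], 'torque': [-0.017, -0.049, -0.01], 'width': 0.094}
side dict_keys(['color', 'z_map', 'camera_matrix', 'view', 'shot']) [[372.6, 0.0, 323.4], [0.0, 372.6, 198.6], [0.0, 0.0, 1.0]] [[-0.814, -0.581, -0.013, 0.377], [0.272, -0.401, 0.875, -0.279], [-0.514, 0.708, 0.485, -0.839], [0.0, 0.0, 0.0, 1.0]]
top dict_keys(['color', 'z_map', 'camera_matrix', 'view', 'shot']) [[385.8, 0.0, 318.2], [0.0, 385.8, 196.9], [0.0, 0.0, 1.0]] [[0.013, -1.0, 0.004, -0.004], [0.997, 0.013, 0.072, -0.49], [-0.072, 0.003, 0.997, -1.301], [0.0, 0.0, 0.0, 1.0]]
wrist dict_keys(['color', 'z_map', 'camera_matrix', 'hand_eye', 'shot']) [[309.7, 0.0, 318.7], [0.0, 309.7, 197.9], [0.0, 0.0, 1.0]] [[-0.0, 0.278, -0.96, -0.18], [0.0, 0.96, 0.278, 0.08], [1.0, -0.0, -0.0, 0.0], [0.0, 0.0, 0.0, 1.0]]
```

View pics/side0.png

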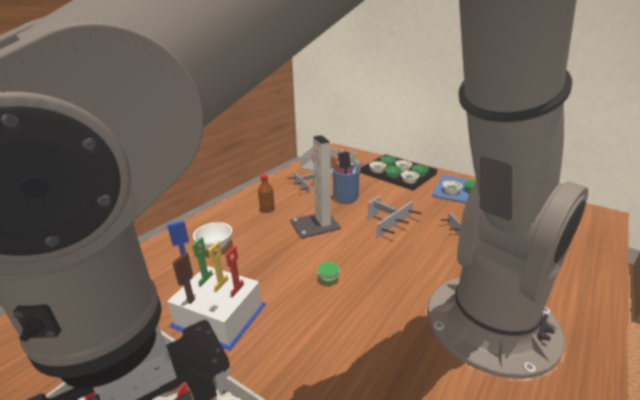

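View pics/top0.png

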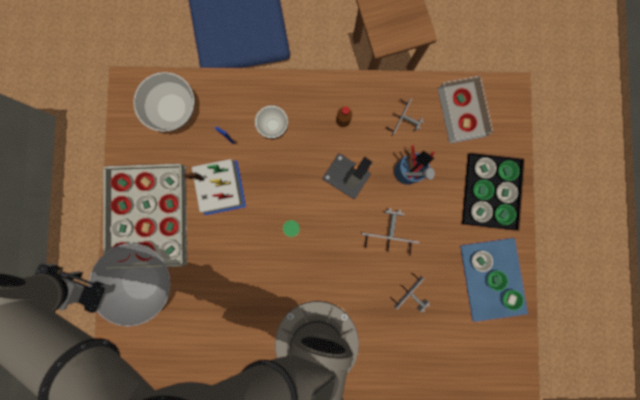

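View pics/wrist0.png

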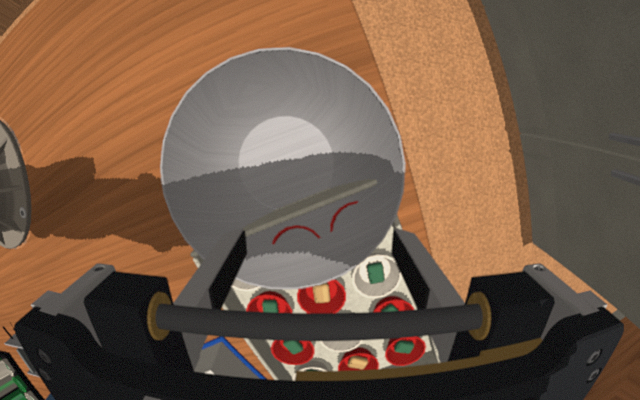

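Run:
```python
from h import *
for n,(c0,r0,c1,r1) in {'top':(300,80,450,320)}.items():
    p=dict(np.load('pics/%s0.npz'%n)); im=p['color'][r0:r1,c0:c1]
    save('topc.png',cv2.resize(p['color'][90:190,320:440],None,fx=6,fy=6,interpolation=3))
    save('topd.png',cv2.resize(p['color'][190:320,340:450],None,fx=4.6,fy=4.6,interpolation=3))
    save('tope.png',cv2.resize(p['color'][110:220,180:290],None,fx=5,fy=5,interpolation=3))
p=dict(np.load('pics/side0.npz'))
save('sidec.png',cv2.resize(p['color'][130:250,280:480],None,fx=4,fy=4,interpolation=3))
save('sided.png',cv2.resize(p['color'][210:350,150:350],None,fx=4,fy=4,interpolation=3))
```

```text
(no output)
```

View pics/topc.png

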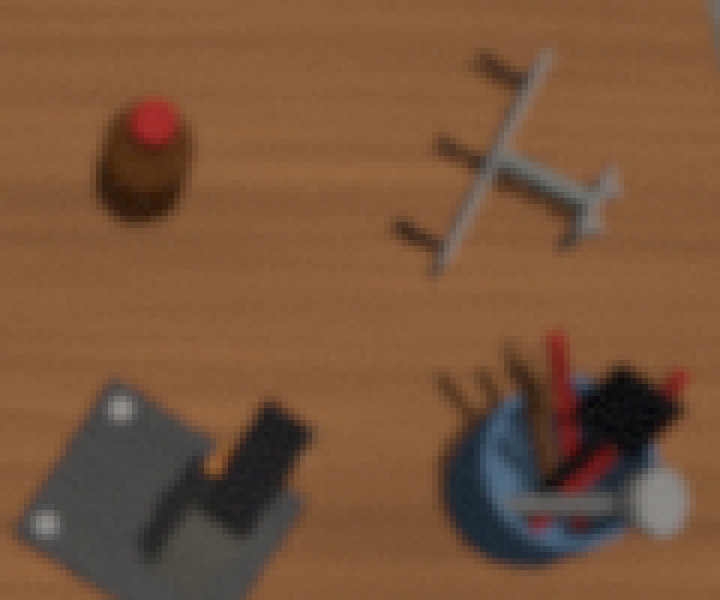

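View pics/topd.png

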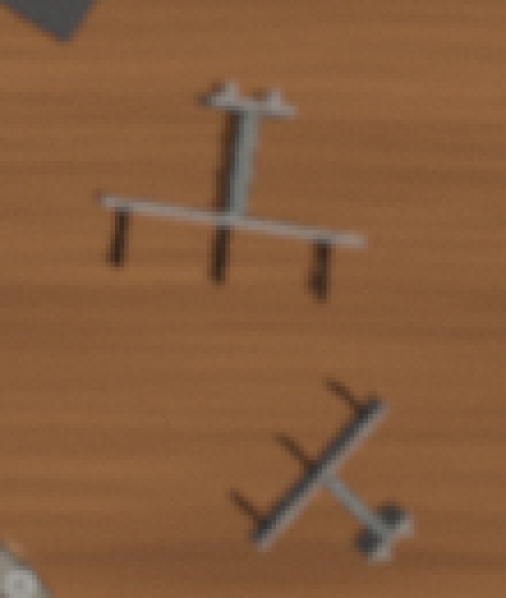

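View pics/tope.png

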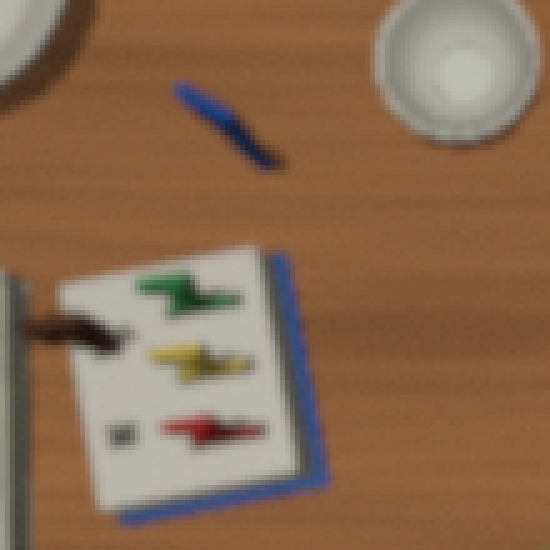

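View pics/sidec.png

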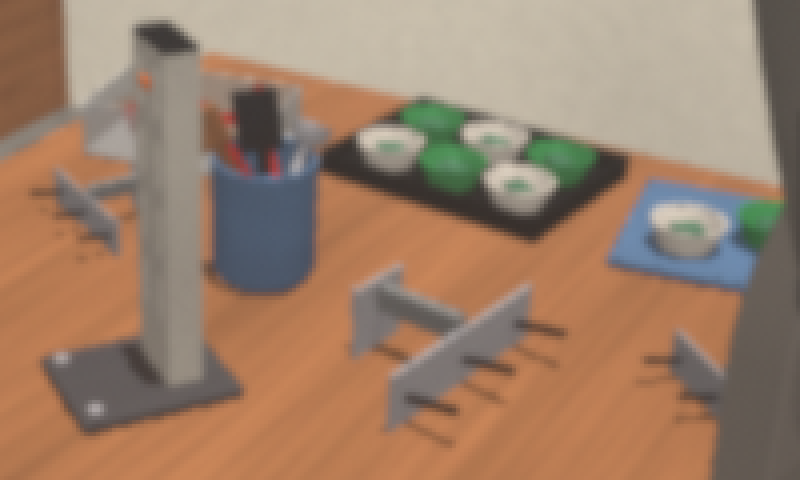

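View pics/sided.png

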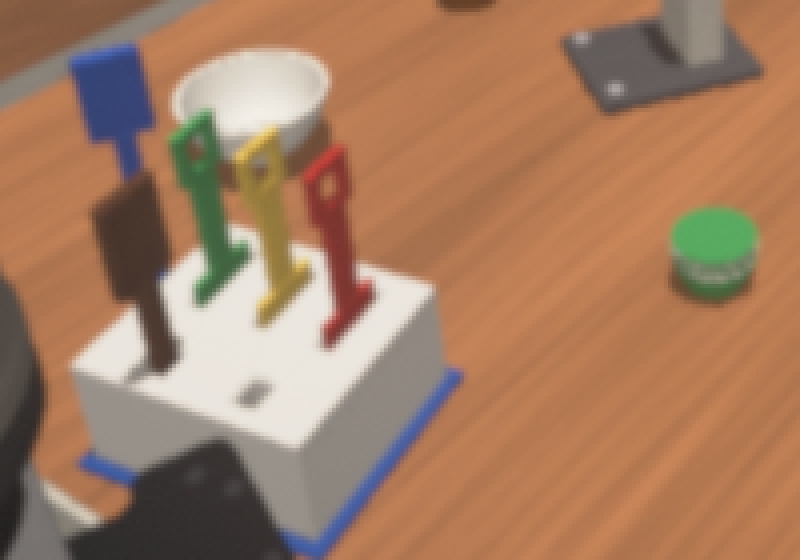

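Run:
```python
from h import *
for n in ['top','side']:
    p=cams.grab_frame(n); np.savez('pics/%s1.npz'%n,**p); C=cloud(p)
    for t in ['arm','bracket','peg1','peg2','peg3','post','seat','drainer','crock','paddle_green','paddle_red','paddle_yellow','spatula_dark','spatula_light']:
        for m in spotter.mark_of(p,t)[:3]:
            c,r=m['location'][0]*640,m['location'][1]*400
            ci,ri=int(min(c,639)),int(min(r,399))
            print(n,t,round(m['conf'],2),round(c,1),round(r,1),C[ri,ci].round(3))
```

```text
top arm 0.85 390.9 227.7 [ 0.391 -0.237  0.047]
top arm 0.58 419.4 300.5 [ 0.153 -0.332  0.048]
top arm 0.57 408.3 119.8 [ 0.76  -0.301  0.038]
top bracket 0.77 421.6 301.2 [ 0.15  -0.339  0.046]
top bracket 0.75 392.4 213.2 [ 0.438 -0.246  0.039]
top bracket 0.6 413.8 125.4 [ 0.748 -0.327  0.003]
top peg1 0.89 396.9 303.9 [ 0.137 -0.263  0.017]
top peg1 0.82 407.9 289.5 [ 0.184 -0.3    0.02 ]
top peg1 0.77 363.1 232.3 [ 0.372 -0.154 -0.002]
top peg2 0.89 396.9 303.9 [ 0.137 -0.263  0.017]
top peg2 0.82 407.9 289.5 [ 0.184 -0.3    0.02 ]
top peg2 0.77 363.1 232.3 [ 0.372 -0.154 -0.002]
top peg3 0.89 396.9 303.9 [ 0.137 -0.263  0.017]
top peg3 0.82 407.9 289.5 [ 0.184 -0.3    0.02 ]
top peg3 0.77 363.1 232.3 [ 0.372 -0.154 -0.002]
top post 0.85 346.3 177.4 [ 0.561 -0.093  0.006]
top post 0.36 351.1 167.4 [ 0.595 -0.109  0.013]
top post 0.3 289.0 224.2 [0.396 0.099 0.042]
top seat 0.84 353.5 169.6 [ 0.589 -0.116  0.01 ]
top drainer 0.63 225.0 187.4 [0.514 0.308 0.076]
top crock 0.91 405.9 173.9 [ 0.573 -0.289  0.042]
top paddle_green 0.71 414.5 172.1 [ 0.571 -0.309  0.082]
top paddle_g
[... 877 characters left out ...]
8 229.3 [ 0.366 -0.157  0.028]
side peg3 0.92 396.1 217.6 [ 0.355 -0.243  0.031]
side peg3 0.74 408.5 207.7 [ 0.345 -0.311  0.037]
side post 0.84 315.5 226.4 [ 0.554 -0.081  0.011]
side post 0.31 333.2 281.4 [0.361 0.102 0.014]
side seat 0.8 314.5 173.5 [ 0.582 -0.12   0.172]
side seat 0.34 265.1 209.8 [ 0.752 -0.063  0.015]
side drainer 0.75 379.8 229.0 [ 0.367 -0.154  0.029]
side drainer 0.69 217.5 315.8 [0.461 0.381 0.075]
side crock 0.73 346.3 196.5 [ 0.558 -0.269  0.032]
side paddle_green 0.92 199.5 247.7 [0.778 0.193 0.002]
side paddle_red 0.76 236.1 256.5 [0.482 0.294 0.162]
side paddle_red 0.62 408.7 208.2 [ 0.345 -0.312  0.033]
side paddle_yellow 0.96 216.2 254.8 [0.528 0.31  0.158]
```

```bash
cat >> h.py <<'E'
def rect(P):
    (c,s,a)=cv2.minAreaRect((P[:,:2]*1000).astype(np.float32)); return np.round(c,1),np.round(s,1),round(a,1)
E
python3 - <<'E'
from h import *
p=dict(np.load('pics/top1.npz')); C=cloud(p)
x,y,z=C[...,0],C[...,1],C[...,2]; col=p['color'].astype(int)
m=(z>.27)&(z<.31)&(abs(x-.57)<.1)&(abs(y+.12)<.12); print('posttop',m.sum(),C[m].mean(0).round(4),rect(C[m]))
dark=(col.max(-1)<90)&((col.max(-1)-col.min(-1))<20)
m=(z<.025)&dark&(abs(x-.57)<.1)&(abs(y+.12)<.12); print('foot',m.sum(),C[m].mean(0).round(4),rect(C[m]))
# bracket
m=(z>.03)&(z<.075)&(abs(x-.39)<.08)&(abs(y+.24)<.13);P=C[m];print('br',m.sum())
print(rect(P[P[:,0]<.375]),rect(P[P[:,0]>.425]),rect(P[(P[:,0]>.38)&(P[:,0]<.42)]))
ps=dict(np.load('pics/side1.npz')); S=cloud(ps); sx,sy,sz=S[...,0],S[...,1],S[...,2]
m=(sz>.05)&(sz<.27)&(abs(sx-.57)<.08)&(abs(sy+.12)<.06);P=S[m];print('post side',m.sum(),rect(P))
np.save('pics/postpts.npy',P)
h,xe,ye=np.histogram2d(P[:,0],P[:,1],bins=[np.arange(.52,.64,.005),np.arange(-.18,-.06,.005)]); print(h.astype(int))
m=(sz>.28)&(sz<.3)&(abs(sx-.57)<.08)&(abs(sy+.12)<.06);P=S[m];print('posttop side',m.sum(),P.mean(0),rect(P))
m=(sz>.02)&(sz<.07)&(abs(sx-.39)<.1)&(abs(sy+.24)<.13);P=S[m];print('br side',m.sum(),rect(P))
E
```

```text
posttop 242 [ 0.5521 -0.1165  0.2878] (array([ 553.2, -117.3]), array([28.9, 62.1]), 57.3)
foot 824 [ 0.564  -0.0851  0.009 ] (array([565.7, -93. ]), array([129.3, 104.1]), 57.9)
br 251
(array([ 342.5, -237.8]), array([ 63.9, 184.4]), 0.8) (array([ 439.4, -251. ]), array([60.6, 25.9]), 84.3) (array([ 399. , -244.6]), array([12.2, 38.3]), 82.2)
post side 1063 (array([ 553.5, -115.6]), array([32.6, 68.2]), 66.7)
[[ 0  0  0  0  0  0  0  0  0  0  0  1 32 84 45  2  0  0  0  0  0  0  0]
 [ 0  0  0  0  0  0  0  0  0  0  0  0  0 16 77 78 24  1  0  0  0  0  0]
 [ 0  0  0  0  0  0  0  0  0  0  0  0  0  0  3 39 98 49  5  0  0  0  0]
 [ 0  0  0  0  0  0  0  0  0  0  0  0  0  0  0  1 16 62  0  0  0  0  0]
 [ 0  0  0  0  0  0  0  0  0  0  0  0  0  0  0  0 14  8  0  0  0  0  0]
 [ 0  0  0  0  0  0  0  0  0  0  0  0  0  0  0 20 13  0  0  0  0  0  0]
 [ 0  0  0  0  0  0  0  0  0  0  0  0  0  0 14 57  1  0  0  0  0  0  0]
 [ 0  0  0  0  0  0  0  0  0  0  0  0  0  0 28 20  1  0  0  0  0  0  0]
 [ 0  0  0  0  0  0  0  0  0  0  0  0  0  2 43  3  0  0  0  0  0  0  0]
 [ 0  0  0  0  0  0  0  0  0  0  0  0 
[... 445 characters left out ...]
0  0  0  0  0  0  0]
 [ 0  0  0  0  0  0  0  0  0  0  0  0  0  0  0  0  0  0  0  0  0  0  0]
 [ 0  0  0  0  0  0  0  0  0  0  0  0  0  0  0  0  0  0  0  0  0  0  0]
 [ 0  0  0  0  0  0  0  0  0  0  0  0  0  0  0  0  0  0  0  0  0  0  0]
 [ 0  0  0  0  0  0  0  0  0  0  0  0  0  0  0  0  0  0  0  0  0  0  0]
 [ 0  0  0  0  0  0  0  0  0  0  0  0  0  0  0  0  0  0  0  0  0  0  0]
 [ 0  0  0  0  0  0  0  0  0  0  0  0  0  0  0  0  0  0  0  0  0  0  0]
 [ 0  0  0  0  0  0  0  0  0  0  0  0  0  0  0  0  0  0  0  0  0  0  0]]
posttop side 127 [ 0.54742315 -0.11247293  0.28766675] (array([ 551.1, -118.1]), array([29.7, 63.1]), 58.0)
br side 689 (array([ 380.5, -244.7]), array([192.3, 142.4]), 81.8)
```

```bash
cat > plan.py <<'E'
import sys,numpy as np
from plant import bot
# usage: plan.py "x,y,z,angdeg[,stepmm]" ... waypoints in mm/deg (ang= world angle of tool z)
s=bot.observe(); R=s['orientation']; p=np.array(s['ee_pos'])*1000; a=np.arctan2(R[1][2],R[0][2])
print('t',round(s['time_s'],2),'tcp',p.round(1),'ang',round(np.degrees(a),2),'tilt',np.round(np.array(R)[:2,0],4),'F',np.round(s['wrist_force'],1),'w',round(s['width'],4),'q',np.round(s['qpos'],2))
out=[]
for w in sys.argv[1:]:
    v=[float(t) for t in w.split(',')]; st=v[4] if len(v)>4 else 45
    T=np.array(v[:3]); 
    da=(np.radians(v[3])-a+np.pi)%(2*np.pi)-np.pi
    n=max(1,int(np.ceil(np.linalg.norm(T-p)/st)),int(np.ceil(abs(da)/.17)))
    d=(T-p)/n
    for i in range(n):
        z=np.array([np.cos(a),np.sin(a),0]);x=np.array([0,0,-1.]);y=np.cross(z,x)
        out.append([round(float(d@x),1),round(float(d@y),1),round(float(d@z),1),round(-da/n,3)])
        a+=da/n
    p=T
for i in range(0,len(out),8): print(str(out[i:i+8]).replace(' ',''))
E
python3 plan.py 300,560,260,70 450,330,260,70 470,0,260,80 391,-245,260,82.2
```

```text
t 1.65 tcp [228.8 635.  205.4] ang 70.18 tilt [-0.     -0.0001] F [ 0.3 -0.8 -0.7] w 0.0939 q [-1.37  0.43  0.07  1.61 -0.03  1.11 -0.07]
[[-18.2,-30.8,-15.5,np.float64(0.001)],[-18.2,-30.8,-15.4,np.float64(0.001)],[-18.2,-30.8,-15.4,np.float64(0.001)],[0.0,-31.4,-23.5,np.float64(-0.0)],[0.0,-31.4,-23.5,np.float64(-0.0)],[0.0,-31.4,-23.5,np.float64(-0.0)],[0.0,-31.4,-23.5,np.float64(-0.0)],[0.0,-31.4,-23.5,np.float64(-0.0)]]
[[0.0,-31.4,-23.5,np.float64(-0.0)],[0.0,-31.4,-23.5,np.float64(-0.0)],[0.0,-16.5,-37.9,np.float64(-0.022)],[0.0,-15.6,-38.3,np.float64(-0.022)],[0.0,-14.8,-38.6,np.float64(-0.022)],[0.0,-13.9,-38.9,np.float64(-0.022)],[0.0,-13.1,-39.2,np.float64(-0.022)],[0.0,-12.2,-39.5,np.float64(-0.022)]]
[[0.0,-11.4,-39.7,np.float64(-0.022)],[0.0,-10.5,-40.0,np.float64(-0.022)],[0.0,5.9,-42.5,np.float64(-0.006)],[0.0,6.1,-42.5,np.float64(-0.006)],[0.0,6.4,-42.4,np.float64(-0.006)],[0.0,6.7,-42.4,np.float64(-0.006)],[0.0,7.0,-42.3,np.float64(-0.006)],[0.0,7.2,-42.3,np.float64(-0.006)]]
```

{"fn": "jog_arm", "kwargs": {
  "series": [
    [-18,-31,-15,0],
    [-18,-31,-15,0],
    [-18,-31,-15,0],
    [0,-31,-24,0],
    [0,-31,-24,0],
    [0,-31,-24,0],
    [0,-31,-24,0],
    [0,-31,-24,0]
  ]
}}

```text
time_s: 2.65
ee_pos: [0.4096, 0.3911, 0.261]
orientation: [[-0.0, -0.943, 0.334], [0.001, 0.334, 0.943], [-1.0, 0.0, 0.001]]
wrist_force: [1.0, 0.8, -0.3]
width: 0.0942
```

{"fn": "jog_arm", "kwargs": {
  "series": [
    [0,-31,-24,0],
    [0,-31,-24,0],
    [0,-17,-38,-0.02],
    [0,-16,-38,-0.02],
    [0,-15,-39,-0.02],
    [0,-14,-39,-0.02],
    [0,-13,-39,-0.02],
    [0,-12,-40,-0.02]
  ]
}}

```text
time_s: 3.65
ee_pos: [0.4712, 0.0662, 0.2616]
orientation: [[0.003, -0.976, 0.216], [0.003, 0.216, 0.976], [-1.0, -0.002, 0.004]]
wrist_force: [0.3, 0.1, -0.3]
width: 0.0941
```

```bash
sed -i 's/round(-da\/n,3)/round(float(-da\/n),3)/' plan.py; python3 plan.py 470,0,260,80 391,-245,260,82.2
```

```text
t 3.65 tcp [471.2  66.2 261.6] ang 77.52 tilt [0.0026 0.0033] F [ 0.3  0.1 -0.3] w 0.0941 q [-0.68  0.03  0.42  1.99 -0.02  1.12  1.1 ]
[[0.8,-6.6,-32.5,-0.022],[0.8,-5.9,-32.6,-0.022],[0.0,5.9,-42.5,-0.006],[0.0,6.1,-42.5,-0.006],[0.0,6.4,-42.4,-0.006],[0.0,6.7,-42.4,-0.006],[0.0,7.0,-42.3,-0.006],[0.0,7.2,-42.3,-0.006]]
```

{"fn": "jog_arm", "kwargs": {
  "series": [
    [0,-7,-40,-0.02],
    [0,-4,-30,-0.02],
    [0,6,-42,-0.01],
    [0,6,-42,-0.01],
    [0,6,-42,-0.01],
    [0,7,-42,0],
    [0,7,-42,0],
    [0,7,-30,0]
  ]
}}

```text
time_s: 4.65
ee_pos: [0.3885, -0.2466, 0.2617]
orientation: [[0.008, -0.989, 0.146], [0.005, 0.146, 0.989], [-1.0, -0.007, 0.006]]
wrist_force: [0.5, 0.8, 0.2]
width: 0.0942
```

```bash
python3 plan.py 391,-245,260,82.2
cat >> h.py <<'E'
def wcloud(p,s):
    K=p['camera_matrix'];H=p['hand_eye'];d=p['z_map']
    r,c=np.mgrid[0:400,0:640]; u=(c-K[0,2])/K[0,0]; v=(r-K[1,2])/K[1,1]
    th=np.hypot(u,v); k=np.where(th>1e-6,np.tan(np.minimum(th,1.5))/np.maximum(th,1e-6),1)
    P=np.stack([u*k*d,-v*k*d,-d,np.ones_like(d)],-1)
    T=np.eye(4);T[:3,:3]=s['orientation'];T[:3,3]=s['ee_pos']
    return (P@(T@H).T)[...,:3]
def shot(n,f):
    s=bot.observe(); p=cams.grab_frame(n); save(f+'.png',p['color']); np.savez('pics/'+f+'.npz',**p)
    return p,(wcloud(p,s) if n=='wrist' else cloud(p))
E
python3 - <<'E'
from h import *
p,C=shot('wrist','w1'); x,y,z=C[...,0],C[...,1],C[...,2]
ok=p['z_map']>0
t=ok&(abs(z)<.01)&(abs(x-.4)<.1)&(abs(y+.25)<.15); print('table z',np.median(z[t]),t.sum())
m=ok&(z>.03)&(z<.075)&(abs(x-.39)<.1)&(abs(y+.24)<.13);P=C[m];print(m.sum(),rect(P))
e=np.array([np.cos(np.radians(-7.8)),np.sin(np.radians(-7.8))])
q=(P[:,:2]-[.391,-.245])@e; print(np.histogram(q,np.arange(-.1,.1,.01)))
A=P[(q>-.025)&(q<.035)];print('arm',len(A),rect(A),np.median(A[:,2]))
B=P[q<-.03];print('strip+pegs',rect(B[B[:,2]>.035]))
E
```

```text
t 4.65 tcp [ 388.5 -246.6  261.7] ang 81.58 tilt [0.0081 0.0051] F [0.5 0.8 0.2] w 0.0942 q [-0.34 -0.03  0.78  2.03  0.01  1.13  1.85]
[[1.7,-2.3,1.9,-0.011]]
table z 0.0003726816831589874 23188
1891 (array([ 383.1, -243.6]), array([190.8, 144.5]), 81.6)
(array([  0,   4, 110,  77,  18,   1, 706,  69,  64,  64,  64,  57,  62,
        57, 383, 129,  26,   0,   0]), array([-1.00000000e-01, -9.00000000e-02, -8.00000000e-02, -7.00000000e-02,
       -6.00000000e-02, -5.00000000e-02, -4.00000000e-02, -3.00000000e-02,
       -2.00000000e-02, -1.00000000e-02, -5.55111512e-17,  1.00000000e-02,
        2.00000000e-02,  3.00000000e-02,  4.00000000e-02,  5.00000000e-02,
        6.00000000e-02,  7.00000000e-02,  8.00000000e-02,  9.00000000e-02]))
arm 373 (array([ 396.1, -245.1]), array([ 9. , 59.9]), 81.5) 0.06033253938262528
strip+pegs (array([ 358. , -239.4]), array([189.9,   5.4]), 81.9)
```

View pics/w1.png

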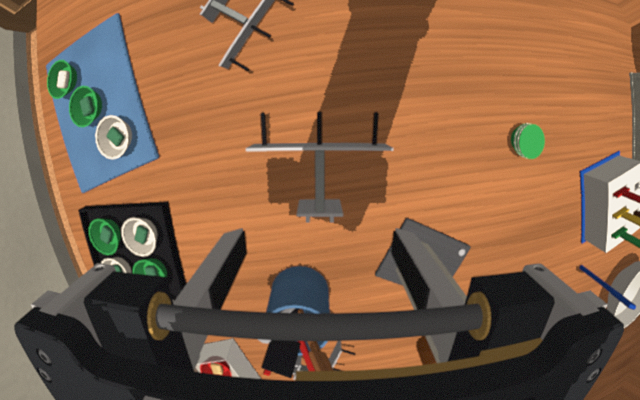

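```bash
python3 plan.py 394,-244.8,29,81.7,40
```

```text
t 4.7 tcp [ 386.9 -249.6  261.8] ang 81.42 tilt [0.0082 0.0045] F [-2.9 -2.7 -1. ] w 0.0939 q [-0.34 -0.03  0.78  2.03  0.01  1.13  1.86]
[[38.8,-1.0,1.0,-0.001],[38.8,-1.0,1.0,-0.001],[38.8,-1.0,1.0,-0.001],[38.8,-1.0,1.0,-0.001],[38.8,-1.0,1.0,-0.001],[38.8,-1.0,1.0,-0.001]]
```

{"fn": "jog_arm", "kwargs": {
  "series": [
    [38,-6,5,0],
    [38,-1,1,0],
    [38,0,0,0],
    [38,0,0,0],
    [30,0,0,0],
    [0,0,0,0]
  ]
}}

```text
time_s: 5.45
ee_pos: [0.3982, -0.2445, 0.0762]
orientation: [[0.013, -0.988, 0.151], [0.004, 0.151, 0.988], [-1.0, -0.012, 0.006]]
wrist_force: [-0.4, 0.8, 0.4]
width: 0.0936
```

```bash
python3 plan.py 394,-244.8,29,81.7,40;python3 - <<'E'
from h import *
p,C=shot('wrist','w2')
x,y,z=C[...,0],C[...,1],C[...,2]
ok=p['z_map']>0
m=ok&(z>.03)&(z<.066)&(abs(x-.39)<.1)&(abs(y+.24)<.13);P=C[m]
e=np.array([np.cos(np.radians(-8.2)),np.sin(np.radians(-8.2))])
q=(P[:,:2]-[.394,-.245])@e; print(np.histogram(q,np.arange(-.05,.07,.005))[0])
A=P[(q>-.025)&(q<.035)];print('arm',len(A),rect(A),np.median(A[:,2]))
B=P[q<-.03];print('strip+pegs',rect(B[B[:,2]>.035]))
E
```

```text
t 5.45 tcp [ 398.2 -244.5   76.2] ang 81.3 tilt [0.013  0.0042] F [-0.4  0.8  0.4] w 0.0936 q [-0.19  0.32  0.72  2.22 -0.35  0.7   2.19]
[[23.6,2.1,-0.5,-0.004],[23.6,2.1,-0.4,-0.004]]
[   0    0 2562  441  130  132  122  123  118  117  117  108  110  107
  111  103   95   94  151 1755   13   66   20]
arm 1363 (array([ 398.9, -246.1]), array([12.2, 59.9]), 81.7) 0.06024128245509211
strip+pegs (array([ 339.3, -237.7]), array([190. ,  50.3]), 82.3)
```

View pics/w2.png

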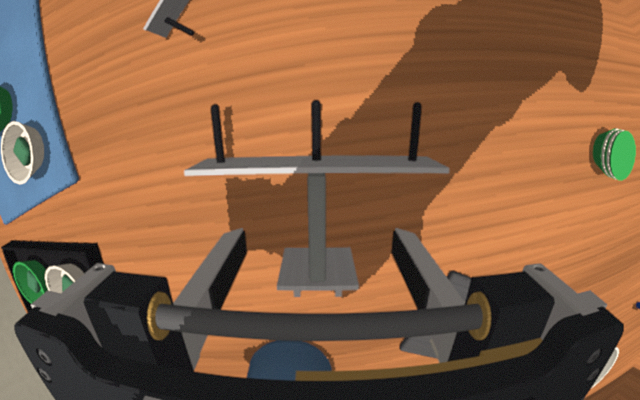

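{"fn": "jog_arm", "kwargs": {
  "series": [
    [24,4,-1,0],
    [20,0,0,0],
    [3,0,0,0],
    [0,0,0,0]
  ]
}}

```text
time_s: 6.0
ee_pos: [0.3998, -0.2461, 0.0352]
orientation: [[0.024, -0.988, 0.151], [0.003, 0.151, 0.989], [-1.0, -0.023, 0.006]]
wrist_force: [0.3, 0.0, 0.4]
width: 0.0938
```

```bash
python3 plan.py 394,-245.4,29,81.7,40
```

```text
t 6.0 tcp [ 399.8 -246.1   35.2] ang 81.34 tilt [0.0235 0.0029] F [0.3 0.  0.4] w 0.0938 q [-0.11  0.4   0.64  2.24 -0.45  0.6   2.29]
[[6.2,5.9,-0.2,-0.006]]
```

{"fn": "jog_arm", "kwargs": {
  "series": [
    [6,5,0,0],
    [2,2,0,0],
    [0,0,0,0]
  ]
}}

```text
time_s: 6.38
ee_pos: [0.3937, -0.2451, 0.0283]
orientation: [[0.026, -0.988, 0.15], [0.003, 0.15, 0.989], [-1.0, -0.026, 0.007]]
wrist_force: [0.4, -0.1, -0.8]
width: 0.0941
```

```bash
python3 plan.py 394,-245.4,29,81.7,40
```

```text
t 6.38 tcp [ 393.7 -245.1   28.3] ang 81.36 tilt [0.0264 0.0026] F [ 0.4 -0.1 -0.8] w 0.0941 q [-0.1   0.4   0.63  2.26 -0.46  0.58  2.31]
[[-0.7,-0.3,-0.3,-0.006]]
```

{"fn": "jog_arm", "kwargs": {
  "series": [
    [0,0,0,0],
    [0,0,0,0],
    [0,0,0,0],
    [0,0,0,0],
    [0,0,0,0],
    [0,0,0,0]
  ],
  "fingers": 255,
  "newtons": 50
}}

```text
time_s: 7.12
ee_pos: [0.3939, -0.2452, 0.0285]
orientation: [[0.026, -0.988, 0.15], [0.003, 0.15, 0.989], [-1.0, -0.026, 0.006]]
wrist_force: [-0.6, -0.4, 0.1]
width: 0.0373
```

```bash
python3 plan.py 394,-245.4,29,81.7,40
```

```text
t 7.12 tcp [ 393.9 -245.2   28.5] ang 81.37 tilt [0.0265 0.0025] F [-0.6 -0.4  0.1] w 0.0373 q [-0.1   0.4   0.63  2.26 -0.46  0.58  2.31]
[[-0.5,-0.1,-0.2,-0.006]]
```

Fingers still closing.

{"fn": "jog_arm", "kwargs": {
  "series": [
    [0,0,0,0],
    [0,0,0,0],
    [0,0,0,0],
    [0,0,0,0],
    [-10,0,0,0],
    [-20,0,0,0],
    [-20,0,0,0],
    [0,0,0,0]
  ]
}}

```text
time_s: 8.12
ee_pos: [0.3915, -0.2452, 0.0807]
orientation: [[0.025, -0.988, 0.151], [0.003, 0.151, 0.989], [-1.0, -0.024, 0.007]]
wrist_force: [0.5, -0.0, -3.1]
width: 0.0117
```

```bash
python3 plan.py 394,-245.4,79,81.7,40
```

```text
t 8.12 tcp [ 391.5 -245.2   80.7] ang 81.32 tilt [0.0249 0.003 ] F [ 0.5 -0.  -3.1] w 0.0117 q [-0.2   0.3   0.74  2.23 -0.34  0.69  2.2 ]
[[1.7,-2.5,0.2,-0.007]]
```

```bash
python3 plan.py 400,-230,320,78,45 440,-60,330,40 600,20,330,-32.4,35
```

```text
t 8.12 tcp [ 391.5 -245.2   80.7] ang 81.32 tilt [0.0249 0.003 ] F [ 0.5 -0.  -3.1] w 0.0117 q [-0.2   0.3   0.74  2.23 -0.34  0.69  2.2 ]
[[-39.9,-1.0,2.7,0.01],[-39.9,-1.0,2.7,0.01],[-39.9,-1.0,2.7,0.01],[-39.9,-0.9,2.8,0.01],[-39.9,-0.9,2.8,0.01],[-39.9,-0.9,2.8,0.01],[-2.5,-0.9,43.7,0.166],[-2.5,6.3,43.2,0.166]]
[[-2.5,13.3,41.6,0.166],[-2.5,20.0,38.8,0.166],[0.0,-5.2,21.7,0.158],[0.0,-1.7,22.3,0.158],[0.0,1.8,22.3,0.158],[0.0,5.3,21.7,0.158],[0.0,8.7,20.6,0.158],[0.0,11.8,19.0,0.158]]
[[0.0,14.6,16.9,0.158],[0.0,17.1,14.4,0.158]]
```

{"fn": "jog_arm", "kwargs": {
  "series": [
    [-40,-1,3,0.01],
    [-40,-1,3,0.01],
    [-40,-1,3,0.01],
    [-40,-1,3,0.01],
    [-40,-1,3,0.01],
    [-40,-1,3,0.01],
    [-3,-1,40,0.16],
    [-3,6,40,0.16]
  ]
}}

```text
time_s: 9.12
ee_pos: [0.4113, -0.1481, 0.3313]
orientation: [[0.02, -0.856, 0.517], [0.006, 0.517, 0.856], [-1.0, -0.014, 0.016]]
wrist_force: [0.2, 0.8, -4.2]
width: 0.0116
```

```bash
python3 plan.py  440,-60,330,40 600,20,330,-32.4,35
```

```text
t 9.12 tcp [ 411.3 -148.1  331.3] ang 58.86 tilt [0.0203 0.0063] F [ 0.2  0.8 -4.2] w 0.0116 q [-0.48 -0.16  0.61  1.97  0.09  1.28  1.13]
[[0.4,7.0,30.1,0.11],[0.4,10.3,29.1,0.11],[0.4,13.4,27.8,0.11],[0.0,-5.2,21.7,0.158],[0.0,-1.7,22.3,0.158],[0.0,1.8,22.3,0.158],[0.0,5.3,21.7,0.158],[0.0,8.7,20.6,0.158]]
[[0.0,11.8,19.0,0.158],[0.0,14.6,16.9,0.158],[0.0,17.1,14.4,0.158]]
```

{"fn": "jog_arm", "kwargs": {
  "series": [
    [0,7,30,0.11],
    [0,10,29,0.11],
    [0,13,28,0.11],
    [0,-5,22,0.16],
    [0,-2,22,0.16],
    [0,2,22,0.16],
    [0,5,22,0.16],
    [0,9,21,0.16]
  ]
}}

```text
time_s: 10.12
ee_pos: [0.5431, -0.0037, 0.3282]
orientation: [[0.012, 0.134, 0.991], [0.01, 0.991, -0.134], [-1.0, 0.012, 0.01]]
wrist_force: [0.2, -0.4, -3.0]
width: 0.0115
```

```bash
python3 plan.py  608,-5,330,-32.4,35 608,-29,285,-32.4
```

```text
t 10.12 tcp [543.1  -3.7 328.2] ang -7.69 tilt [0.012  0.0104] F [ 0.2 -0.4 -3. ] w 0.0115 q [-0.52  0.11  0.46  1.77 -0.06  1.26 -0.18]
[[-0.6,2.5,21.5,0.144],[-0.6,5.5,20.9,0.144],[-0.6,8.5,19.9,0.144],[22.5,-10.1,6.4,-0.0],[22.5,-10.1,6.4,-0.0]]
```

{"fn": "jog_arm", "kwargs": {
  "series": [
    [0,2,22,0.144],
    [0,5,21,0.144],
    [0,8,20,0.144],
    [0,-10,6,0],
    [20,-10,6,0],
    [20,0,0,0],
    [0,0,0,0]
  ]
}}

```text
time_s: 11.0
ee_pos: [0.6073, -0.0294, 0.28]
orientation: [[0.002, 0.543, 0.84], [0.011, 0.84, -0.543], [-1.0, 0.01, -0.005]]
wrist_force: [-1.3, 1.2, -3.4]
width: 0.0117
```

```bash
python3 plan.py  608.2,-29,285,-32.4,35
python3 - <<'E'
from h import *
p,C=shot('side','s2'); save('s2c.png',cv2.resize(p['color'][100:250,230:430],None,fx=4,fy=4,interpolation=3))
p,C=shot('wrist','w3')
p,C=shot('top','t2');save('t2c.png',cv2.resize(p['color'][110:230,280:440],None,fx=5,fy=5,interpolation=3))
E
```

```text
t 11.0 tcp [607.3 -29.4 280. ] ang -32.89 tilt [0.0015 0.011 ] F [-1.3  1.2 -3.4] w 0.0117 q [-0.47  0.28  0.52  1.7  -0.16  1.2  -0.48]
[[-5.0,0.8,0.5,-0.009]]
```

View pics/s2c.png

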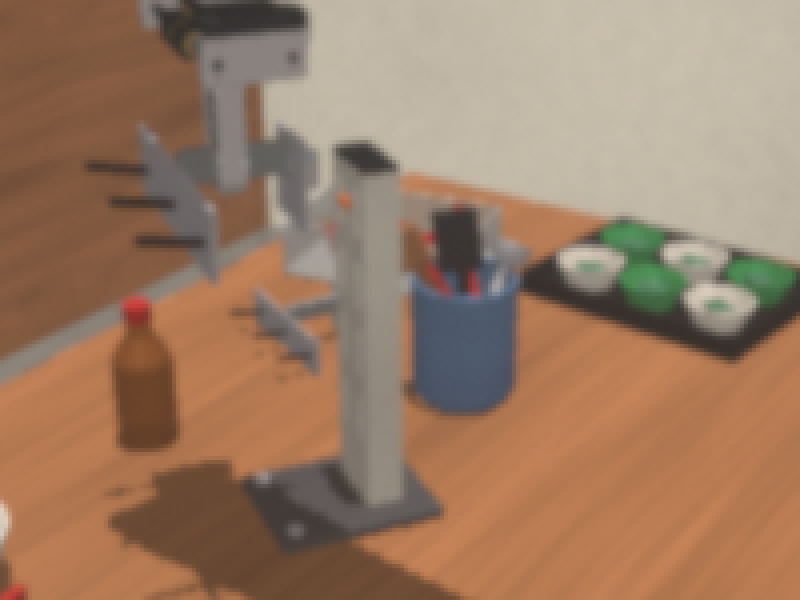

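View pics/w3.png

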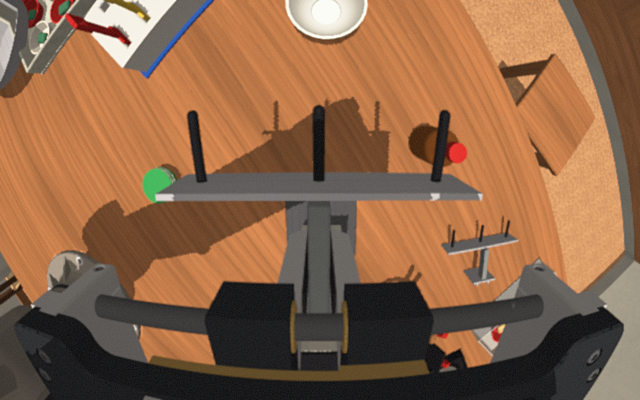

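View pics/t2c.png

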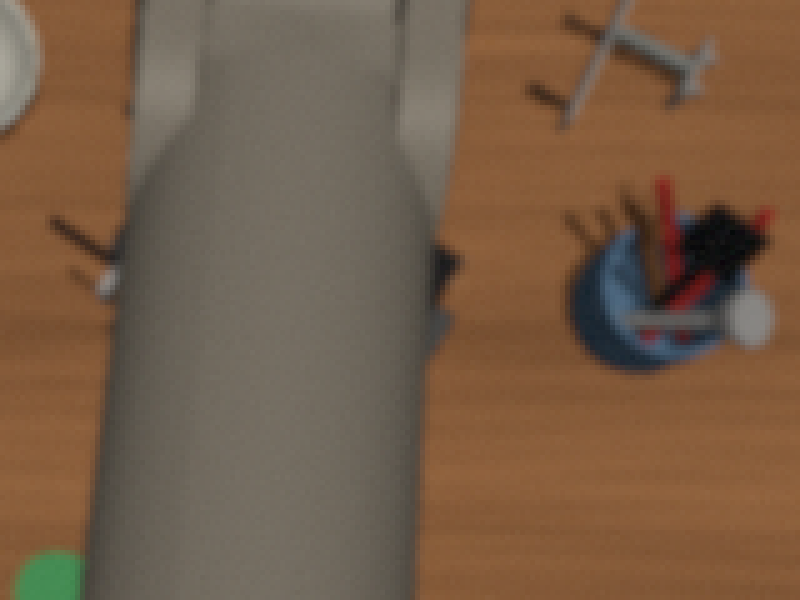

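Run:
```python
from h import *
s=bot.observe(); a=np.radians(-122.4); ex=np.array([np.cos(a),np.sin(a),0]);ey=np.array([-ex[1],ex[0],0]);O=np.array([.560,-.105,0])
for n in ['w3','s2']:
    p=dict(np.load('pics/%s.npz'%n)); C=wcloud(p,s) if n=='w3' else cloud(p)
    L=np.stack([(C-O)@ex,(C-O)@ey,C[...,2]],-1)*1000
    ok=(p['z_map']>0)
    m=ok&(abs(L[...,1])<110)&(L[...,0]>-185)&(L[...,0]<-100)&(L[...,2]>225)&(L[...,2]<335)
    P=L[m]; print(n,'strip region',len(P)); 
    if len(P):
        h=np.histogram(P[:,0],np.arange(-185,-100,5));print(h[0].tolist())
        S=P[(P[:,0]>-140)&(P[:,0]<-110)]; print('strip',S.min(0).round(1),S.max(0).round(1),np.median(S,0).round(1)); 
        A=np.c_[S[:,1],S[:,2],np.ones(len(S))]; print('plane x=ay+bz+c',np.linalg.lstsq(A,S[:,0],rcond=None)[0].round(4))
        T=S[S[:,2]>np.percentile(S[:,2],70)]
        for lo in range(-100,100,25):
            q=S[(S[:,1]>lo)&(S[:,1]<lo+25)]
            if len(q): print(lo,'ztop',np.percentile(q[:,2],98).round(1),end=' ')
        print()
    m=ok&(abs(L[...,1])<40)&(L[...,0]>-60)&(L[...,0]<-20)&(L[...,2]>200)&(L[...,2]<330);P=L[m];print('back',len(P));
    if len(P): print(np.percentile(P,[2,50,98],axis=0).round(1))
```

```text
w3 strip region 12018
[0, 7, 266, 298, 297, 273, 286, 274, 266, 255, 1637, 6478, 580, 216, 209, 199]
strip [-140.   -94.1  254.1] [-110.    97.   316.9] [-129.1    1.9  295.6]
plane x=ay+bz+c [ 8.100000e-03  1.509000e-01 -1.722857e+02]
-100 ztop 306.6 -75 ztop 306.5 -50 ztop 306.4 -25 ztop 315.7 0 ztop 315.7 25 ztop 306.2 50 ztop 306.0 75 ztop 305.9 
back 136
[[-59.9  -7.5 270.8]
 [-46.3  -0.4 294.4]
 [-44.8   9.2 313.1]]
s2 strip region 515
[0, 0, 5, 16, 18, 15, 14, 12, 15, 13, 16, 289, 39, 15, 14, 16]
strip [-139.9  -98.2  253.7] [-110.1   93.9  313.9] [-126.7   -7.8  284.6]
plane x=ay+bz+c [ 6.200000e-03  1.332000e-01 -1.640249e+02]
-100 ztop 304.3 -75 ztop 304.6 -50 ztop 305.2 -25 ztop 313.3 0 ztop 312.4 25 ztop 303.5 50 ztop 303.3 75 ztop 303.7 
back 224
[[-58.2 -31.4 251.7]
 [-42.8  -7.7 291.4]
 [-27.9  27.7 314.8]]
```

```bash
cat >> h.py <<'E'
A0=np.radians(-122.4); EX=np.array([np.cos(A0),np.sin(A0),0]);EY=np.array([-EX[1],EX[0],0]);O=np.array([.560,-.105,0])
def loc(C): return np.stack([(C-O)@EX,(C-O)@EY,C[...,2]],-1)*1000
E
python3 - <<'E'
from h import *
s=bot.observe()
for n in ['w3','s2']:
    p=dict(np.load('pics/%s.npz'%n)); C=wcloud(p,s) if n=='w3' else cloud(p)
    L=loc(C); ok=p['z_map']>0
    m=ok&(abs(L[...,1]-1)<6)&(L[...,0]>-122)&(L[...,0]<-40)&(L[...,2]>308)&(L[...,2]<325)
    P=L[m];P=P[abs(P[:,2]-np.median(P[:,2]))<4]; A=np.c_[P[:,0]+90,np.ones(len(P))]
    print(n,len(P),np.linalg.lstsq(A,P[:,2],rcond=None)[0], P[:,0].min(),P[:,0].max(),P[:,1].mean())
    # strip front: pts
    m=ok&(abs(L[...,1])<105)&(L[...,0]>-136)&(L[...,0]<-118)&(L[...,2]>262)&(L[...,2]<300); P=L[m]
    for z in range(262,300,8):
        q=P[(P[:,2]>z)&(P[:,2]<z+8)]
        if len(q): print(z,len(q),np.percentile(q[:,0],[10,50,90]).round(1))
# post features in side image, local coordinates
p=dict(np.load('pics/s2.npz')); L=loc(cloud(p)); 
m=(abs(L[...,1])<40)&(L[...,0]>-10)&(L[...,0]<40)&(L[...,2]>240)&(L[...,2]<300)&(p['z_map']>0); P=L[m]; print('post',len(P)); print(np.percentile(P,[1,50,99],axis=0).round(1))
q=P[abs(P[:,2]-289)<4]; print(len(q),cv2.minAreaRect(q[:,:2].astype(np.float32)))
col=p['color'].astype(int); o=m&(col[...,0]>170)&(col[...,2]<110); print('orange',np.argwhere(o)[:6],L[o].round(1)[:8])
E
```

```text
w3 2175 [-3.86662005e-02  3.13890218e+02] -121.9664361797017 -57.18399959586363 1.1960105254994222
262 784 [-130.8 -130.3 -129.6]
270 665 [-130.6 -129.9 -129.2]
278 1270 [-133.4 -129.8 -129.1]
286 1061 [-130.  -129.4 -128.6]
294 942 [-129.7 -129.  -128.5]
s2 35 [-1.78003834e-02  3.11776417e+02] -121.8967891317113 -40.63100833797895 -0.5605227676997181
262 39 [-128.3 -127.3 -126.1]
270 50 [-131.1 -127.3 -126.1]
278 66 [-130.2 -126.9 -125.9]
286 52 [-127.5 -126.6 -125.6]
294 40 [-127.2 -126.2 -125.4]
post 343
[[ -2.7 -30.7 241.4]
 [  7.6 -22.9 271.8]
 [ 29.2  32.4 291.2]]
98 ((15.322562217712402, 1.1436595916748047), (29.75766944885254, 61.94866943359375), 1.5111936330795288)
orange [[149 315]
 [149 316]
 [150 316]] [[ -2.9   2.7 259.6]
 [ -2.4  -4.2 262. ]
 [ -1.9  -2.5 258.2]]
```

```bash
python3 plan.py  608.2,-29,239,-32.5,25
```

```text
t 11.15 tcp [608.7 -29.3 282.3] ang -32.93 tilt [0.0051 0.0113] F [ 0.3 -0.3 -2.9] w 0.0118 q [-0.47  0.28  0.52  1.69 -0.16  1.21 -0.48]
[[21.6,-0.0,-0.3,-0.004],[21.6,-0.0,-0.3,-0.004]]
```

{"fn": "jog_arm", "kwargs": {
  "series": [
    [21,0,0,-0.004],
    [20,0,0,-0.004],
    [0,0,0,0],
    [0,0,0,0]
  ]
}}

```text
time_s: 11.65
ee_pos: [0.6107, -0.0284, 0.2447]
orientation: [[0.011, 0.535, 0.845], [0.013, 0.845, -0.535], [-1.0, 0.016, 0.002]]
wrist_force: [-0.2, -0.5, -2.5]
width: 0.0118
```

```bash
python3 plan.py  608.2,-29,239,-32.5,25;  python3 - <<'E'
from h import *
p,C=shot('side','s3'); save('s3c.png',cv2.resize(p['color'][110:200,270:370],None,fx=7,fy=6,interpolation=3))
L=loc(C); ok=p['z_map']>0
m=ok&(abs(L[...,1])<110)&(L[...,0]>-136)&(L[...,0]<-115)&(L[...,2]>200)&(L[...,2]<280); P=L[m]
P=P[abs(P[:,0]-np.median(P[:,0]))<4];print(np.percentile(P,[1,50,99],axis=0).round(1), cv2.minAreaRect(P[:,1:].astype(np.float32)))
E
```

```text
t 11.65 tcp [610.7 -28.4 244.7] ang -32.33 tilt [0.0108 0.0126] F [-0.2 -0.5 -2.5] w 0.0118 q [-0.46  0.31  0.51  1.74 -0.18  1.13 -0.45]
[[5.7,-1.8,-1.8,0.003]]
[[-132.1  -94.3  219.6]
 [-129.2  -16.   247.2]
 [-125.5   94.2  269. ]] ((1.6417007446289062, 243.87228393554688), (192.78199768066406, 51.31343460083008), 0.4121159315109253)
```

View pics/s3c.png

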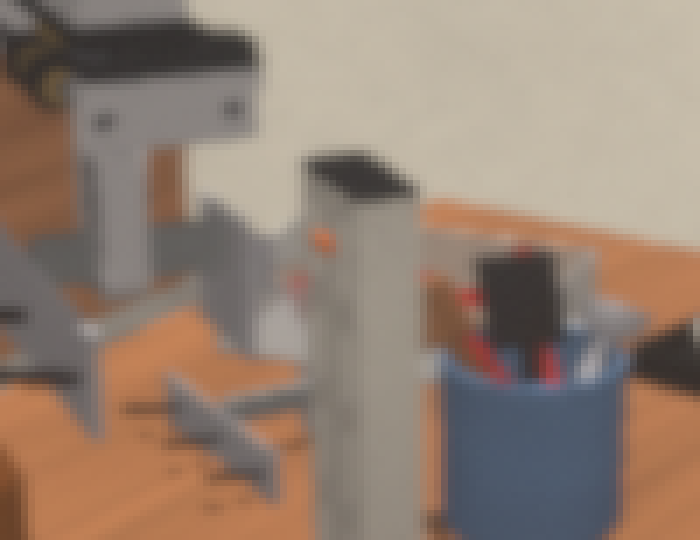

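{"fn": "jog_arm", "kwargs": {
  "series": [
    [5,-5,0,0],
    [0,-10,0,0],
    [0,-8,0,0],
    [0,0,0,0],
    [0,0,0,0]
  ]
}}

```text
time_s: 12.32
ee_pos: [0.5978, -0.0498, 0.2405]
orientation: [[0.013, 0.535, 0.845], [0.013, 0.844, -0.536], [-1.0, 0.018, 0.004]]
wrist_force: [-0.1, -0.3, -2.4]
width: 0.0118
```

```bash
cat > st.py <<'E'
from h import *
s=bot.observe(); p=np.array(s['ee_pos']); R=np.array(s['orientation'])
print('t',round(s['time_s'],2),'local',loc(p).round(1),'ang',round(np.degrees(np.arctan2(R[1,2],R[0,2])),2),'F loc',np.round([np.dot(s['wrist_force'],EX),np.dot(s['wrist_force'],EY),s['wrist_force'][2]],1),'tiltx',round(R[:,0]@EX,4),'tilty',round(R[:,0]@EY,4),'w',round(s['width'],4))
E
python3 st.py
```

```text
t 12.32 local [-66.9   2.4 240.5] ang -32.38 F loc [ 0.3  0.  -2.4] tiltx -0.0179 tilty 0.0038 w 0.0118
```

{"fn": "jog_arm", "kwargs": {
  "series": [
    [0,-3,-1.5,0],
    [0,-4,0,0],
    [0,-4,0,0],
    [0,0,0,0]
  ]
}}

```text
time_s: 12.82
ee_pos: [0.5903, -0.0586, 0.2403]
orientation: [[0.013, 0.535, 0.845], [0.013, 0.845, -0.535], [-1.0, 0.018, 0.004]]
wrist_force: [-0.2, 0.1, -3.7]
width: 0.0119
```

```bash
python3 st.py
```

```text
t 12.82 local [-55.4   0.7 240.3] ang -32.35 F loc [ 0.1 -0.3 -3.7] tiltx -0.0178 tilty 0.0037 w 0.0119
```

{"fn": "jog_arm", "kwargs": {
  "series": [
    [0,-3,0,0],
    [0,-3,0,0],
    [0,-1,0,0],
    [0,0,0,0]
  ]
}}

```text
time_s: 13.32
ee_pos: [0.5884, -0.0611, 0.2407]
orientation: [[0.016, 0.532, 0.847], [0.017, 0.846, -0.532], [-1.0, 0.023, 0.005]]
wrist_force: [3.5, 4.5, -3.7]
width: 0.0119
```

```bash
python3 st.py;  python3 - <<'E'
from h import *
p,C=shot('side','s4'); save('s4c.png',cv2.resize(p['color'][110:200,270:370],None,fx=7,fy=6,interpolation=3))
E
```

```text
t 13.32 local [-52.3   0.5 240.7] ang -32.16 F loc [-5.7  0.5 -3.7] tiltx -0.0231 tilty 0.0049 w 0.0119
```

View pics/s4c.png

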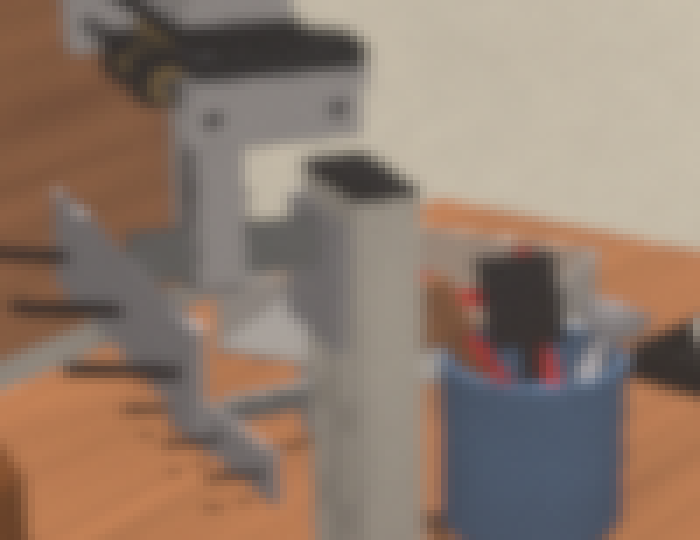

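{"fn": "jog_arm", "kwargs": {
  "series": [
    [0,-2.5,0,0],
    [0,-2.5,0,0],
    [0,-2,0,0]
  ]
}}

```text
time_s: 13.75
ee_pos: [0.5873, -0.0626, 0.2411]
orientation: [[0.021, 0.528, 0.849], [0.021, 0.849, -0.529], [-1.0, 0.029, 0.007]]
wrist_force: [6.7, 9.5, -4.9]
width: 0.0119
```

```bash
python3 st.py
```

```text
t 13.75 local [-50.5   0.4 241.1] ang -31.92 F loc [-11.6   0.5  -4.9] tiltx -0.0294 tilty 0.0067 w 0.0119
```

{"fn": "jog_arm", "kwargs": {
  "series": [
    [5,-1,0,0],
    [5,-1,0,0],
    [4,-1,0,0]
  ]
}}

```text
time_s: 14.12
ee_pos: [0.5883, -0.062, 0.2282]
orientation: [[0.026, 0.525, 0.85], [0.024, 0.85, -0.526], [-0.999, 0.034, 0.01]]
wrist_force: [2.8, 4.1, -1.5]
width: 0.0115
```

```bash
python3 st.py
```

```text
t 14.12 local [-51.5   0.9 228.2] ang -31.74 F loc [-5.   0.2 -1.5] tiltx -0.0343 tilty 0.0092 w 0.0115
```

{"fn": "jog_arm", "kwargs": {
  "series": [
    [4,-1,0,0],
    [4,-1,0,0],
    [4,-1,0,0]
  ]
}}

```text
time_s: 14.5
ee_pos: [0.588, -0.063, 0.216]
orientation: [[0.028, 0.524, 0.851], [0.025, 0.851, -0.525], [-0.999, 0.036, 0.01]]
wrist_force: [1.1, 2.1, -1.2]
width: 0.0119
```

```bash
python3 st.py;  python3 - <<'E'
from h import *
p,C=shot('side','s5'); save('s5c.png',cv2.resize(p['color'][110:200,270:370],None,fx=7,fy=6,interpolation=3))
E
```

```text
t 14.5 local [-50.4   1.1 216. ] ang -31.66 F loc [-2.4 -0.2 -1.2] tiltx -0.0364 tilty 0.01 w 0.0119
```

View pics/s5c.png

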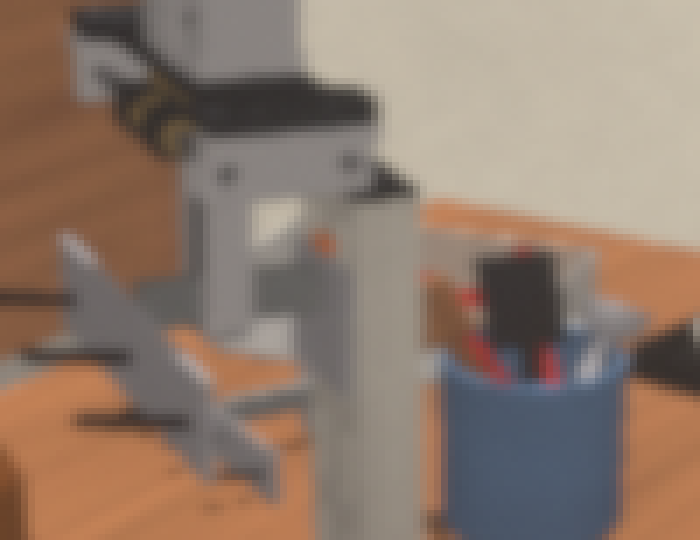

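{"fn": "jog_arm", "kwargs": {
  "series": [
    [3,0,0,0],
    [3,0,0,0],
    [3,0,0,0],
    [0,0,0,0]
  ]
}}

```text
time_s: 15.05
ee_pos: [0.5898, -0.0623, 0.2091]
orientation: [[0.032, 0.524, 0.851], [0.028, 0.851, -0.525], [-0.999, 0.04, 0.013]]
wrist_force: [-3.1, 1.4, 2.8]
width: 0.0115
```

```bash
python3 st.py
```

```text
t 15.05 local [-52.1   2.3 209.1] ang -31.69 F loc [ 0.5 -3.4  2.8] tiltx -0.0404 tilty 0.0121 w 0.0115
```

{"fn": "jog_arm", "kwargs": {
  "series": [
    [3,0,-0.5,0],
    [3,0,-0.5,0],
    [3,0,0,0]
  ]
}}

```text
time_s: 15.42
ee_pos: [0.5908, -0.0618, 0.2071]
orientation: [[0.038, 0.526, 0.85], [0.032, 0.85, -0.527], [-0.999, 0.047, 0.015]]
wrist_force: [-20.0, 6.1, 40.3]
width: 0.0117
```

```bash
python3 st.py;  python3 - <<'E'
from h import *
p,C=shot('side','s6'); save('s6c.png',cv2.resize(p['color'][110:200,270:370],None,fx=7,fy=6,interpolation=3))
E
```

```text
t 15.43 local [-53.    2.8 207.1] ang -31.78 F loc [  5.5 -20.1  40.3] tiltx -0.0469 tilty 0.0147 w 0.0117
```

View pics/s6c.png

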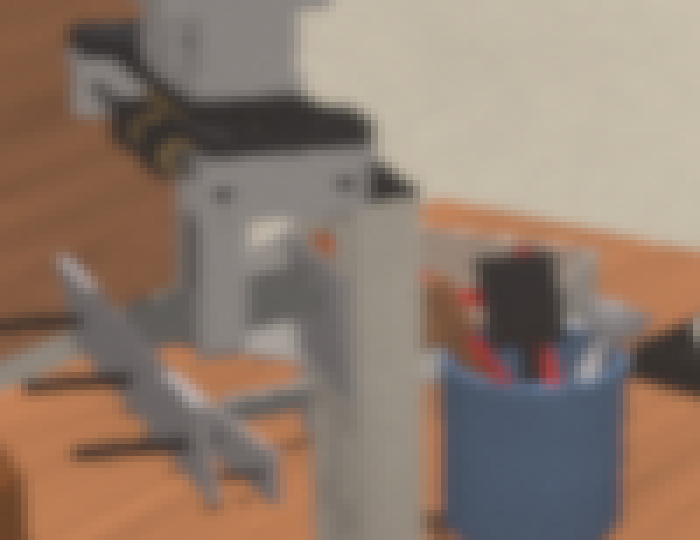

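{"fn": "jog_arm", "kwargs": {
  "series": [
    [-2,0,0,0],
    [0,0,0,0],
    [0,0,0,0],
    [0,0,0,0]
  ],
  "fingers": 150,
  "newtons": 30
}}

```text
time_s: 15.98
ee_pos: [0.5904, -0.0632, 0.2092]
orientation: [[0.038, 0.527, 0.849], [0.031, 0.849, -0.528], [-0.999, 0.046, 0.016]]
wrist_force: [-0.7, 0.0, -0.8]
width: 0.0386
```

```bash
python3 st.py
```

```text
t 15.97 local [-51.6   3.2 209.2] ang -31.86 F loc [ 0.4 -0.6 -0.8] tiltx -0.0465 tilty 0.0153 w 0.0386
```

{"fn": "jog_arm", "kwargs": {
  "series": [
    [-15,0,0,0],
    [-25,0,0,0],
    [-25,3,0,0],
    [0,0,0,0]
  ]
}}

```text
time_s: 16.48
ee_pos: [0.5895, -0.0631, 0.2785]
orientation: [[0.038, 0.527, 0.849], [0.03, 0.849, -0.528], [-0.999, 0.046, 0.016]]
wrist_force: [0.1, -0.2, -0.1]
width: 0.0387
```

```bash
python3 st.py
cat > chk.py <<'E'
import sys
from h import *
tag=sys.argv[1]
s=bot.observe()
for n in ['wrist','side']:
    p,C=shot(n,n+tag); L=loc(C); ok=p['z_map']>0
    m=ok&(abs(L[...,1]-1)<5)&(L[...,0]>-80)&(L[...,0]<-8)&(L[...,2]>235)&(L[...,2]<256);P=L[m]
    if len(P)>10: P=P[abs(P[:,2]-np.median(P[:,2]))<4];A=np.c_[P[:,0]+50,np.ones(len(P))];print(n,'arm top slope,z',len(P),np.linalg.lstsq(A,P[:,2],rcond=None)[0].round(3),'y',P[:,1].mean().round(1))
    m=ok&(abs(L[...,1])<105)&(L[...,0]>-95)&(L[...,0]<-78)&(L[...,2]>170)&(L[...,2]<240);P=L[m]
    if len(P)>10: print('strip',np.percentile(P,[1,50,99],axis=0).round(1).tolist(),'ztops',[np.percentile(P[(P[:,1]>a)&(P[:,1]<a+30),2],98).round(1) for a in (-92,-50,20,62) if ((P[:,1]>a)&(P[:,1]<a+30)).sum()>3])
    m=ok&(abs(L[...,1])<30)&(L[...,0]>-9)&(L[...,0]<3)&(L[...,2]>225)&(L[...,2]<275);P=L[m]; print('plate top', np.percentile(P[P[:,0]<-1],[2,50,98],axis=0).round(1).tolist() if len(P) else 0)
save('sz%s.png'%tag,cv2.resize(p['color'][120:200,270:370],None,fx=8,fy=7,interpolation=3))
E
python3 chk.py A
```

```text
t 16.48 local [-51.1   2.5 278.5] ang -31.89 F loc [ 0.1  0.2 -0.1] tiltx -0.046 tilty 0.0158 w 0.0387
wrist arm top slope,z 1075 [6.40000e-02 2.41915e+02] y 1.5
strip [[-94.2, -89.9, 192.5], [-89.6, 2.5, 229.3], [-80.9, 95.3, 239.7]] ztops [np.float64(230.8), np.float64(230.8), np.float64(231.1), np.float64(231.1)]
plate top [[-8.7, -22.0, 226.0], [-7.0, 3.6, 247.6], [-1.1, 29.0, 265.6]]
side arm top slope,z 58 [3.50000e-02 2.41318e+02] y -0.2
strip [[-93.7, -94.1, 181.0], [-87.6, -9.3, 211.5], [-79.7, 94.6, 237.4]] ztops [np.float64(230.5), np.float64(230.7), np.float64(230.9), np.float64(231.5)]
plate top [[-8.7, -28.2, 226.7], [-5.1, -5.3, 243.8], [-2.0, 26.7, 258.4]]
```

View pics/szA.png

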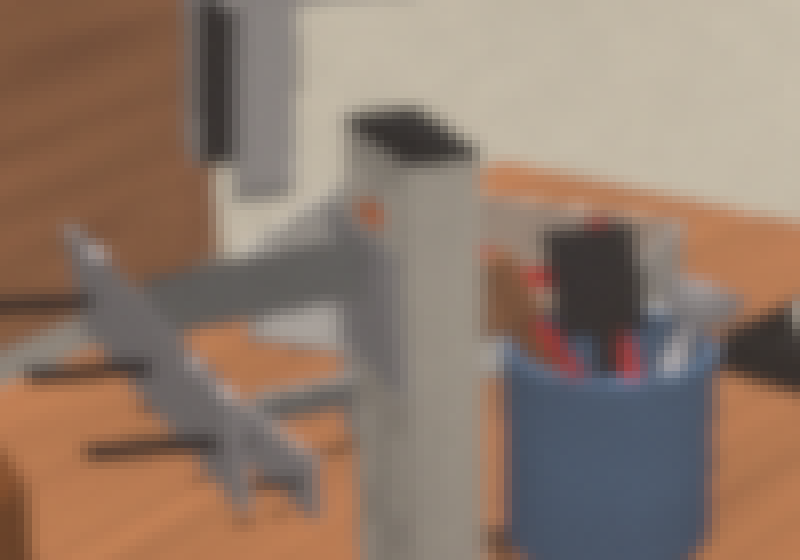

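View pics/wristA.png

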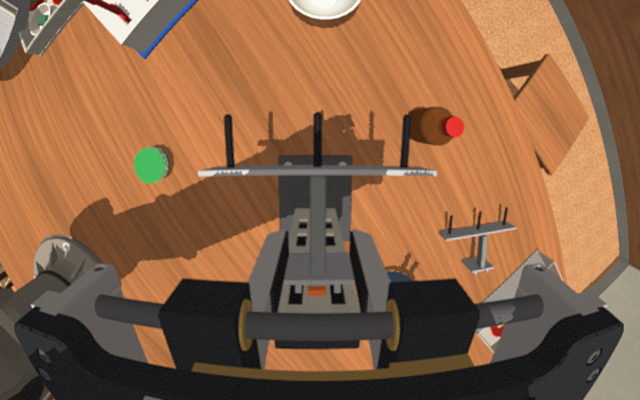

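Run:
```python
from h import *
s=bot.observe()
p=dict(np.load('pics/wristA.npz')); L=loc(wcloud(p,s)); col=p['color'].astype(int)
m=(col[...,0]>150)&(col[...,1]<130)&(col[...,2]<80); r,c=np.mgrid[0:400,0:640]; m&=(abs(c-317)<20)&(abs(r-292)<14)
print(m.sum(),np.percentile(L[m],[5,50,95],axis=0).round(1))
for rr in range(256,312,4): print(rr,L[rr,317].round(1),L[rr,300].round(1),col[rr,317])
save('wz.png',cv2.resize(p['color'][190:320,240:400],None,fx=5,fy=4.6,interpolation=0))
```

```text
103 [[ -4.6  -4.1 256.5]
 [ -2.8   1.2 257.7]
 [ -0.3   7.2 258.9]]
256 [-25.7   1.9 241.5] [ -4.5 -13.4 194.9] [94 92 87]
260 [-22.4   1.9 241.7] [ -4.8 -13.  204.4] [92 92 87]
264 [-18.6   2.  241.1] [ -5.8 -12.5 214.8] [93 92 89]
268 [-15.3   2.  241.5] [ -6.  -12.2 223. ] [89 95 88]
272 [-11.9   2.  241.7] [ -7.1 -11.8 232.7] [92 94 87]
276 [ -8.2   2.  241.5] [ -7.  -11.5 239.5] [88 88 84]
280 [ -7.3   2.  246.4] [ -7.1 -11.2 246.3] [108 106 102]
284 [ -3.8   2.  246.7] [ -3.3 -11.3 246. ] [122 118 112]
288 [ -5.    1.9 255. ] [  4.4 -11.7 239.1] [128  61  23]
292 [ -3.5   1.9 258.3] [  8.4 -11.7 238.9] [171  81  31]
296 [-1.000e-01  1.900e+00  2.586e+02] [ 25.  -12.8 218.3] [135 103  89]
300 [  0.6   1.9 263.3] [ 25.1 -12.6 225.1] [118 112 100]
304 [ -0.3   1.8 270.2] [ 25.4 -12.3 231.1] [116 111  99]
308 [ -0.    1.8 274.9] [ 2.000e-01 -1.020e+01  2.748e+02] [116 110  98]
```

View pics/wz.png

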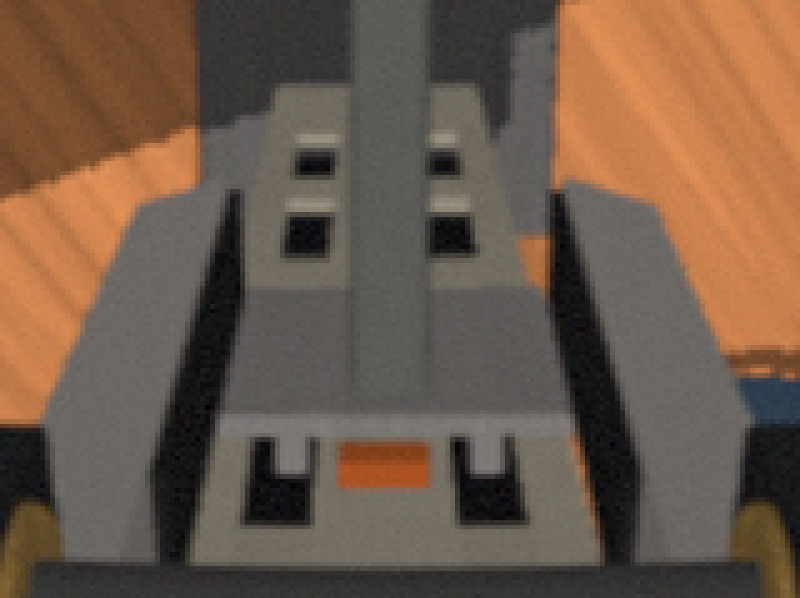

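```bash
python3 - <<'E'
import re
t=open('plan.py').read()
t=t.replace("out=[]","out=[]; R=np.array(R)\ndef rot(a):\n    c,s_=np.cos(a),np.sin(a); return np.array([[1,0,0],[0,c,-s_],[0,s_,c]])",1)
t=re.sub(r"        z=np.array.*\n        out.append.*\n        a\+=da/n\n","        q=R.T@d; out.append([round(float(v),1) for v in q]+[round(float(-da/n),3)]); R=R@rot(-da/n); a+=da/n\n",t)
open('plan.py','w').write(t)
from h import *
s=bot.observe()
for n in ['wristA','sideA']:
    p=dict(np.load('pics/%s.npz'%n)); C=wcloud(p,s) if n[0]=='w' else cloud(p); L=loc(C); col=p['color'].astype(int)
    for y0 in (75,0,-75):
        m=(p['z_map']>0)&(abs(L[...,1]-y0-1)<9)&(L[...,0]<-97)&(L[...,0]>-145)&(L[...,2]>190)&(L[...,2]<250)
        P=L[m]
        if len(P)<5: print(n,y0,len(P)); continue
        A=np.c_[P[:,0]+115,np.ones(len(P))]
        print(n,y0,len(P),'xrange',P[:,0].min().round(1),P[:,0].max().round(1),'y',np.linalg.lstsq(A,P[:,1],rcond=None)[0].round(3),'z',np.linalg.lstsq(A,P[:,2],rcond=None)[0].round(3))
E
cat plan.py | tail -22; python3 plan.py 600,60,320,-32,40 540,250,330,-60,45
```

```text
wristA 75 355 xrange -135.5 -97.0 y [1.3000e-02 7.5941e+01] z [-1.0500e-01  2.0509e+02]
wristA 0 406 xrange -134.5 -97.1 y [0.007 1.535] z [-1.02000e-01  2.05092e+02]
wristA -75 350 xrange -134.1 -97.4 y [ 6.0000e-03 -7.2566e+01] z [-1.10000e-01  2.05061e+02]
sideA 75 29 xrange -132.9 -97.2 y [-3.3000e-02  7.4904e+01] z [-8.20000e-02  2.06793e+02]
sideA 0 29 xrange -131.7 -97.7 y [-0.057 -0.026] z [-8.90000e-02  2.06382e+02]
sideA -75 35 xrange -132.1 -97.3 y [ 1.9000e-02 -7.4001e+01] z [-8.70000e-02  2.05961e+02]
import sys,numpy as np
from plant import bot
# usage: plan.py "x,y,z,angdeg[,stepmm]" ... waypoints in mm/deg (ang= world angle of tool z)
s=bot.observe(); R=s['orientation']; p=np.array(s['ee_pos'])*1000; a=np.arctan2(R[1][2],R[0][2])
print('t',round(s['time_s'],2),'tcp',p.round(1),'ang',round(np.degrees(a),2),'tilt',np.round(np.array(R)[:2,0],4),'F',np.round(s['wrist_force'],1),'w',round(s['width'],4),'q',np.round(s['qpos'],2))
out=[]; R=np.array(R)
def rot(a):
    c,s_=np.cos(a),np.sin(a); return np.array([[1,0,0],[0,c,-s_],[0,s_,c]])
for w in sys.argv[1:]:
    v=[float(t) for t in w.split(',')]; st=v[4] if len(v)>4 else 45
    T=np.array(v[:3]); 
    da=(np.radians(v[3])-a+np.pi)%(2*np.pi)-np.pi
    n=max(1,int(np.ceil(np.linalg.norm(T-p)/st)),int(np.ceil(abs(da)/.17)))
    d=(T-p)/n
    for i in range(n):
        q=R.T@d; out.append([round(float(v),1) for v in q]+[round(float(-da/n),3)]); R=R@rot(-da/n); a+=da/n
    p=T
for i in range(0,len(out),8): print(str(out[i:i+8]).replace(' ',''))
t 16.57 tcp [588.5 -63.1 276.4] ang -31.89 tilt [0.0352 0.0302] F [-0.2 -0.3 -0. ] w 0.0385 q [-0.42  0.23  0.53  1.76 -0.16  1.15 -0.4 ]
[[-9.9,28.1,-13.7,0.0],[-9.9,28.1,-13.7,0.0],[-9.9,28.1,-13.7,0.0],[-9.9,28.1,-13.7,0.0],[-1.3,25.9,-30.3,0.098],[-1.3,22.9,-32.7,0.098],[-1.3,19.6,-34.7,0.098],[-1.3,16.1,-36.5,0.098]]
[[-1.3,12.5,-37.9,0.098]]
```

{"fn": "jog_arm", "kwargs": {
  "series": [
    [-15,28,-14,0],
    [-15,28,-14,0],
    [-10,28,-14,0],
    [-5,28,-14,0],
    [-1,26,-30,0.1],
    [-1,23,-33,0.1],
    [-1,20,-35,0.1],
    [-1,16,-36,0.1]
  ],
  "fingers": 70
}}

```text
time_s: 17.58
ee_pos: [0.5489, 0.2167, 0.3272]
orientation: [[0.026, 0.827, 0.561], [0.025, 0.561, -0.828], [-0.999, 0.035, -0.006]]
wrist_force: [-0.7, -0.7, -0.5]
width: 0.0676
```

```bash
python3 plan.py 490,290,330,-79.5,45
```

```text
t 17.57 tcp [548.9 216.7 327.2] ang -55.86 tilt [0.0258 0.0251] F [-0.7 -0.7 -0.5] w 0.0676 q [-0.84  0.18  0.43  1.69 -0.09  1.25 -1.37]
[[-0.8,-2.5,-31.3,0.138],[-0.8,-6.8,-30.6,0.138],[-0.8,-10.9,-29.4,0.138]]
```

{"fn": "jog_arm", "kwargs": {
  "series": [
    [0,-3,-31,0.138],
    [0,-7,-31,0.138],
    [0,-11,-30,0.138],
    [0,0,0,0]
  ]
}}

```text
time_s: 18.08
ee_pos: [0.4847, 0.2954, 0.3237]
orientation: [[0.021, 0.985, 0.171], [0.021, 0.17, -0.985], [-1.0, 0.024, -0.018]]
wrist_force: [0.0, 0.1, 0.2]
width: 0.0683
```

Run:
```python
from h import *
s=bot.observe(); p,C=shot('wrist','w5'); col=p['color'].astype(int); ok=p['z_map']>0
R,G,B=col[...,0],col[...,1],col[...,2]; z=C[...,2]; near=ok&(np.hypot(C[...,0]-.5,C[...,1]-.33)<.13)
m=near&(abs(z-.075)<.006)&(col.min(-1)>120); print('block top',m.sum(),rect(C[m]),np.median(z[m]))
for n,mm in {'red':(R>110)&(G<70)&(B<70),'green':(G>R*1.5)&(G>B*1.2),'yellow':(R>140)&(G>110)&(B<90)}.items():
    k=near&mm&(z>.08)&(z<.2); P=C[k]; print(n,len(P), 'z98',np.percentile(P[:,2],98).round(4))
    t=P[P[:,2]>np.percentile(P[:,2],98)-.004]; print(' top',len(t),t.mean(0).round(4),rect(t))
    t=P[(P[:,2]<.093)]; 
    if len(t)>5:print(' blade',len(t),t.mean(0).round(4),rect(t))
k=near&(R<110)&(B<60)&(R>B)&(z>.15)&(z<.21);P=C[k]; print('spat',len(P)); 
if len(P)>5: print(P.mean(0),P[:,2].max(),rect(P))
```

```text
block top 7420 (array([522.5, 339.5]), array([150.8, 130.3]), 11.6) 0.07531989357765595
red 212 z98 0.1855
 top 126 [0.485  0.3051 0.1844] (array([485., 305.]), array([ 5.1, 29.9]), 11.1)
 blade 47 [0.4853 0.3045 0.0868] (array([485.2, 304.6]), array([ 3.3, 43.9]), 12.3)
green 235 z98 0.1858
 top 174 [0.5708 0.3233 0.1844] (array([570.6, 323.2]), array([ 6.2, 29.7]), 10.2)
 blade 24 [0.5723 0.3153 0.087 ] (array([571.2, 323.5]), array([ 4.2, 42.9]), 12.1)
yellow 161 z98 0.1858
 top 142 [0.528  0.3146 0.1843] (array([528.3, 314.4]), array([ 5.4, 31.3]), 9.8)
 blade 19 [0.5293 0.3115 0.0872] (array([529.1, 313.5]), array([ 1.6, 40.5]), 11.9)
spat 489
[0.52719949 0.35931497 0.18281778] 0.19386917364626532 (array([527.3, 340.4]), array([123.9,  49.8]), 57.5)
```

View pics/w5.png

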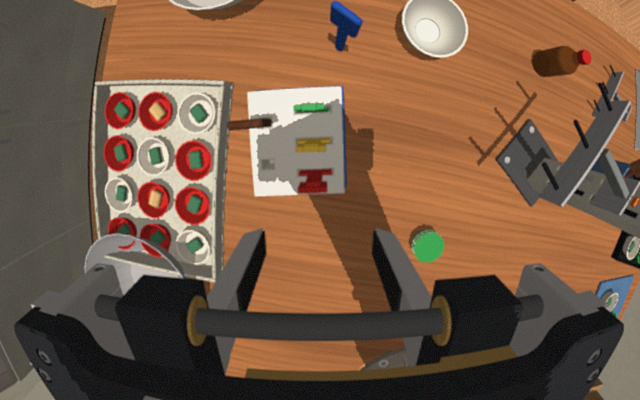

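```bash
python3 plan.py 485,305,230,-79,45 485,305,148,-79,30
```

```text
t 18.12 tcp [485.6 294.1 323.7] ang -80.13 tilt [0.0213 0.021 ] F [-0.3 -0.3 -0.6] w 0.0684 q [-1.01  0.14  0.41  1.74 -0.07  1.24 -1.99]
[[31.3,-0.3,-3.1,-0.007],[31.3,-0.3,-3.1,-0.007],[31.3,-0.3,-3.1,-0.007],[27.3,-0.7,0.5,-0.0],[27.3,-0.7,0.5,-0.0],[27.3,-0.7,0.5,-0.0]]
```

{"fn": "jog_arm", "kwargs": {
  "series": [
    [31,0,-4,-0.007],
    [31,0,-4,-0.007],
    [31,0,-3,-0.006],
    [0,0,0,0]
  ],
  "fingers": 122,
  "newtons": 20
}}

```text
time_s: 18.62
ee_pos: [0.4882, 0.3025, 0.2278]
orientation: [[0.022, 0.981, 0.194], [0.019, 0.193, -0.981], [-1.0, 0.025, -0.014]]
wrist_force: [1.1, 0.5, 0.8]
width: 0.0488
```

```bash
python3 plan.py 485,305,148,-79,30
```

```text
t 18.62 tcp [488.2 302.5 227.8] ang -78.82 tilt [0.0215 0.019 ] F [1.1 0.5 0.8] w 0.0488 q [-1.    0.23  0.39  1.85 -0.11  1.05 -1.94]
[[26.6,-1.6,-0.6,0.001],[26.6,-1.6,-0.6,0.001],[26.6,-1.6,-0.6,0.001]]
```

{"fn": "jog_arm", "kwargs": {
  "series": [
    [25,-4,-2,0],
    [25,-2,-1,0],
    [24,-1,0,0],
    [2,0,0,0]
  ]
}}

```text
time_s: 19.12
ee_pos: [0.4868, 0.3036, 0.1549]
orientation: [[0.026, 0.981, 0.193], [0.021, 0.192, -0.981], [-0.999, 0.03, -0.016]]
wrist_force: [-0.3, -0.4, -0.2]
width: 0.0491
```

```bash
python3 plan.py 485,305,148,-79,30
```

```text
t 19.12 tcp [486.8 303.6 154.9] ang -78.87 tilt [0.0259 0.0213] F [-0.3 -0.4 -0.2] w 0.0491 q [-0.98  0.31  0.37  1.93 -0.15  0.89 -1.91]
[[6.9,-1.7,-1.6,0.002]]
```

{"fn": "jog_arm", "kwargs": {
  "series": [
    [6,-2,-1.5,0],
    [0,0,0,0],
    [0,0,0,0],
    [0,0,0,0],
    [0,0,0,0]
  ],
  "fingers": 255
}}

```text
time_s: 19.75
ee_pos: [0.4866, 0.3054, 0.1525]
orientation: [[0.029, 0.981, 0.193], [0.024, 0.192, -0.981], [-0.999, 0.033, -0.018]]
wrist_force: [-0.4, 0.4, -0.5]
width: 0.0317
```

```bash
python3 plan.py 485,305,230,-79,30
```

```text
t 19.75 tcp [486.6 305.4 152.5] ang -78.88 tilt [0.0294 0.0243] F [-0.4  0.4 -0.5] w 0.0317 q [-0.98  0.31  0.37  1.94 -0.15  0.88 -1.91]
[[-25.8,0.3,-0.5,0.001],[-25.8,0.3,-0.5,0.001],[-25.8,0.3,-0.5,0.001]]
```

{"fn": "jog_arm", "kwargs": {
  "series": [
    [-20,0,0,0],
    [-25,1,0,0],
    [-25,1,0,0],
    [-10,0,0,0],
    [0,0,0,0]
  ]
}}

```text
time_s: 20.38
ee_pos: [0.4857, 0.3035, 0.2341]
orientation: [[0.028, 0.981, 0.193], [0.023, 0.192, -0.981], [-0.999, 0.032, -0.017]]
wrist_force: [-0.3, 0.3, -1.4]
width: 0.0319
```

```bash
python3 plan.py 485,305,230,-79,30
python3 - <<'E'
from h import *
p,C=shot('wrist','w6'); p,C=shot('side','s7'); save('s7c.png',cv2.resize(p['color'][150:330,130:330],None,fx=3.5,fy=3.3,interpolation=3))
E
```

```text
t 20.38 tcp [485.7 303.5 234.1] ang -78.87 tilt [0.0283 0.0233] F [-0.3  0.3 -1.4] w 0.0319 q [-1.01  0.22  0.39  1.85 -0.1   1.05 -1.95]
[[4.1,-0.5,-1.6,0.002]]
```

View pics/w6.png

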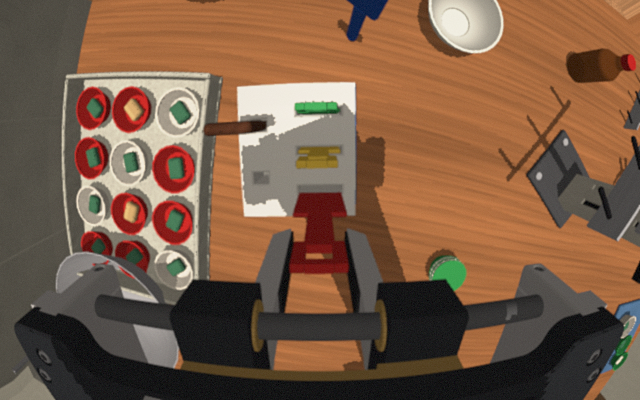

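View pics/s7c.png

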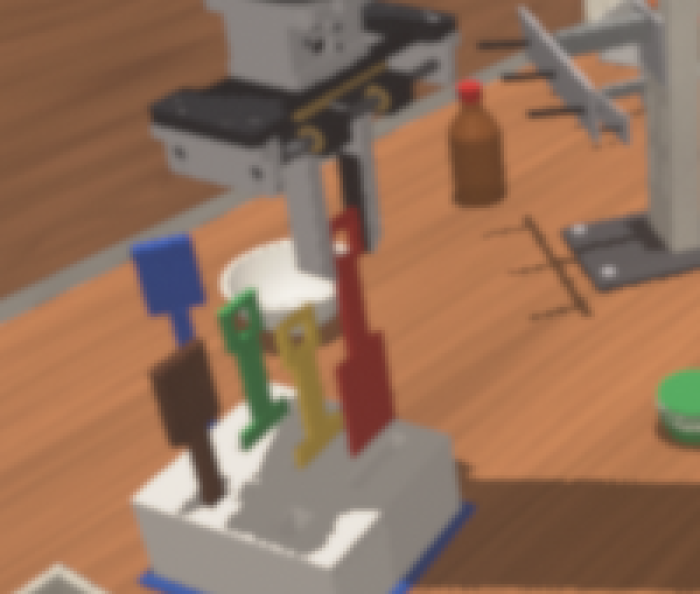

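```bash
python3 - <<'E'
from h import *
p=dict(np.load('pics/top0.npz')); C=cloud(p); z=C[...,2]
for n,c,r,w in [('bottle',344,116,14),('bowl',271,122,22)]:
    P=C[r-w:r+w,c-w:c+w].reshape(-1,3);P=P[P[:,2]>.03]; print(n,P.mean(0),P.max(0),P.min(0), 'local',loc(P.mean(0)))
s=bot.observe(); p=dict(np.load('pics/w6.npz')); C=wcloud(p,s); col=p['color'].astype(int)
m=(col[...,0]>80)&(col[...,1]<60)&(col[...,2]<60)&(p['z_map']>0)&(np.hypot(C[...,0]-.487,C[...,1]-.3)<.05)&(C[...,2]>.08);P=C[m]
a=np.radians(-79);ey=np.array([np.cos(a),np.sin(a)]);ex=np.array([-ey[1],ey[0]])
X=(P[:,:2]-[.4857,.3035])@ex*1000; Y=(P[:,:2]-[.4857,.3035])@ey*1000; Z=P[:,2]*1000
for z in range(90,270,20):
    k=(Z>z)&(Z<z+20)
    if k.sum()>3: print(z,k.sum(),np.median(X[k]).round(1),((Y[k].max()+Y[k].min())/2).round(1),Z[k].max().round(1))
E
python3 plan.py 480,220,340,-75,45 560,80,340,-45,45 718,2,330,-32.4,45 718,2,195,-32.4,40
```

```text
bottle [ 0.74962255 -0.0776224   0.10384749] [0.78506778 0.00721764 1.33276885] [ 0.39493679 -0.10604396  0.03100862] local [-124.72051157  145.43395921  103.84748913]
bowl [0.73861532 0.16230265 0.09772687] [0.79555707 0.21732662 1.33276885] [0.39493679 0.00721764 0.03027705] local [-321.39796161    7.58198004   97.72687146]
90 110 0.6 -0.6 109.9
110 226 1.1 -0.5 130.0
130 262 1.2 -0.4 149.9
150 422 0.9 0.1 170.0
170 197 1.6 0.1 189.8
190 255 1.6 0.5 209.9
210 295 1.7 0.7 230.0
230 628 1.5 0.4 250.0
250 1040 1.2 0.9 268.0
t 20.48 tcp [485.3 303.2 233.1] ang -78.87 tilt [0.0273 0.0223] F [ 0.5  0.3 -0.8] w 0.0318 q [-1.01  0.22  0.39  1.85 -0.1   1.05 -1.95]
[[-27.2,-4.5,19.7,-0.017],[-27.2,-4.8,19.6,-0.017],[-27.2,-5.1,19.5,-0.017],[-27.2,-5.5,19.5,-0.017],[-0.2,10.3,39.0,-0.131],[-0.2,5.1,40.0,-0.131],[-0.2,-0.2,40.3,-0.131],[-0.2,-5.4,39.9,-0.131]]
[[3.1,14.1,41.7,-0.055],[3.1,11.7,42.4,-0.055],[3.1,9.4,43.0,-0.055],[3.1,7.0,43.4,-0.055],[33.7,-1.1,-0.4,-0.0],[33.7,-1.1,-0.4,-0.0],[33.7,-1.1,-0.4,-0.0],[33.7,-1.1,-0.4,-0.0]]
```

{"fn": "jog_arm", "kwargs": {
  "series": [
    [-27,-5,20,-0.017],
    [-27,-5,20,-0.017],
    [-27,-5,20,-0.017],
    [-27,-5,20,-0.017],
    [0,10,39,-0.13],
    [0,5,40,-0.13],
    [0,0,40,-0.13],
    [0,-5,40,-0.13]
  ]
}}

```text
time_s: 21.48
ee_pos: [0.5602, 0.0757, 0.334]
orientation: [[0.019, 0.692, 0.722], [0.016, 0.722, -0.692], [-1.0, 0.025, 0.002]]
wrist_force: [-0.5, 0.5, -1.3]
width: 0.032
```

```bash
python3 plan.py 718,2,330,-32.4,45 718,2,195,-32.4,40
```

```text
t 21.48 tcp [560.2  75.7 334. ] ang -43.77 tilt [0.0186 0.0161] F [-0.5  0.5 -1.3] w 0.032 q [-0.72  0.14  0.55  1.73 -0.09  1.27 -0.92]
[[1.4,13.9,41.2,-0.05],[1.4,11.9,41.9,-0.05],[1.4,9.8,42.4,-0.05],[1.4,7.7,42.8,-0.05],[33.7,-0.8,-0.2,-0.0],[33.7,-0.8,-0.2,-0.0],[33.7,-0.8,-0.2,-0.0],[33.7,-0.8,-0.2,-0.0]]
```

{"fn": "jog_arm", "kwargs": {
  "series": [
    [1,14,41,-0.05],
    [1,12,42,-0.05],
    [1,10,42,-0.05],
    [1,8,43,-0.05],
    [33,0,0,0],
    [33,0,0,0],
    [33,0,0,0],
    [20,0,0,0]
  ]
}}

```text
time_s: 22.48
ee_pos: [0.7247, -0.0017, 0.1986]
orientation: [[0.009, 0.53, 0.848], [0.013, 0.848, -0.53], [-1.0, 0.016, 0.001]]
wrist_force: [0.7, 0.5, -0.6]
width: 0.0317
```

```bash
python3 plan.py 718,2,191,-32.4,45; python3 st.py
cat > pad.py <<'E'
import sys
from h import *
# measure held paddle in post frame from wrist cam: color name
def run(tag,colr):
    s=bot.observe(); p,C=shot('wrist',tag); L=loc(C); col=p['color'].astype(int); R,G,B=col[...,0],col[...,1],col[...,2]
    t=loc(np.array(s['ee_pos']))
    mm={'red':(R>70)&(G<R*.4)&(B<R*.4),'green':(G>R*1.5)&(G>B*1.2),'yellow':(R>100)&(G>R*.6)&(B<R*.6)}[colr]
    m=mm&(p['z_map']>0)&(abs(L[...,0]-t[0])<25)&(abs(L[...,1]-t[1])<30)&(L[...,2]>t[2]-150)&(L[...,2]<t[2]+50)
    P=L[m]; zt=np.percentile(P[:,2],98.5); print('TCP',t.round(1),'top z',zt.round(1),'eye z',(zt-17).round(1))
    T=P[P[:,2]>zt-4]; print('frame top xy centre',((T.max(0)+T.min(0))/2).round(1),T.min(0).round(1),T.max(0).round(1), rect(T/1000))
    for dz in range(-130,30,20):
        k=(P[:,2]>t[2]+dz)&(P[:,2]<t[2]+dz+20)
        if k.sum()>5: print(dz,np.median(P[k],0).round(1)[0],((P[k].max(0)+P[k].min(0))/2).round(1)[1])
    return p,L
if __name__=='__main__':
    p,L=run(sys.argv[1],sys.argv[2])
    for y0 in (75,0,-75):
        m=(p['z_map']>0)&(abs(L[...,1]-y0-1)<9)&(L[...,0]<-97)&(L[...,0]>-140)&(L[...,2]>190)&(L[...,2]<235)&(p['color'].max(-1)<70); P=L[m]
        if len(P)>20: A=np.c_[P[:,0]+115,np.ones(len(P))]; print('peg',y0,len(P),P[:,0].min().round(1),np.linalg.lstsq(A,P[:,1],rcond=None)[0].round(3),np.linalg.lstsq(A,P[:,2],rcond=None)[0].round(3))
E
python3 pad.py w7 red
```

```text
t 22.48 tcp [724.7  -1.7 198.6] ang -31.99 tilt [0.0092 0.0126] F [ 0.7  0.5 -0.6] w 0.0317 q [-0.43  0.55  0.53  1.52 -0.31  1.14 -0.4 ]
[[7.6,-0.6,-7.6,0.007]]
t 22.48 local [-175.5   83.7  198.6] ang -31.99 F loc [-0.8  0.3 -0.6] tiltx -0.0156 tilty 0.001 w 0.0317
TCP [-175.5   83.7  198.6] top z 232.6 eye z 215.6
frame top xy centre [-175.4   84.4  231.2] [-179.    68.4  228.7] [-171.8  100.5  233.8] (array([-175.3,   84.4]), array([ 6.8, 32. ]), 2.3)
-130 -174.6 85.4
-110 -175.0 85.2
-90 -175.4 85.1
-70 -175.4 85.2
-50 -176.6 85.0
-30 -176.9 84.5
-10 -177.0 84.5
10 -177.5 84.5
peg 75 113 -136.4 [7.0000e-03 7.7879e+01] [-9.00000e-02  2.07396e+02]
```

View pics/w7.png

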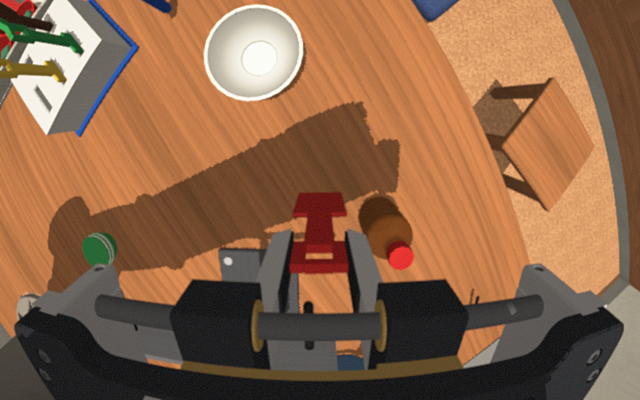

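{"fn": "jog_arm", "kwargs": {
  "series": [
    [8,0,-7,0],
    [0,-10,0,0],
    [0,-10,0,0],
    [0,0,0,0]
  ]
}}

```text
time_s: 23.02
ee_pos: [0.7071, -0.0162, 0.1902]
orientation: [[0.01, 0.53, 0.848], [0.012, 0.848, -0.53], [-1.0, 0.016, 0.002]]
wrist_force: [-0.3, -0.1, -1.1]
width: 0.0318
```

```bash
python3 st.py; python3 pad.py w8 red
```

```text
t 23.02 local [-153.8   76.6  190.2] ang -32.01 F loc [ 0.3 -0.2 -1.1] tiltx -0.0156 tilty 0.0016 w 0.0318
TCP [-153.8   76.6  190.2] top z 224.2 eye z 207.2
frame top xy centre [-153.5   77.3  222.8] [-157.    61.3  220.2] [-150.    93.3  225.3] (array([-153.6,   77.3]), array([ 6.5, 32.1]), 1.2)
-130 -152.9 78.4
-110 -153.3 78.4
-90 -153.7 77.8
-70 -153.7 77.8
-50 -154.8 77.8
-30 -155.1 77.7
-10 -155.3 77.5
10 -155.8 77.4
peg 75 289 -135.8 [1.8000e-02 7.7898e+01] [-7.1000e-02  2.0792e+02]
peg 0 21 -135.7 [ 0.559 14.194] [ -0.449 198.695]
```

View pics/w8.png

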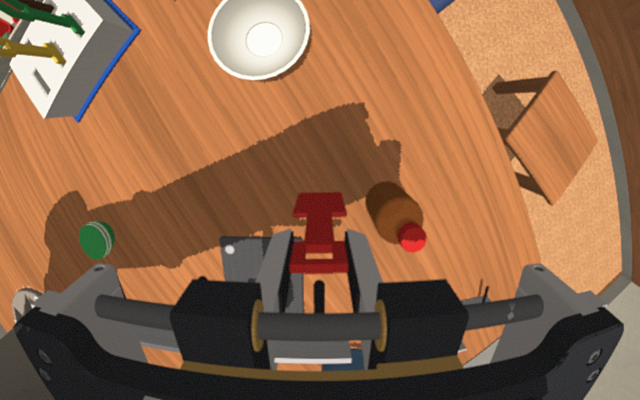

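{"fn": "jog_arm", "kwargs": {
  "series": [
    [0,-10,0,0],
    [0,-10,0,0],
    [0,-10,0,0],
    [0,-5,0,0],
    [0,0,0,0]
  ]
}}

```text
time_s: 23.7
ee_pos: [0.6877, -0.048, 0.1903]
orientation: [[0.011, 0.53, 0.848], [0.013, 0.848, -0.53], [-1.0, 0.017, 0.003]]
wrist_force: [-0.5, 1.1, -0.1]
width: 0.0321
```

```bash
python3 st.py; python3 pad.py w9 red
```

```text
t 23.7 local [-116.6   77.3  190.3] ang -32.01 F loc [-0.6 -1.  -0.1] tiltx -0.0165 tilty 0.0024 w 0.0321
TCP [-116.6   77.3  190.3] top z 224.4 eye z 207.4
frame top xy centre [-116.3   78.   222.8] [-119.7   62.   220.4] [-112.9   94.   225.2] (array([-116.3,   78. ]), array([ 6.6, 32.1]), 0.6)
-130 -115.9 79.1
-110 -116.3 79.2
-90 -116.6 78.6
-70 -116.6 78.4
-50 -117.7 78.5
-30 -118.0 78.3
-10 -118.1 78.1
10 -118.6 78.2
peg 75 454 -136.4 [1.0000e-02 7.7722e+01] [-1.04000e-01  2.07441e+02]
peg 0 535 -135.7 [0.013 3.938] [-9.90000e-02  2.07134e+02]
peg -75 404 -135.1 [ 2.200e-02 -7.024e+01] [-1.130e-01  2.064e+02]
```

View pics/w9.png

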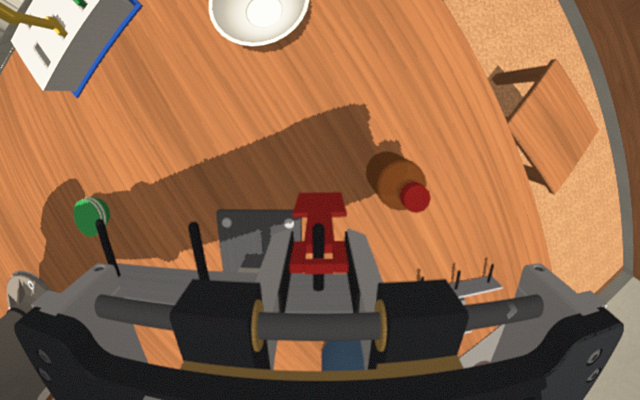

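{"fn": "jog_arm", "kwargs": {
  "series": [
    [4,0,0,0],
    [3,0,0,0],
    [1.5,0,0,0],
    [0,0,0,0]
  ]
}}

```text
time_s: 24.25
ee_pos: [0.6883, -0.0467, 0.181]
orientation: [[0.011, 0.529, 0.849], [0.013, 0.849, -0.529], [-1.0, 0.016, 0.002]]
wrist_force: [-1.3, -0.8, 1.8]
width: 0.0317
```

```bash
python3 st.py
```

```text
t 24.25 local [-118.    77.1  181. ] ang -31.92 F loc [ 1.4 -0.7  1.8] tiltx -0.0164 tilty 0.0023 w 0.0317
```

{"fn": "jog_arm", "kwargs": {
  "series": [
    [0,0,0,0],
    [0,0,0,0],
    [0,0,0,0],
    [-10,0,0,0],
    [-20,0,0,0],
    [-25,0,0,0],
    [-30,0,0,0],
    [-30,0,0,0]
  ],
  "fingers": 132
}}

```text
time_s: 25.25
ee_pos: [0.6867, -0.0483, 0.3032]
orientation: [[0.011, 0.529, 0.849], [0.012, 0.848, -0.529], [-1.0, 0.016, 0.003]]
wrist_force: [0.3, 0.6, -0.3]
width: 0.0454
```

```bash
python3 st.py; python3 plan.py 620,120,320,-50 528.5,314.5,240,-79,45;  python3 - <<'E'
from h import *
p,C=shot('side','s8'); save('s8c.png',cv2.resize(p['color'][100:240,240:380],None,fx=5,fy=4.2,interpolation=3))
E
```

```text
t 25.25 local [-115.7   76.6  303.2] ang -31.95 F loc [-0.7 -0.  -0.3] tiltx -0.0163 tilty 0.0024 w 0.0454
t 25.25 tcp [686.7 -48.3 303.2] ang -31.95 tilt [0.0108 0.0125] F [ 0.3  0.6 -0.3] w 0.0454 q [-0.42  0.42  0.57  1.48 -0.25  1.3  -0.38]
[[-3.1,21.6,-29.1,0.063],[-3.1,19.7,-30.4,0.063],[-3.1,17.7,-31.6,0.063],[-3.1,15.7,-32.7,0.063],[-3.1,13.6,-33.6,0.063],[13.6,8.9,-34.6,0.084],[13.6,6.0,-35.2,0.084],[13.6,3.0,-35.6,0.084]]
[[13.6,-0.0,-35.7,0.084],[13.6,-3.0,-35.6,0.084],[13.6,-6.0,-35.2,0.084]]
```

View pics/s8c.png

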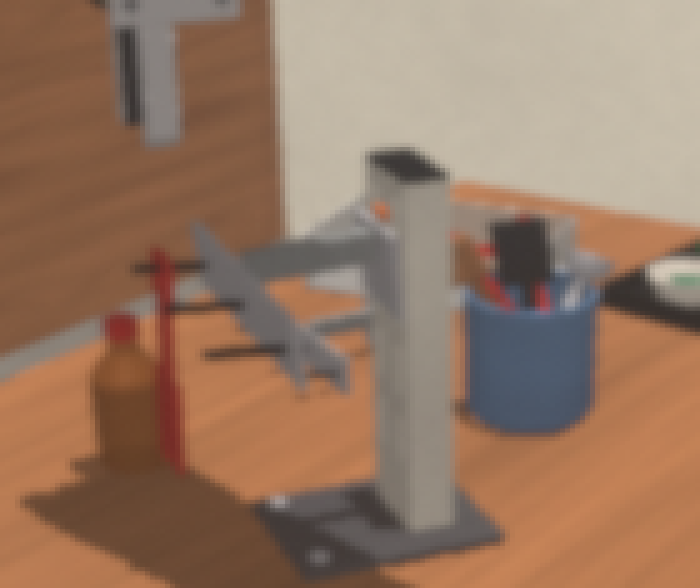

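Red paddle hangs on peg 1 (at crop (165,330)); catch still out. Next: yellow.

{"fn": "jog_arm", "kwargs": {
  "series": [
    [-3,22,-29,0.063],
    [-3,20,-30,0.063],
    [-3,18,-32,0.063],
    [-3,16,-33,0.063],
    [-3,14,-34,0.063],
    [13,9,-35,0.084],
    [13,6,-35,0.084],
    [13,3,-36,0.084]
  ]
}}

```text
time_s: 26.3
ee_pos: [0.5786, 0.2234, 0.2989]
orientation: [[0.03, 0.912, 0.408], [0.018, 0.408, -0.913], [-0.999, 0.035, -0.004]]
wrist_force: [0.9, 1.0, 0.8]
width: 0.0449
```

```bash
python3 plan.py 528.5,314.5,240,-79,45
```

```text
t 26.3 tcp [578.6 223.4 298.9] ang -65.9 tilt [0.0304 0.0176] F [0.9 1.  0.8] w 0.0449 q [-0.95  0.28  0.61  1.67 -0.17  1.21 -1.46]
[[19.6,-3.5,-34.5,0.076],[19.6,-6.2,-34.1,0.076],[19.6,-8.7,-33.5,0.076]]
```

{"fn": "jog_arm", "kwargs": {
  "series": [
    [15,-4,-34,0.076],
    [15,-6,-34,0.076],
    [15,-9,-33,0.076],
    [0,0,0,0]
  ],
  "fingers": 122
}}

```text
time_s: 26.8
ee_pos: [0.5256, 0.3189, 0.2571]
orientation: [[0.033, 0.982, 0.186], [0.022, 0.186, -0.982], [-0.999, 0.036, -0.015]]
wrist_force: [0.8, -0.3, -0.1]
width: 0.0491
```

```bash
python3 plan.py 528.5,314.5,152,-79,30
cat > drn.py <<'E'
import sys
from h import *
s=bot.observe(); p,C=shot('wrist',sys.argv[1]); col=p['color'].astype(int); ok=p['z_map']>0
R,G,B=col[...,0],col[...,1],col[...,2]; z=C[...,2]; near=ok&(np.hypot(C[...,0]-.52,C[...,1]-.33)<.11)
for n,mm in {'green':(G>R*1.5)&(G>B*1.2),'yellow':(R>100)&(G>R*.6)&(B<R*.6)}.items():
    k=near&mm&(z>.175)&(z<.195); P=C[k]
    if len(P)>10: print(n,len(P),P.mean(0).round(4),rect(P))
E
python3 drn.py w10
```

```text
t 26.8 tcp [525.6 318.9 257.1] ang -79.25 tilt [0.0328 0.0215] F [ 0.8 -0.3 -0.1] w 0.0491 q [-1.13  0.29  0.6   1.75 -0.18  1.12 -1.86]
[[26.3,-0.4,1.6,-0.001],[26.3,-0.4,1.6,-0.001],[26.3,-0.4,1.6,-0.001],[26.3,-0.4,1.6,-0.001]]
green 259 [0.5716 0.3235 0.1839] (array([571.3, 323.6]), array([ 5.4, 30.7]), 12.0)
yellow 340 [0.5294 0.3168 0.1831] (array([532.8, 351.5]), array([105.2,  14.3]), 83.6)
```

{"fn": "jog_arm", "kwargs": {
  "series": [
    [26,0,3,0],
    [26,0,1,0],
    [26,-1,0,0],
    [16,-1,0,0],
    [0,0,0,0]
  ]
}}

```text
time_s: 27.48
ee_pos: [0.5346, 0.3115, 0.168]
orientation: [[0.041, 0.982, 0.183], [0.026, 0.182, -0.983], [-0.999, 0.045, -0.018]]
wrist_force: [-0.0, 0.2, 0.3]
width: 0.0493
```

```bash
python3 plan.py 528.8,315,152,-79,30
```

```text
t 27.48 tcp [534.6 311.5 168. ] ang -79.45 tilt [0.0413 0.0264] F [-0.   0.2  0.3] w 0.0493 q [-1.08  0.38  0.57  1.84 -0.25  0.94 -1.79]
[[15.9,-5.8,-4.2,-0.008]]
```

{"fn": "jog_arm", "kwargs": {
  "series": [
    [8,-6,-4,0],
    [7,-1,0,0],
    [0,0,0,0]
  ]
}}

```text
time_s: 27.85
ee_pos: [0.5282, 0.3152, 0.154]
orientation: [[0.043, 0.982, 0.183], [0.028, 0.182, -0.983], [-0.999, 0.048, -0.02]]
wrist_force: [-0.1, -0.3, -0.3]
width: 0.0491
```

```bash
python3 plan.py 528.8,315,152,-79,30
```

```text
t 27.85 tcp [528.2 315.2 154. ] ang -79.45 tilt [0.0432 0.0284] F [-0.1 -0.3 -0.3] w 0.0491 q [-1.08  0.39  0.56  1.86 -0.26  0.9  -1.79]
[[2.0,0.4,0.3,-0.008]]
```

{"fn": "jog_arm", "kwargs": {
  "series": [
    [1,1,0,0],
    [0,0,0,0],
    [0,0,0,0],
    [0,0,0,0],
    [-20,1,0,0],
    [-25,1,0,0],
    [-25,1,0,0],
    [-12,0,0,0]
  ],
  "fingers": 255
}}

```text
time_s: 28.85
ee_pos: [0.5284, 0.3132, 0.2368]
orientation: [[0.042, 0.982, 0.183], [0.027, 0.182, -0.983], [-0.999, 0.046, -0.019]]
wrist_force: [-1.0, -0.8, -1.2]
width: 0.0318
```

```bash
python3 plan.py 480,210,330,-75,45 540,90,340,-45,45
python3 - <<'E'
from h import *
p,C=shot('wrist','w11')
E
```

```text
t 28.85 tcp [528.4 313.2 236.8] ang -79.46 tilt [0.0421 0.027 ] F [-1.  -0.8 -1.2] w 0.0318 q [-1.12  0.3   0.6   1.78 -0.2   1.07 -1.84]
[[-24.5,-15.5,22.7,-0.019],[-24.5,-15.9,22.4,-0.019],[-24.5,-16.4,22.1,-0.019],[-24.5,-16.8,21.8,-0.019],[-2.7,6.9,32.8,-0.131],[-2.7,2.5,33.4,-0.131],[-2.7,-1.9,33.5,-0.131],[-2.7,-6.2,32.9,-0.131]]
```

View pics/w11.png

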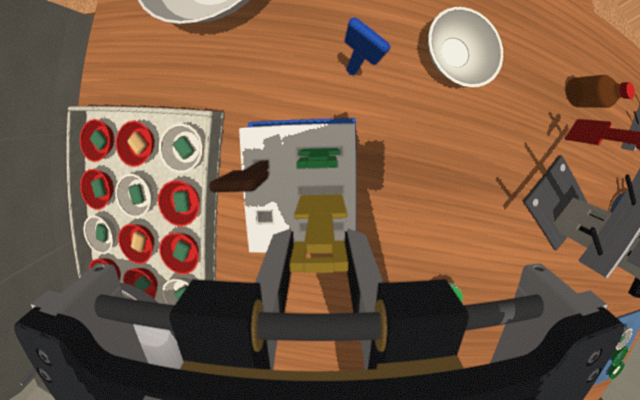

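```bash
python3 plan.py 560,240,330,-68,45 656,41,330,-32.2,45 656,41,192,-32.2,40
```

```text
t 28.9 tcp [528.7 313.3 237.7] ang -79.47 tilt [0.0427 0.0276] F [0.9 0.6 2.1] w 0.0318 q [-1.12  0.3   0.6   1.78 -0.2   1.07 -1.84]
[[-30.9,7.3,25.3,-0.067],[-30.9,5.6,25.8,-0.067],[-30.9,3.8,26.1,-0.067],[-0.3,2.9,44.1,-0.125],[-0.3,-2.6,44.1,-0.125],[-0.3,-8.1,43.4,-0.125],[-0.3,-13.4,42.1,-0.125],[-0.3,-18.6,40.1,-0.125]]
[[34.5,-1.6,-0.7,-0.0],[34.5,-1.6,-0.7,-0.0],[34.5,-1.6,-0.7,-0.0],[34.5,-1.6,-0.7,-0.0]]
```

{"fn": "jog_arm", "kwargs": {
  "series": [
    [-40,0,10,-0.067],
    [-35,6,25,-0.067],
    [-20,5,26,-0.067],
    [0,3,44,-0.125],
    [0,-3,44,-0.125],
    [0,-8,43,-0.125],
    [0,-13,42,-0.125],
    [0,-18,40,-0.125]
  ]
}}

```text
time_s: 29.9
ee_pos: [0.6514, 0.0569, 0.3277]
orientation: [[0.037, 0.501, 0.865], [0.027, 0.864, -0.502], [-0.999, 0.042, 0.019]]
wrist_force: [0.9, 0.1, -0.2]
width: 0.0316
```

```bash
python3 st.py;python3 plan.py 660,47,320,-32.2,45 660,47,195,-32.2,40
```

```text
t 29.9 local [-185.7   -9.6  327.7] ang -30.14 F loc [-0.5  0.7 -0.2] tiltx -0.0423 tilty 0.017 w 0.0316
t 29.9 tcp [651.4  56.9 327.7] ang -30.14 tilt [0.037  0.0266] F [ 0.9  0.1 -0.2] w 0.0316 q [-0.63  0.32  0.6   1.56 -0.21  1.28 -0.52]
[[7.7,-4.6,12.3,0.036],[31.2,-1.3,-0.5,-0.0],[31.2,-1.3,-0.5,-0.0],[31.2,-1.3,-0.5,-0.0],[31.2,-1.3,-0.5,-0.0]]
```

{"fn": "jog_arm", "kwargs": {
  "series": [
    [8,-1,12,0.036],
    [30,1,0,0],
    [31,0,0,0],
    [31,-1,0,0],
    [25,0,0,0],
    [0,0,0,0]
  ]
}}

```text
time_s: 30.65
ee_pos: [0.6653, 0.0524, 0.1932]
orientation: [[0.031, 0.543, 0.839], [0.025, 0.839, -0.543], [-0.999, 0.038, 0.013]]
wrist_force: [0.2, -0.6, -0.0]
width: 0.0319
```

```bash
python3 st.py;python3 pad.py w12 yellow
```

```text
t 30.65 local [-189.3    4.6  193.2] ang -32.92 F loc [ 0.4  0.4 -0. ] tiltx -0.0381 tilty 0.0131 w 0.0319
TCP [-189.3    4.6  193.2] top z 224.9 eye z 207.9
frame top xy centre [-191.1    4.9  231.9] [-198.3  -23.6  220.9] [-183.9   33.4  242.9] (array([-190.8,    4.8]), array([57. , 13.7]), 88.7)
-130 -188.5 8.9
-110 -188.8 8.3
-90 -188.8 7.7
-70 -188.9 7.4
-50 -189.7 6.7
-30 -189.9 6.2
-10 -189.9 9.2
10 -190.2 11.3
peg 0 195 -122.8 [0.006 2.591] [-1.23000e-01  2.07243e+02]
```

View pics/w12.png

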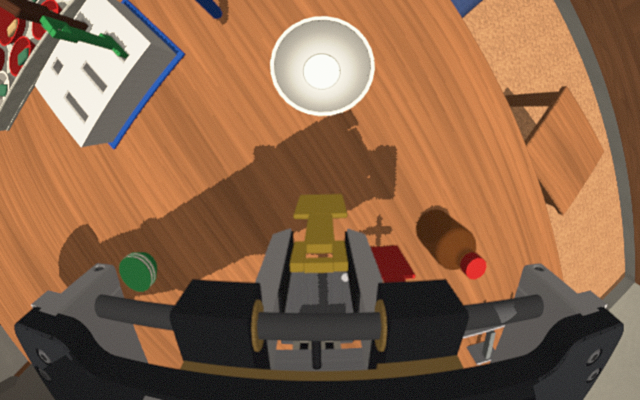

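{"fn": "jog_arm", "kwargs": {
  "series": [
    [0,-12,-2,0],
    [0,-12,0,0],
    [0,-10,0,0],
    [0,0,0,0]
  ]
}}

```text
time_s: 31.2
ee_pos: [0.6453, 0.0224, 0.1962]
orientation: [[0.037, 0.544, 0.838], [0.026, 0.838, -0.545], [-0.999, 0.042, 0.017]]
wrist_force: [-0.2, 0.7, -0.6]
width: 0.0317
```

```bash
python3 st.py;python3 pad.py w13 yellow
```

```text
t 31.2 local [-153.2    3.7  196.2] ang -33.03 F loc [-0.5 -0.6 -0.6] tiltx -0.0422 tilty 0.017 w 0.0317
TCP [-153.2    3.7  196.2] top z 227.9 eye z 210.9
frame top xy centre [-155.1    4.   234. ] [-162.3  -24.3  223.9] [-147.8   32.2  244. ] (array([-155. ,    3.9]), array([56.4, 14.2]), 89.5)
-130 -152.9 8.5
-110 -153.1 7.9
-90 -153.1 7.2
-70 -153.0 6.8
-50 -153.8 6.0
-30 -153.9 5.4
-10 -153.8 10.0
10 -154.1 10.4
peg 75 97 -136.6 [-0.168 73.416] [-7.10000e-02  2.06757e+02]
peg 0 393 -135.9 [2.000e-03 2.555e+00] [-7.50000e-02  2.07344e+02]
peg -75 34 -135.2 [  0.557 -61.141] [1.47000e-01 2.11399e+02]
```

View pics/w13.png

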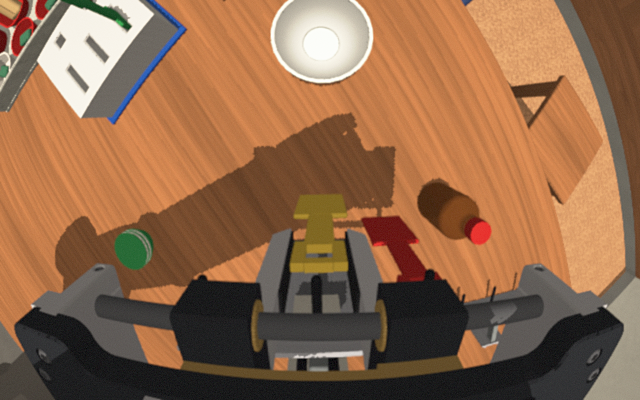

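{"fn": "jog_arm", "kwargs": {
  "series": [
    [4,0,-1.3,0],
    [0,-10,0,0],
    [0,-10,0,0],
    [0,-10,0,0],
    [0,-5,0,0],
    [0,0,0,0]
  ]
}}

```text
time_s: 32.0
ee_pos: [0.6242, -0.0076, 0.1902]
orientation: [[0.037, 0.544, 0.839], [0.027, 0.838, -0.545], [-0.999, 0.042, 0.017]]
wrist_force: [0.1, -0.0, -0.7]
width: 0.0317
```

```bash
python3 st.py;python3 pad.py w14 yellow
```

```text
t 32.0 local [-116.7    2.   190.2] ang -33.0 F loc [-0.   0.1 -0.7] tiltx -0.0423 tilty 0.017 w 0.0317
TCP [-116.7    2.   190.2] top z 222.1 eye z 205.1
frame top xy centre [-118.6    2.3  227.9] [-125.9  -26.   218.2] [-111.2   30.6  237.6] (array([-118.5,    2.2]), array([56.6, 14.6]), 89.6)
-130 -116.4 6.8
-110 -116.5 6.1
-90 -116.6 5.6
-70 -116.6 5.0
-50 -117.3 4.1
-30 -117.3 3.8
-10 -117.2 8.2
10 -117.6 2.8
peg 75 399 -135.7 [5.0000e-03 7.6349e+01] [-1.07000e-01  2.06583e+02]
peg 0 454 -135.7 [0.005 2.581] [-9.40000e-02  2.07207e+02]
peg -75 554 -134.9 [ 1.0000e-02 -7.1274e+01] [-1.00000e-01  2.07412e+02]
```

View pics/w14.png

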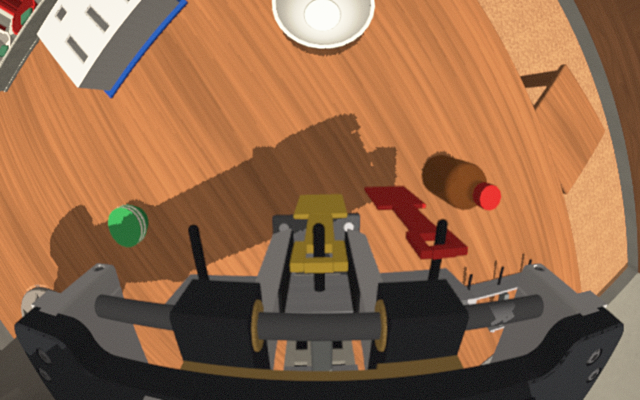

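Peg 2 passes through the yellow eye (tip at (318,235) in front of frame bar). Lower, release, rise.

{"fn": "jog_arm", "kwargs": {
  "series": [
    [4,0,0,0],
    [3,0,0,0],
    [1.5,0,0,0],
    [0,0,0,0]
  ]
}}

```text
time_s: 32.55
ee_pos: [0.6256, -0.0068, 0.1822]
orientation: [[0.038, 0.543, 0.839], [0.027, 0.839, -0.544], [-0.999, 0.043, 0.018]]
wrist_force: [-4.1, -0.9, 9.4]
width: 0.0319
```

```bash
python3 st.py
```

```text
t 32.55 local [-118.1    2.7  182.2] ang -32.94 F loc [ 3.  -3.   9.4] tiltx -0.043 tilty 0.0181 w 0.0319
```

{"fn": "jog_arm", "kwargs": {
  "series": [
    [-1,0,0,0],
    [0,0,0,0],
    [0,0,0,0],
    [-10,0,0,0],
    [-20,0,0,0],
    [-25,0,0,0],
    [-30,0,0,0],
    [-30,0,0,0]
  ],
  "fingers": 132
}}

```text
time_s: 33.55
ee_pos: [0.6202, -0.0097, 0.3014]
orientation: [[0.035, 0.543, 0.839], [0.026, 0.839, -0.544], [-0.999, 0.041, 0.016]]
wrist_force: [0.1, 1.1, 0.6]
width: 0.0451
```

```bash
python3 st.py; python3 plan.py 600,200,300,-62 571.3,323.5,255,-79,45;  python3 - <<'E'
from h import *
p,C=shot('side','s9'); save('s9c.png',cv2.resize(p['color'][100:240,240:380],None,fx=5,fy=4.2,interpolation=3))
E
```

```text
t 33.55 local [-1.127e+02 -3.000e-01  3.014e+02] ang -32.93 F loc [-1.  -0.5  0.6] tiltx -0.0405 tilty 0.016 w 0.0451
t 33.55 tcp [620.2  -9.7 301.4] ang -32.93 tilt [0.0352 0.0256] F [0.1 1.1 0.6] w 0.0451 q [-0.57  0.28  0.63  1.67 -0.2   1.22 -0.47]
[[1.2,33.0,-26.2,0.101],[1.2,30.2,-29.4,0.101],[1.2,27.0,-32.3,0.101],[1.2,23.6,-34.9,0.101],[1.2,20.0,-37.1,0.101],[15.7,10.2,-40.7,0.099],[15.7,6.2,-41.6,0.099],[15.7,2.0,-42.0,0.099]]
```

View pics/s9c.png

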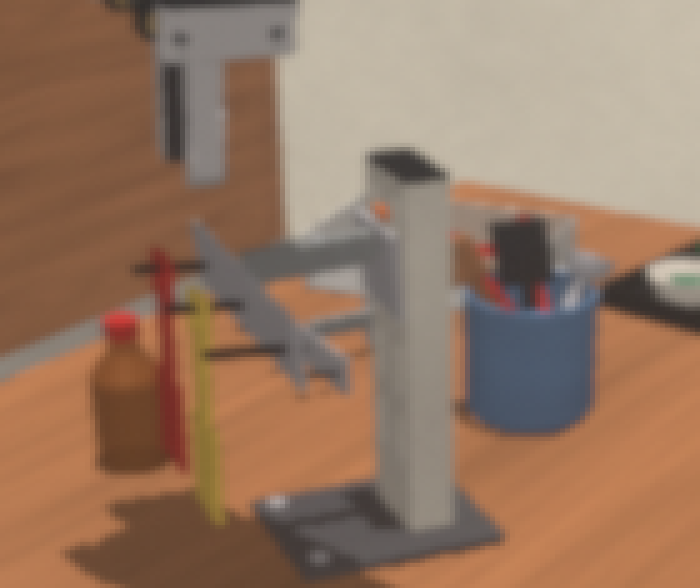

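Red and yellow hang on pegs 1 and 2. Next: green.

{"fn": "jog_arm", "kwargs": {
  "series": [
    [0,33,-26,0.1],
    [0,30,-29,0.1],
    [0,27,-32,0.1],
    [0,24,-35,0.1],
    [0,20,-37,0.1],
    [15,10,-41,0.1],
    [15,6,-41,0.1],
    [10,2,-42,0.1]
  ],
  "fingers": 122
}}

```text
time_s: 34.6
ee_pos: [0.5771, 0.328, 0.2794]
orientation: [[0.049, 0.986, 0.162], [0.03, 0.161, -0.987], [-0.998, 0.053, -0.021]]
wrist_force: [0.5, 0.4, 0.5]
width: 0.049
```

```bash
python3 plan.py 571.3,323.5,255,-79,45 571.3,323.5,152,-79,30;python3 drn.py w15
```

```text
t 34.6 tcp [577.1 328.  279.4] ang -80.66 tilt [0.0488 0.0297] F [0.5 0.4 0.5] w 0.049 q [-1.1   0.37  0.65  1.62 -0.24  1.17 -1.81]
[[23.9,-7.8,4.0,-0.029],[25.7,-1.4,0.5,-0.0],[25.7,-1.4,0.5,-0.0],[25.7,-1.4,0.5,-0.0],[25.7,-1.4,0.5,-0.0]]
green 251 [0.5722 0.3238 0.183 ] (array([571.7, 323.8]), array([ 6.1, 30.2]), 11.4)
yellow 35 [0.5395 0.3937 0.1897] (array([540.6, 394.3]), array([ 7.7, 22.6]), 2.4)
```

{"fn": "jog_arm", "kwargs": {
  "series": [
    [24,-9,4,-0.029],
    [25,-3,1,0],
    [25,-3,0,0],
    [20,-3,0,0],
    [0,0,0,0]
  ]
}}

```text
time_s: 35.28
ee_pos: [0.5616, 0.3318, 0.1823]
orientation: [[0.048, 0.979, 0.198], [0.032, 0.196, -0.98], [-0.998, 0.054, -0.022]]
wrist_force: [-0.2, -1.1, 0.6]
width: 0.0494
```

```bash
python3 plan.py 571.6,323.6,152,-79,30
```

```text
t 35.27 tcp [561.6 331.8 182.3] ang -78.6 tilt [0.0485 0.0318] F [-0.2 -1.1  0.6] w 0.0494 q [-1.09  0.43  0.6   1.76 -0.29  0.98 -1.75]
[[15.2,3.3,5.3,0.004],[15.2,3.3,5.3,0.004]]
```

{"fn": "jog_arm", "kwargs": {
  "series": [
    [-8,0,0,0],
    [0,9,8,0],
    [0,1,1,0],
    [0,0,0,0]
  ]
}}

```text
time_s: 35.78
ee_pos: [0.5749, 0.3242, 0.1939]
orientation: [[0.051, 0.979, 0.198], [0.034, 0.196, -0.98], [-0.998, 0.056, -0.023]]
wrist_force: [-0.4, 0.7, -0.1]
width: 0.0494
```

```bash
python3 plan.py 571.6,323.6,152,-79,30;python3 drn.py w16
```

```text
t 35.77 tcp [574.9 324.2 193.9] ang -78.6 tilt [0.0508 0.0336] F [-0.4  0.7 -0.1] w 0.0494 q [-1.06  0.43  0.61  1.73 -0.29  1.01 -1.73]
[[20.8,-2.9,0.4,0.003],[20.8,-2.9,0.4,0.003]]
green 484 [0.5728 0.3233 0.1832] (array([572.3, 323.1]), array([ 6.1, 30.4]), 12.5)
yellow 12 [0.5408 0.3815 0.1913] (array([540.4, 383.5]), array([ 1.1, 18.9]), 13.4)
```

View pics/w16.png

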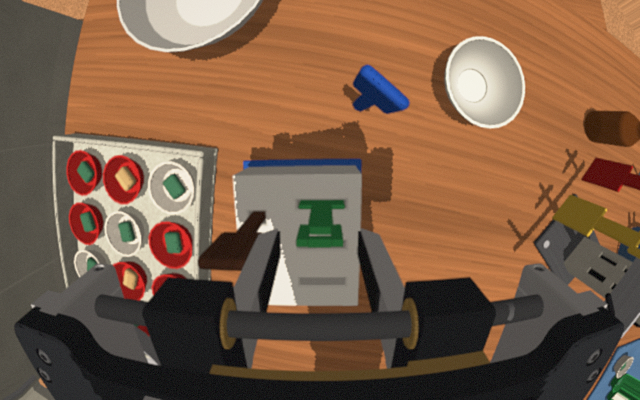

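{"fn": "jog_arm", "kwargs": {
  "series": [
    [14,-3,1,0],
    [14,-2,0,0],
    [12,-2,0,0],
    [0,0,0,0]
  ]
}}

```text
time_s: 36.33
ee_pos: [0.5686, 0.323, 0.1492]
orientation: [[0.049, 0.979, 0.198], [0.032, 0.197, -0.98], [-0.998, 0.054, -0.022]]
wrist_force: [-0.6, 0.1, 0.0]
width: 0.049
```

```bash
python3 plan.py 571.9,323.4,152,-79,30
```

```text
t 36.33 tcp [568.6 323.  149.2] ang -78.57 tilt [0.0488 0.0323] F [-0.6  0.1  0. ] w 0.049 q [-1.05  0.47  0.58  1.79 -0.32  0.92 -1.71]
[[-2.6,3.4,0.2,0.008]]
```

{"fn": "jog_arm", "kwargs": {
  "series": [
    [-2,4,0,0],
    [0,0,0,0],
    [0,0,0,0],
    [0,0,0,0],
    [-20,1,0,0],
    [-25,1,0,0],
    [-25,1,0,0],
    [-15,0,0,0]
  ],
  "fingers": 255
}}

```text
time_s: 37.33
ee_pos: [0.5722, 0.3212, 0.2434]
orientation: [[0.05, 0.979, 0.197], [0.033, 0.196, -0.98], [-0.998, 0.056, -0.023]]
wrist_force: [-0.6, 0.0, -0.7]
width: 0.0318
```

```bash
python3 plan.py 560,240,330,-68,45 595,85,330,-32.2,45 595,85,195,-32.2,40
python3 - <<'E'
from h import *
p,C=shot('wrist','w17')
E
```

```text
t 37.33 tcp [572.2 321.2 243.4] ang -78.62 tilt [0.0504 0.0331] F [-0.6  0.  -0.7] w 0.0318 q [-1.09  0.38  0.63  1.69 -0.25  1.1  -1.76]
[[-29.9,-7.7,25.1,-0.062],[-29.9,-9.2,24.6,-0.062],[-29.9,-10.7,23.9,-0.062],[-0.8,-6.4,39.2,-0.156],[-0.8,-12.4,37.7,-0.156],[-0.8,-18.1,35.4,-0.156],[-0.8,-23.4,32.1,-0.156],[33.7,-1.9,-0.8,-0.0]]
[[33.7,-1.9,-0.8,-0.0],[33.7,-1.9,-0.8,-0.0],[33.7,-1.9,-0.8,-0.0]]
```

View pics/w17.png

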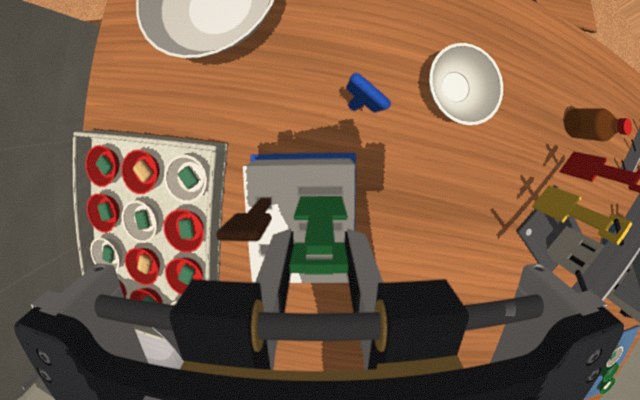

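{"fn": "jog_arm", "kwargs": {
  "series": [
    [-40,-2,12,-0.062],
    [-35,-9,25,-0.062],
    [-15,-11,25,-0.062],
    [0,-6,39,-0.156],
    [0,-12,38,-0.156],
    [0,-18,35,-0.156],
    [0,-23,32,-0.156],
    [20,0,0,0]
  ]
}}

```text
time_s: 38.38
ee_pos: [0.6028, 0.0933, 0.3131]
orientation: [[0.054, 0.506, 0.861], [0.035, 0.86, -0.509], [-0.998, 0.058, 0.028]]
wrist_force: [0.1, 0.8, -1.3]
width: 0.0322
```

```bash
python3 st.py;python3 plan.py 596,85,196,-32.4,35
```

```text
t 38.38 local [-190.4  -70.1  313.1] ang -30.58 F loc [-0.7 -0.3 -1.3] tiltx -0.0588 tilty 0.0265 w 0.0322
t 38.38 tcp [602.8  93.3 313.1] ang -30.58 tilt [0.0539 0.0354] F [ 0.1  0.8 -1.3] w 0.0322 q [-0.76  0.23  0.62  1.7  -0.17  1.2  -0.63]
[[29.1,-4.3,-1.2,0.008],[29.1,-4.3,-1.2,0.008],[29.1,-4.4,-1.2,0.008],[29.1,-4.4,-1.1,0.008]]
```

{"fn": "jog_arm", "kwargs": {
  "series": [
    [29,-3,-1,0.01],
    [29,-3,-1,0.01],
    [29,-3,-1,0.01],
    [25,-3,0,0],
    [0,0,0,0]
  ]
}}

```text
time_s: 39.0
ee_pos: [0.5985, 0.0872, 0.196]
orientation: [[0.052, 0.534, 0.844], [0.035, 0.843, -0.536], [-0.998, 0.057, 0.025]]
wrist_force: [0.2, -0.2, -0.8]
width: 0.0317
```

```bash
python3 st.py;python3 pad.py w18 green
```

```text
t 39.0 local [-182.9  -70.4  196. ] ang -32.44 F loc [ 0.1  0.3 -0.8] tiltx -0.057 tilty 0.0249 w 0.0317
TCP [-182.9  -70.4  196. ] top z 229.3 eye z 212.3
frame top xy centre [-180.9  -70.5  229. ] [-184.8  -86.7  225.3] [-177.   -54.2  232.8] (array([-180.8,  -70.5]), array([32.4,  7.3]), 88.8)
-130 -183.2 -64.8
-110 -183.3 -65.6
-90 -183.1 -66.5
-70 -183.0 -66.8
-50 -183.5 -68.0
-30 -183.4 -68.9
-10 -183.1 -69.6
10 -183.2 -70.2
peg 75 67 -135.8 [-3.0000e-03  7.5944e+01] [-4.50000e-02  2.05446e+02]
peg -75 131 -113.7 [-3.0000e-03 -7.2374e+01] [-1.41000e-01  2.07909e+02]
```

View pics/w18.png

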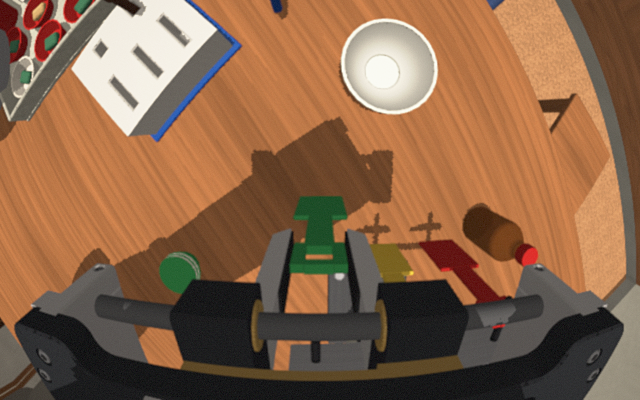

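{"fn": "jog_arm", "kwargs": {
  "series": [
    [5,-9,-2,0],
    [2,-10,0,0],
    [0,-8,0,0],
    [0,0,0,0]
  ]
}}

```text
time_s: 39.55
ee_pos: [0.5835, 0.0641, 0.1909]
orientation: [[0.057, 0.535, 0.843], [0.037, 0.843, -0.537], [-0.998, 0.061, 0.028]]
wrist_force: [0.0, 0.0, -1.2]
width: 0.0316
```

```bash
python3 st.py;python3 pad.py w19 green
```

```text
t 39.55 local [-155.4  -70.8  190.9] ang -32.48 F loc [-0.   0.  -1.2] tiltx -0.0615 tilty 0.0281 w 0.0316
TCP [-155.4  -70.8  190.9] top z 224.1 eye z 207.1
frame top xy centre [-153.3  -70.9  230. ] [-157.5  -87.2  220.2] [-149.1  -54.7  239.8] (array([-153.3,  -70.9]), array([32.7,  7.5]), 88.6)
-130 -156.1 -64.7
-110 -156.2 -65.7
-90 -155.9 -66.5
-70 -155.8 -67.0
-50 -156.1 -68.2
-30 -155.9 -68.8
-10 -155.5 -69.9
10 -155.6 -70.6
peg 75 116 -136.3 [-1.6000e-02  7.4625e+01] [-9.30000e-02  2.05586e+02]
peg -75 267 -135.1 [ 1.0000e-02 -7.2467e+01] [-9.20000e-02  2.07637e+02]
```

View pics/w19.png

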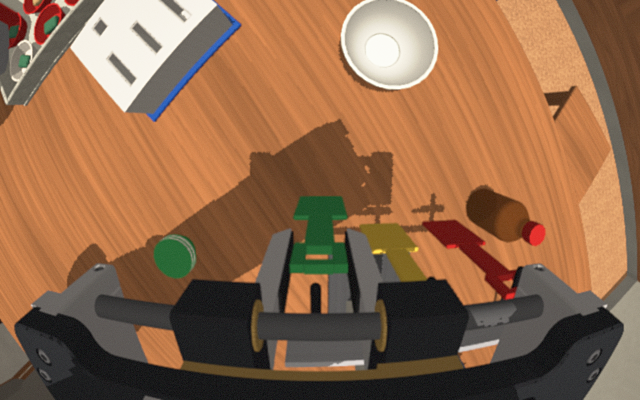

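{"fn": "jog_arm", "kwargs": {
  "series": [
    [0,-5,-2,0],
    [0,-10,0,0],
    [0,-10,0,0],
    [0,-10,0,0],
    [0,-3,0,0],
    [0,0,0,0]
  ]
}}

```text
time_s: 40.35
ee_pos: [0.5602, 0.0313, 0.1886]
orientation: [[0.057, 0.534, 0.843], [0.037, 0.843, -0.537], [-0.998, 0.062, 0.028]]
wrist_force: [0.6, -0.0, -1.0]
width: 0.0321
```

```bash
python3 st.py;python3 pad.py w20 green
```

```text
t 40.35 local [-115.2  -72.9  188.6] ang -32.46 F loc [-0.3  0.6 -1. ] tiltx -0.062 tilty 0.0283 w 0.0321
TCP [-115.2  -72.9  188.6] top z 221.9 eye z 204.9
frame top xy centre [-113.3  -72.9  221.8] [-117.7  -89.1  217.9] [-108.9  -56.7  225.8] (array([-112.7,  -72.9]), array([32.7,  7.9]), 86.2)
-130 -116.1 -66.7
-110 -116.1 -67.7
-90 -115.8 -68.5
-70 -115.7 -69.1
-50 -115.9 -70.0
-30 -115.8 -70.9
-10 -115.4 -72.0
10 -115.5 -72.7
peg 75 286 -135.8 [1.1000e-02 7.5575e+01] [-1.04000e-01  2.05976e+02]
peg 0 384 -135.4 [0.007 1.306] [-1.00000e-01  2.06937e+02]
peg -75 502 -134.9 [ 5.0000e-03 -7.2573e+01] [-9.40000e-02  2.07413e+02]
```

View pics/w20.png

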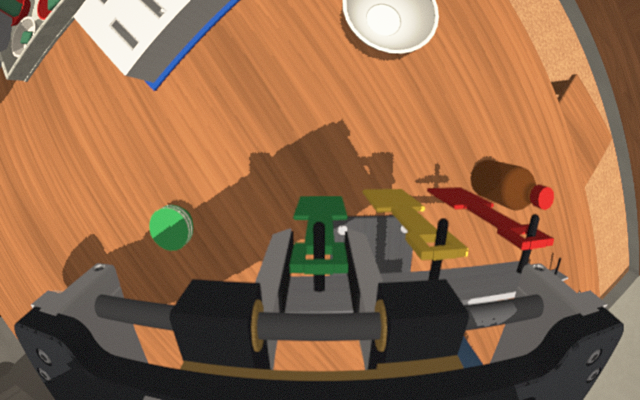

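Peg 3 passes through the green eye. Lower and release.

{"fn": "jog_arm", "kwargs": {
  "series": [
    [4,0,0,0],
    [3,0,0,0],
    [0,0,0,0]
  ]
}}

```text
time_s: 40.78
ee_pos: [0.5612, 0.0321, 0.1812]
orientation: [[0.057, 0.534, 0.844], [0.037, 0.844, -0.536], [-0.998, 0.062, 0.029]]
wrist_force: [-1.1, -0.6, 3.5]
width: 0.0318
```

```bash
python3 st.py
```

```text
t 40.77 local [-116.4  -72.5  181.2] ang -32.42 F loc [ 1.1 -0.6  3.5] tiltx -0.0619 tilty 0.0287 w 0.0318
```

{"fn": "jog_arm", "kwargs": {
  "series": [
    [0,0,0,0],
    [0,0,0,0],
    [0,0,0,0],
    [-10,1,0,0],
    [-20,1,0.5,0],
    [-25,2,1,0],
    [-30,2,1,0],
    [-30,2,1,0]
  ],
  "fingers": 132
}}

```text
time_s: 41.78
ee_pos: [0.5609, 0.0327, 0.3007]
orientation: [[0.055, 0.534, 0.844], [0.036, 0.843, -0.536], [-0.998, 0.06, 0.027]]
wrist_force: [0.1, -0.4, 0.5]
width: 0.0451
```

```bash
python3 st.py
python3 - <<'E'
from h import *
p,C=shot('side','s10'); save('s10c.png',cv2.resize(p['color'][100:240,240:380],None,fx=5,fy=4.2,interpolation=3))
E
```

```text
t 41.77 local [-116.8  -73.   300.7] ang -32.45 F loc [0.2 0.3 0.5] tiltx -0.0597 tilty 0.0273 w 0.0451
```

View pics/s10c.png

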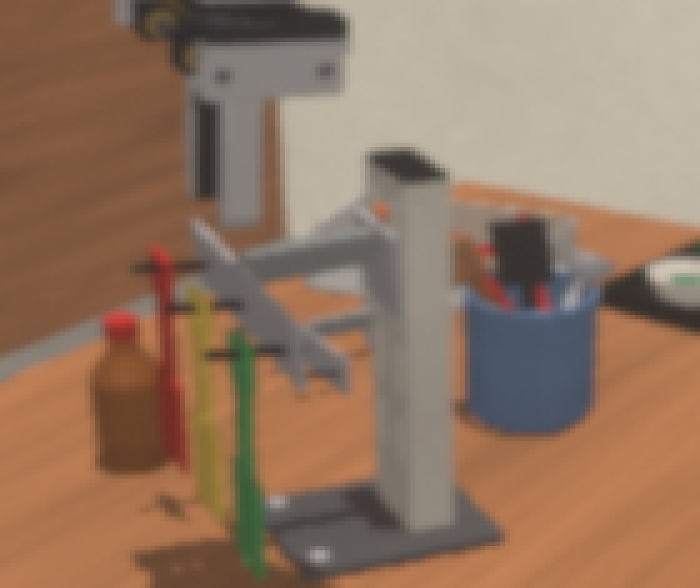

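```bash
python3 - <<'E'
from h import *
p,C=shot('top','t3'); save('t3c.png',cv2.resize(p['color'][130:210,370:470],None,fx=7,fy=7,interpolation=3))
z=C[...,2]
m=(z>.105)&(z<.123)&(np.hypot(C[...,0]-.573,C[...,1]+.29)<.07)&(p['color'][...,2]>p['color'][...,0]); P=C[m]; print(m.sum(),cv2.minEnclosingCircle((P[:,:2]*1000).astype(np.float32)))
E
python3 plan.py 590,-60,350,-32,45 570,-230,350,-32,45
```

```text
116 ((583.1300659179688, -301.6849060058594), 45.455623626708984)
t 41.88 tcp [562.5  32.7 302.8] ang -32.45 tilt [0.0594 0.0372] F [-0.1 -0.   0.5] w 0.0457 q [-0.73  0.14  0.65  1.81 -0.12  1.16 -0.61]
[[-16.3,-20.2,24.8,-0.003],[-16.3,-20.2,24.7,-0.003],[-16.3,-20.3,24.7,-0.003],[-1.9,-38.6,18.3,-0.0],[-1.9,-38.6,18.3,-0.0],[-1.9,-38.6,18.3,-0.0],[-1.9,-38.6,18.3,-0.0]]
```

View pics/t3c.png

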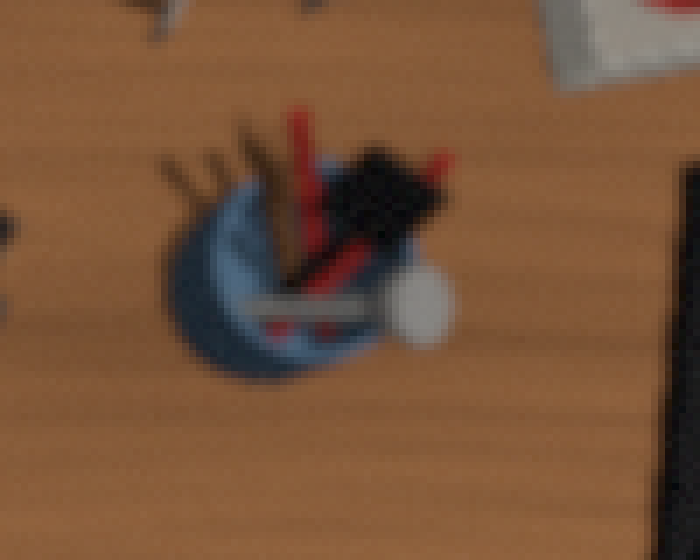

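{"fn": "jog_arm", "kwargs": {
  "series": [
    [-25,-10,15,0],
    [-25,-20,25,0],
    [0,-25,25,0],
    [0,-38,18,0],
    [0,-38,18,0],
    [0,-38,18,0],
    [0,-38,18,0],
    [0,0,0,0]
  ]
}}

```text
time_s: 42.88
ee_pos: [0.5636, -0.224, 0.3456]
orientation: [[0.06, 0.532, 0.845], [0.037, 0.844, -0.534], [-0.998, 0.064, 0.031]]
wrist_force: [0.6, 0.7, -0.2]
width: 0.0456
```

```bash
python3 plan.py
python3 - <<'E'
from h import *
p,C=shot('wrist','w21'); z=C[...,2]; col=p['color'].astype(int)
m=(p['z_map']>0)&(z>.108)&(z<.12)&(np.hypot(C[...,0]-.58,C[...,1]+.30)<.07)&(col[...,2]>col[...,0]+15); P=C[m]; print(m.sum(), cv2.minEnclosingCircle((P[:,:2]*1000).astype(np.float32)))
r,c=np.argwhere(m).mean(0).astype(int); print(r,c); r0,c0=max(0,r-75),max(0,c-90)
save('w21c.png',cv2.resize(p['color'][r0:r0+150,c0:c0+180],None,fx=4.4,fy=4,interpolation=3)); print(r0,c0)
E
```

```text
t 42.88 tcp [ 563.6 -224.   345.6] ang -32.32 tilt [0.0598 0.0374] F [ 0.6  0.7 -0.2] w 0.0456 q [-0.35  0.24  0.8   1.65 -0.24  1.29 -0.06]
434 ((586.9281005859375, -304.2574462890625), 46.1504020690918)
212 344
137 254
```

View pics/w21.png

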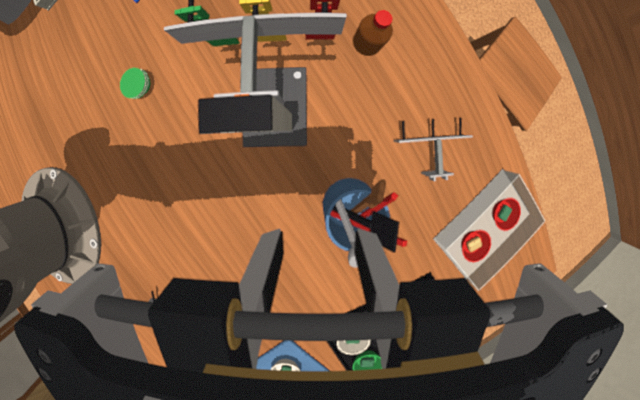

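View pics/w21c.png

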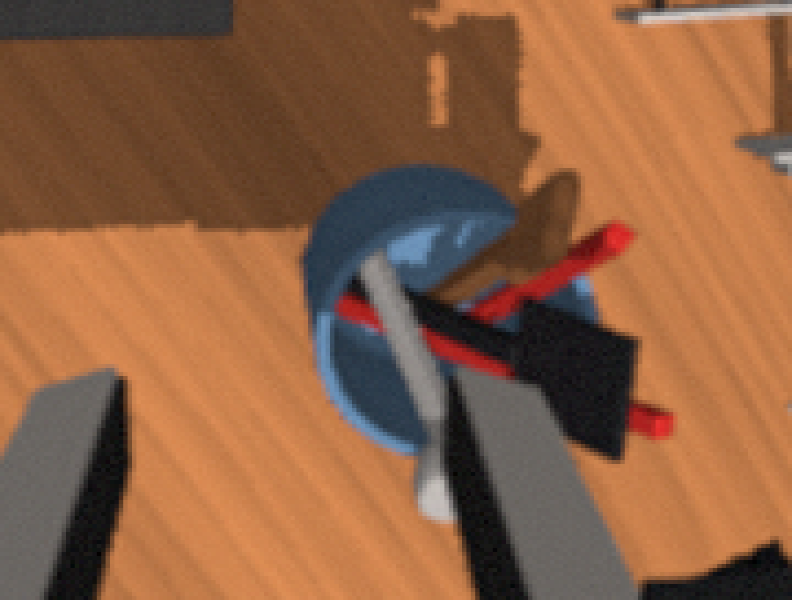

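Run:
```python
from h import *
s=bot.observe(); cx,cy=.585,-.3025
out=np.full((600,600,3),255,np.uint8); S=4.5
def px(x,y): return int(300-(y-cy)*1000*S),int(300-(x-cx)*1000*S)
cv2.circle(out,(300,300),int(42*S),(0,0,0),1);cv2.circle(out,(300,300),int(47*S),(0,0,0),1)
for n in ['w21','t3']:
    p=dict(np.load('pics/%s.npz'%n)); C=wcloud(p,s) if n=='w21' else cloud(p)
    ok=(p['z_map']>0)&(np.hypot(C[...,0]-cx,C[...,1]-cy)<.066)&(C[...,2]>.01)&(C[...,2]<.2)
    for (r,c) in np.argwhere(ok):
        X=C[r,c]; d=np.hypot(X[0]-cx,X[1]-cy)
        col=tuple(int(v) for v in p['color'][r,c][::-1])
        u,v=px(X[0],X[1])
        blue=int(p['color'][r,c][2])>int(p['color'][r,c][0])+8
        if blue: continue
        cv2.circle(out,(u,v),2,col,-1)
        if (r*7+c*3)%23==0: cv2.putText(out,str(int(X[2]*1000)),(u,v),0,.35,(200,0,200),1)
cv2.imwrite('pics/crock.png',out)
```

```text
(no output)
```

View pics/crock.png

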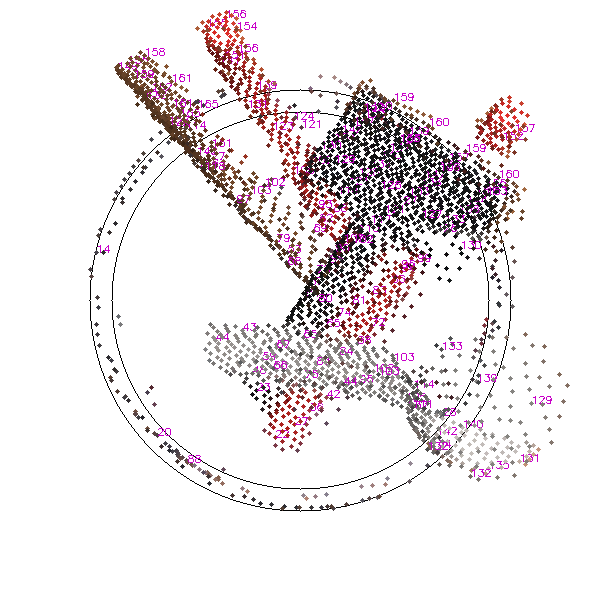

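```bash
python3 plan.py 560,0,350,-20,50 530,340,310,11.6,50
```

```text
t 42.92 tcp [ 564.3 -222.1  345.5] ang -32.2 tilt [0.0596 0.0383] F [-0.2 -0.5 -0.1] w 0.0454 q [-0.35  0.24  0.8   1.65 -0.24  1.29 -0.06]
[[0.7,37.2,-24.3,-0.043],[0.7,38.2,-22.7,-0.043],[0.7,39.1,-21.1,-0.043],[0.7,40.0,-19.4,-0.043],[0.7,40.7,-17.7,-0.043],[7.3,43.8,-20.9,-0.079],[7.3,45.3,-17.4,-0.079],[7.3,46.6,-13.7,-0.079]]
[[7.3,47.5,-10.0,-0.079],[7.3,48.1,-6.3,-0.079],[7.3,48.5,-2.5,-0.079],[7.3,48.5,1.4,-0.079]]
```

{"fn": "jog_arm", "kwargs": {
  "series": [
    [0,37,-24,-0.043],
    [0,38,-23,-0.043],
    [0,39,-21,-0.043],
    [0,40,-19,-0.043],
    [0,41,-18,-0.043],
    [5,44,-21,-0.079],
    [5,45,-17,-0.079],
    [5,47,-14,-0.079]
  ]
}}

```text
time_s: 43.92
ee_pos: [0.5408, 0.1635, 0.3442]
orientation: [[0.061, 0.087, 0.994], [0.041, 0.995, -0.089], [-0.997, 0.046, 0.057]]
wrist_force: [1.4, -0.2, 0.3]
width: 0.0452
```

{"fn": "jog_arm", "kwargs": {
  "series": [
    [5,47,-10,-0.079],
    [5,48,-6,-0.079],
    [5,48,-2,-0.079],
    [5,48,1,-0.079],
    [0,0,0,0]
  ]
}}

```text
time_s: 44.55
ee_pos: [0.5091, 0.3723, 0.3299]
orientation: [[0.058, -0.253, 0.966], [0.044, 0.967, 0.25], [-0.997, 0.028, 0.067]]
wrist_force: [-0.4, -0.4, -0.2]
width: 0.0451
```

```bash
python3 plan.py
cat > spat.py <<'E'
import sys
from h import *
s=bot.observe(); p,C=shot('wrist',sys.argv[1]); col=p['color'].astype(int); R,G,B=col[...,0],col[...,1],col[...,2]; z=C[...,2]
cx,cy=float(sys.argv[2]),float(sys.argv[3]); z0,z1=float(sys.argv[4]),float(sys.argv[5])
k=(p['z_map']>0)&(np.hypot(C[...,0]-cx,C[...,1]-cy)<.05)&(z>z0)&(z<z1)&(R<130)&(B<R*.75)&(G<R*.85); P=C[k]; print('n',len(P))
zt=np.percentile(P[:,2],98.5); print('top',zt.round(4))
T=P[P[:,2]>zt-.005]; print('top edge',len(T),T.mean(0).round(4),rect(T))
for a in np.arange(z0,z1,.015):
    q=P[(P[:,2]>a)&(P[:,2]<a+.015)]
    if len(q)>8: print(a.round(3),len(q),q.mean(0).round(4)[:2],rect(q))
E
python3 spat.py w22 .543 .387 .08 .21
```

```text
t 44.55 tcp [509.1 372.3 329.9] ang 14.54 tilt [0.0584 0.0437] F [-0.4 -0.4 -0.2] w 0.0451 q [-1.03  0.23  0.35  1.63 -0.08  1.23 -0.41]
n 518
top 0.1933
top edge 270 [0.5423 0.387  0.1914] (array([542.1, 386.6]), array([ 9.6, 38. ]), 13.0)
0.08 12 [0.5388 0.3883] (array([538.8, 387.8]), array([11.1,  3.8]), 74.3)
0.095 14 [0.5382 0.3888] (array([538.1, 387.6]), array([11. ,  3.4]), 80.2)
0.11 18 [0.5382 0.388 ] (array([538.1, 387.6]), array([ 2.9, 10.4]), 1.6)
0.125 12 [0.5383 0.388 ] (array([537.8, 390.8]), array([ 0.7, 21.4]), 12.0)
0.14 39 [0.5376 0.3916] (array([538.2, 388.1]), array([ 3.6, 34.8]), 6.4)
0.155 58 [0.5374 0.3933] (array([537.9, 389. ]), array([ 6. , 34.2]), 0.6)
0.17 72 [0.5374 0.3915] (array([537.6, 389.1]), array([33.4,  6.5]), 89.8)
0.185 293 [0.542  0.3869] (array([542.1, 386.7]), array([ 9.6, 38.4]), 13.0)
```

View pics/w22.png

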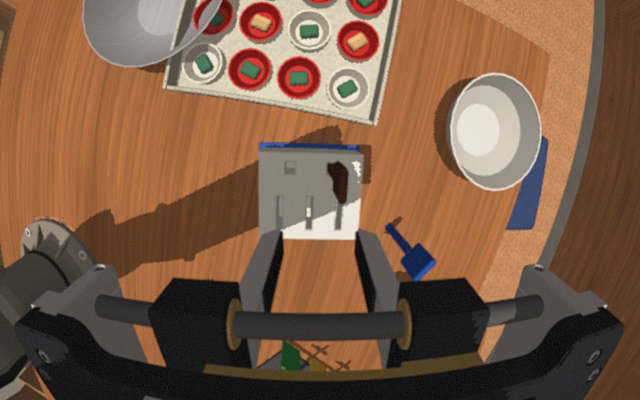

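```bash
python3 plan.py 543,387,230,13,40
```

```text
t 44.6 tcp [510.  370.1 330.3] ang 14.35 tilt [0.0591 0.0433] F [0.3 0.1 0.5] w 0.0454 q [-1.02  0.23  0.35  1.63 -0.08  1.23 -0.41]
[[34.2,1.8,9.7,0.008],[34.2,1.9,9.7,0.008],[34.2,1.9,9.7,0.008]]
```

{"fn": "jog_arm", "kwargs": {
  "series": [
    [34,2,10,0.008],
    [34,2,10,0.008],
    [30,2,10,0.008],
    [0,0,0,0]
  ]
}}

```text
time_s: 45.1
ee_pos: [0.5438, 0.3866, 0.2345]
orientation: [[0.061, -0.223, 0.973], [0.045, 0.974, 0.22], [-0.997, 0.03, 0.069]]
wrist_force: [-1.0, 0.3, -0.3]
width: 0.0454
```

```bash
python3 plan.py 543.3,387.5,164,13,25; python3 spat.py w23 .543 .387 .08 .21 | head -3
```

```text
t 45.1 tcp [543.8 386.6 234.5] ang 12.77 tilt [0.061  0.0449] F [-1.   0.3 -0.3] w 0.0454 q [-0.99  0.36  0.35  1.67 -0.14  1.06 -0.37]
[[23.4,-0.4,-1.7,-0.001],[23.4,-0.4,-1.7,-0.001],[23.4,-0.4,-1.7,-0.001]]
n 728
top 0.1931
top edge 530 [0.5426 0.3879 0.1915] (array([543., 387.]), array([ 8.6, 37.9]), 12.2)
```

{"fn": "jog_arm", "kwargs": {
  "series": [
    [23,0,-2,0],
    [23,0,-2,0],
    [21,0,-2,0],
    [0,0,0,0]
  ]
}}

```text
time_s: 45.65
ee_pos: [0.5437, 0.3891, 0.1761]
orientation: [[0.069, -0.222, 0.973], [0.053, 0.974, 0.219], [-0.996, 0.037, 0.079]]
wrist_force: [-0.5, 0.0, 0.4]
width: 0.045
```

```bash
python3 plan.py 543.8,387.7,164,13,25
```

```text
t 45.65 tcp [543.7 389.1 176.1] ang 12.67 tilt [0.0689 0.0531] F [-0.5  0.   0.4] w 0.045 q [-0.97  0.41  0.33  1.74 -0.16  0.93 -0.36]
[[12.0,-1.8,-1.2,-0.006]]
```

{"fn": "jog_arm", "kwargs": {
  "series": [
    [11,-2,-1,0],
    [0,0,0,0],
    [0,0,0,0],
    [0,0,0,0],
    [0,0,0,0],
    [0,0,0,0]
  ],
  "fingers": 255,
  "newtons": 25
}}

```text
time_s: 46.4
ee_pos: [0.5443, 0.388, 0.1686]
orientation: [[0.071, -0.222, 0.972], [0.056, 0.974, 0.218], [-0.996, 0.039, 0.081]]
wrist_force: [-2.9, -0.3, 0.8]
width: 0.011
```

```bash
python3 plan.py 543.8,387.7,240,13,25
```

```text
t 46.4 tcp [544.3 388.  168.6] ang 12.66 tilt [0.0706 0.056 ] F [-2.9 -0.3  0.8] w 0.011 q [-0.97  0.41  0.33  1.75 -0.16  0.92 -0.35]
[[-23.7,0.9,1.8,-0.002],[-23.7,0.9,1.8,-0.002],[-23.7,0.9,1.8,-0.002]]
```

{"fn": "jog_arm", "kwargs": {
  "series": [
    [-15,1,1,0],
    [-24,1,2,0],
    [-24,1,2,0],
    [-15,1,1,0],
    [0,0,0,0]
  ]
}}

```text
time_s: 47.02
ee_pos: [0.5442, 0.3889, 0.2523]
orientation: [[0.072, -0.222, 0.972], [0.057, 0.974, 0.218], [-0.996, 0.039, 0.083]]
wrist_force: [-0.2, 1.0, -1.0]
width: 0.0099
```

```bash
python3 plan.py 543.8,387.7,240,13,25
python3 - <<'E'
from h import *
p,C=shot('wrist','w24'); p,C=shot('side','s11'); save('s11c.png',cv2.resize(p['color'][150:330,130:330],None,fx=3.5,fy=3.3,interpolation=3))
E
```

```text
t 47.02 tcp [544.2 388.9 252.3] ang 12.63 tilt [0.072  0.0566] F [-0.2  1.  -1. ] w 0.0099 q [-0.99  0.34  0.35  1.66 -0.13  1.07 -0.38]
[[12.1,-1.6,-1.7,-0.006]]
```

View pics/w24.png

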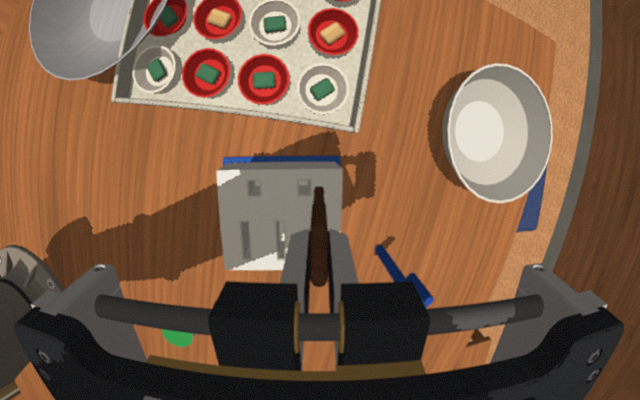

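View pics/s11c.png

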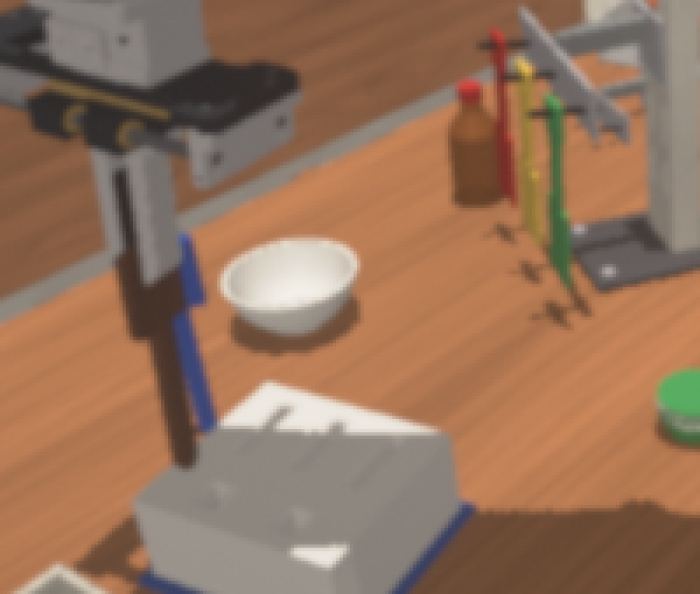

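```bash
python3 plan.py 500,300,340,5,45 455,100,348,-25,45 452,-110,348,-45,45 500,-230,348,-57,45
```

```text
t 47.12 tcp [543.6 388.4 250.6] ang 12.64 tilt [0.0702 0.0549] F [-0.  -0.1 -1.2] w 0.0094 q [-0.99  0.34  0.35  1.66 -0.13  1.07 -0.38]
[[-32.3,-24.4,-18.2,0.044],[-32.3,-25.2,-17.1,0.044],[-32.3,-25.9,-15.9,0.044],[-4.4,-38.9,-12.3,0.105],[-4.4,-40.0,-8.2,0.105],[-4.4,-40.6,-3.9,0.105],[-4.4,-40.8,0.3,0.105],[-4.4,-40.5,4.6,0.105]]
[[-2.3,-38.3,17.2,0.07],[-2.3,-37.0,19.8,0.07],[-2.3,-35.5,22.4,0.07],[-2.3,-33.8,24.8,0.07],[-2.3,-32.0,27.1,0.07],[-1.1,-17.0,39.6,0.07],[-1.1,-14.2,40.7,0.07],[-1.1,-11.3,41.6,0.07]]
```

{"fn": "jog_arm", "kwargs": {
  "series": [
    [-32,-24,-18,0.044],
    [-32,-25,-17,0.044],
    [-32,-26,-16,0.044],
    [-4,-39,-12,0.1],
    [-4,-40,-8,0.1],
    [-4,-40,-4,0.1],
    [-4,-40,0,0.1],
    [-4,-40,4,0.1]
  ]
}}

```text
time_s: 48.12
ee_pos: [0.4511, 0.0957, 0.3411]
orientation: [[0.063, 0.41, 0.91], [0.048, 0.909, -0.413], [-0.997, 0.069, 0.038]]
wrist_force: [0.9, -0.3, -0.1]
width: 0.0097
```

```bash
python3 plan.py 452,-110,350,-45,45 500,-230,350,-57,45
```

```text
t 48.12 tcp [451.1  95.7 341.1] ang -24.43 tilt [0.0629 0.0476] F [ 0.9 -0.3 -0.1] w 0.0097 q [-0.89 -0.13  0.51  1.95  0.05  1.24 -0.82]
[[-3.7,-37.2,17.2,0.072],[-3.7,-35.9,19.9,0.072],[-3.7,-34.4,22.4,0.072],[-3.7,-32.7,24.8,0.072],[-3.7,-30.8,27.1,0.072],[-0.9,-17.0,39.6,0.07],[-0.9,-14.2,40.7,0.07],[-0.9,-11.3,41.6,0.07]]
```

{"fn": "jog_arm", "kwargs": {
  "series": [
    [-4,-37,17,0.072],
    [-4,-36,20,0.072],
    [-4,-34,22,0.072],
    [-4,-33,25,0.072],
    [-4,-31,27,0.072],
    [-1,-17,40,0.07],
    [-1,-14,40,0.07],
    [0,-11,41,0.07]
  ]
}}

```text
time_s: 49.12
ee_pos: [0.4936, -0.2402, 0.3467]
orientation: [[0.062, 0.846, 0.53], [0.049, 0.527, -0.848], [-0.997, 0.079, -0.009]]
wrist_force: [1.3, 0.8, -1.2]
width: 0.0097
```

```bash
python3 plan.py 594,-282,345,-57,45
python3 - <<'E'
from h import *
p,C=shot('wrist','w25')
E
```

```text
t 49.12 tcp [ 493.6 -240.2  346.7] ang -58.01 tilt [0.0621 0.0492] F [ 1.3  0.8 -1.2] w 0.0097 q [-0.55  0.13  1.05  1.77 -0.19  1.28 -0.46]
[[2.0,20.9,29.5,-0.006],[2.0,20.8,29.7,-0.006],[2.0,20.6,29.8,-0.006]]
```

View pics/w25.png

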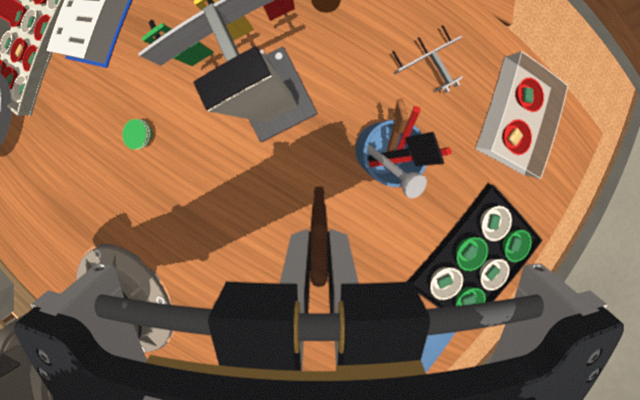

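```bash
cat > sax.py <<'E'
import sys
from h import *
s=bot.observe(); p,C=shot('wrist',sys.argv[1]); R=np.array(s['orientation']); t=np.array(s['ee_pos'])
Q=(C-t)@R*1000  # tool coords
col=p['color'].astype(int); 
k=(p['z_map']>0)&(abs(Q[...,2])<25)&(abs(Q[...,1])<30)&(Q[...,0]>-30)&(Q[...,0]<165)&(col[...,0]<120)&(col[...,2]<col[...,0]*.75)
P=Q[k]; print(len(P))
for a in range(-30,165,15):
    q=P[(P[:,0]>a)&(P[:,0]<a+15)]
    if len(q)>5: print(a,len(q),'y',q[:,1].min().round(1),q[:,1].max().round(1),'z',q[:,2].min().round(1),q[:,2].max().round(1),'zmed',np.median(q[:,2]).round(1))
print('xrange',np.percentile(P[:,0],[.5,99.5]).round(1))
np.save('pics/sp.npy',P)
E
python3 sax.py w26
```

```text
1547
-30 1072 y -17.8 21.0 z -5.0 5.8 zmed 0.7
-15 139 y 8.4 21.1 z -5.5 7.0 zmed 0.2
0 90 y 15.4 20.3 z -4.4 5.1 zmed 0.1
15 77 y 15.3 19.6 z -4.1 5.0 zmed 0.8
30 22 y 14.7 18.7 z -4.3 5.1 zmed 0.1
75 8 y 2.3 3.1 z -3.7 4.5 zmed 0.4
90 41 y 0.6 3.6 z -4.7 4.7 zmed -0.1
105 40 y 0.7 2.5 z -4.1 4.9 zmed 0.4
120 27 y 0.4 2.1 z -4.3 5.0 zmed 0.9
135 30 y -1.3 1.7 z -4.5 5.3 zmed 0.4
xrange [-29.  147.1]
```

```bash
python3 - <<'E'
from h import *
from scipy.optimize import least_squares
s=bot.observe(); p=dict(np.load('pics/w26.npz')); C=wcloud(p,s); z=C[...,2]; col=p['color'].astype(int)
m=(p['z_map']>0)&(z>.110)&(z<.118)&(np.hypot(C[...,0]-.585,C[...,1]+.3025)<.06)&(col[...,2]>col[...,0]+15); P=C[m][:,:2]*1000; print(len(P),cv2.minEnclosingCircle(P.astype(np.float32)))
f=least_squares(lambda q:np.hypot(P[:,0]-q[0],P[:,1]-q[1])-q[2],[585,-302,45],loss='soft_l1'); print(f.x)
m=(p['z_map']>0)&(z>.03)&(z<.105)&(np.hypot(C[...,0]-.585,C[...,1]+.3025)<.06)&(col[...,2]>col[...,0]+15); P=C[m][:,:2]*1000
d=np.hypot(P[:,0]-585,P[:,1]+302.5); Pi=P[d>35]; print(len(Pi),cv2.minEnclosingCircle(Pi.astype(np.float32)))
E
python3 plan.py 593.5,-286,345,-57,45
```

```text
433 ((585.1394653320312, -303.3914794921875), 46.86709213256836)
[ 585.4453665  -303.22976114   43.86501133]
523 ((584.7239379882812, -301.5941467285156), 45.44700622558594)
t 49.23 tcp [ 493.6 -242.4  345.5] ang -58.25 tilt [0.0584 0.0446] F [-0.6  0.8 -1.6] w 0.0102 q [-0.55  0.14  1.05  1.77 -0.19  1.28 -0.46]
[[1.5,20.6,29.9,-0.007],[1.5,20.4,30.0,-0.007],[1.5,20.2,30.2,-0.007]]
```

Crock centre confirmed near (585,−303). Move above the entry spot.

{"fn": "jog_arm", "kwargs": {
  "series": [
    [1,20,30,-0.007],
    [1,20,30,-0.007],
    [1,20,30,-0.007],
    [0,0,0,0]
  ]
}}

```text
time_s: 49.72
ee_pos: [0.5948, -0.2864, 0.3423]
orientation: [[0.054, 0.836, 0.546], [0.047, 0.544, -0.838], [-0.997, 0.07, -0.01]]
wrist_force: [-0.8, -0.1, -0.9]
width: 0.0097
```

```bash
cat > crk.py <<'E'
import sys
from h import *
cx,cy=.585,-.303
def run(tag):
    s=bot.observe(); p,C=shot('wrist',tag); R=np.array(s['orientation']); t=np.array(s['ee_pos'])
    out=np.full((600,600,3),255,np.uint8); S=4.5
    px=lambda x,y:(int(300-(y-cy)*1000*S),int(300-(x-cx)*1000*S))
    cv2.circle(out,(300,300),int(42*S),(0,0,0),1);cv2.circle(out,(300,300),int(47*S),(0,0,0),1)
    ok=(p['z_map']>0)&(np.hypot(C[...,0]-cx,C[...,1]-cy)<.066)&(C[...,2]>.01)&(C[...,2]<.2)
    for (r,c) in np.argwhere(ok):
        X=C[r,c]; k=p['color'][r,c].astype(int)
        if k[2]>k[0]+8: continue
        u,v=px(X[0],X[1]); cv2.circle(out,(u,v),2,tuple(int(q) for q in k[::-1]),-1)
        if (r*7+c*3)%29==0: cv2.putText(out,str(int(X[2]*1000)),(u,v),0,.35,(200,0,200),1)
    f=lambda x:t+R@np.array([x,1-.041*(x+20),.3])/1000
    f2=lambda x:(f(x/1) if 0 else t+R@(np.array([x,1-.041*(x+20),.3])/1000))
    b=f2(155);top=f2(-25); print('TCP',(t*1000).round(1),'bottom',(b*1000).round(1),'top',(top*1000).round(1),'axis',((b-top)/.18).round(3))
    d=(b-top)/(top[2]-b[2]); e=b+d*(b[2]-.006); print('floor hit',(e*1000).round(1))
    cv2.circle(out,px(b[0],b[1]),8,(0,160,0),2); cv2.circle(out,px(e[0],e[1]),8,(255,0,0),2)
    cv2.imwrite('pics/%s_map.png'%tag,out)
if __name__=='__main__': run(sys.argv[1])
E
python3 crk.py w27; python3 sax.py w28; python3 plan.py
```

```text
TCP [ 594.8 -286.4  342.3] bottom [ 598.1 -282.8  187.3] top [ 594.6 -287.1  367.3] axis [ 0.02   0.024 -1.   ]
floor hit [ 601.7 -278.4    6. ]
1500
-30 1065 y -18.0 20.9 z -4.4 5.9 zmed 0.7
-15 130 y 8.1 20.8 z -5.4 7.0 zmed 0.2
0 84 y 16.6 20.3 z -3.8 4.7 zmed 0.5
15 74 y 15.4 19.4 z -3.9 5.0 zmed 0.8
30 17 y 17.3 18.8 z -2.8 3.7 zmed 0.1
75 9 y 1.3 3.3 z -4.6 4.5 zmed -0.9
90 42 y 0.4 3.7 z -4.7 4.7 zmed -0.1
105 37 y 0.8 2.6 z -4.1 4.9 zmed -0.1
120 27 y 0.3 2.1 z -4.2 5.1 zmed 0.9
135 15 y -0.7 1.7 z -3.4 5.2 zmed -0.2
xrange [-29.3 139.9]
t 49.83 tcp [ 593.  -286.4  343.4] ang -56.99 tilt [0.0551 0.0473] F [-0.5  0.7 -0.4] w 0.0102 q [-0.3   0.43  0.99  1.53 -0.43  1.37 -0.27]
```

View pics/w27_map.png

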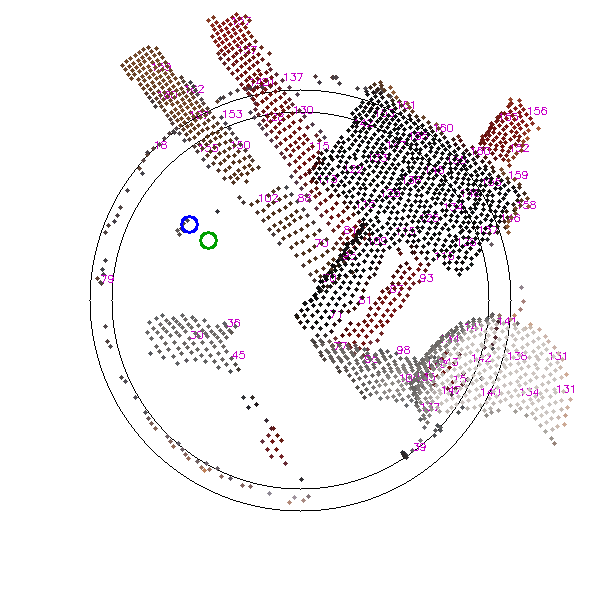

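View pics/w27.png

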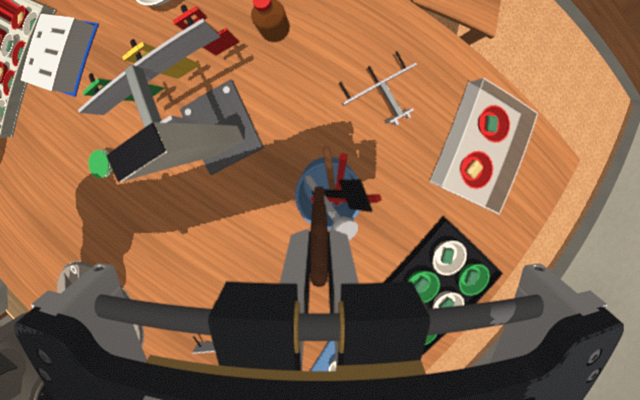

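{"fn": "jog_arm", "kwargs": {
  "series": [
    [12,-2,0,0],
    [12,-1,0,0],
    [12,-1,0,0],
    [0,0,0,0]
  ]
}}

```text
time_s: 50.32
ee_pos: [0.5897, -0.2852, 0.3049]
orientation: [[0.056, 0.837, 0.545], [0.05, 0.543, -0.838], [-0.997, 0.074, -0.011]]
wrist_force: [-0.6, 0.2, 0.1]
width: 0.0095
```

```bash
python3 crk.py w29; python3 plan.py 594.5,-284.5,280,-57,12
```

```text
TCP [ 589.7 -285.2  304.9] bottom [ 593.4 -281.1  149.9] top [ 589.5 -286.   329.9] axis [ 0.022  0.027 -1.   ]
floor hit [ 596.5 -277.1    6. ]
t 50.38 tcp [ 589.9 -285.4  305.5] ang -56.98 tilt [0.0567 0.0494] F [-0.6 -0.3  0.9] w 0.01 q [-0.3   0.44  0.97  1.59 -0.45  1.3  -0.24]
[[8.6,0.8,0.7,0.0],[8.6,0.8,0.7,0.0],[8.6,0.8,0.7,0.0]]
```

{"fn": "jog_arm", "kwargs": {
  "series": [
    [12,1.5,1,0],
    [12,0.5,0,0],
    [12,0,0,0],
    [0,0,0,0]
  ]
}}

```text
time_s: 50.88
ee_pos: [0.5947, -0.2832, 0.2672]
orientation: [[0.057, 0.836, 0.545], [0.049, 0.543, -0.838], [-0.997, 0.074, -0.01]]
wrist_force: [-0.4, -0.3, -0.2]
width: 0.0101
```

```bash
python3 crk.py w30; python3 plan.py
```

```text
TCP [ 594.7 -283.2  267.2] bottom [ 598.5 -279.1  112.2] top [ 594.4 -284.   292.2] axis [ 0.022  0.027 -1.   ]
floor hit [ 600.9 -276.3    6. ]
t 50.92 tcp [ 594.8 -283.4  267.8] ang -56.97 tilt [0.0574 0.049 ] F [-1.   0.7 -0.9] w 0.0098 q [-0.28  0.47  0.95  1.64 -0.48  1.24 -0.22]
```

View pics/w30.png

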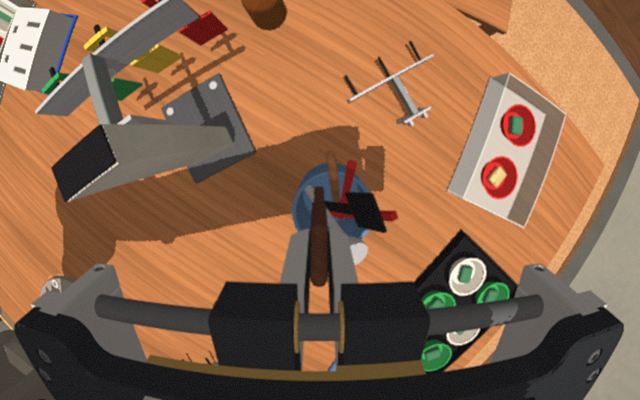

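{"fn": "jog_arm", "kwargs": {
  "series": [
    [12,-1,0,0],
    [12,0,0,0],
    [12,0,0,0],
    [12,0,0,0],
    [0,0,0,0]
  ]
}}

```text
time_s: 51.55
ee_pos: [0.5968, -0.2815, 0.2164]
orientation: [[0.057, 0.836, 0.545], [0.049, 0.543, -0.838], [-0.997, 0.075, -0.01]]
wrist_force: [-0.1, 0.5, -0.3]
width: 0.0094
```

```bash
python3 crk.py w31; python3 plan.py
```

```text
TCP [ 596.8 -281.5  216.4] bottom [ 600.7 -277.5   61.4] top [ 596.6 -282.3  241.4] axis [ 0.023  0.027 -1.   ]
floor hit [ 602. -276.    6.]
t 51.6 tcp [ 597.  -281.8  217. ] ang -56.98 tilt [0.058  0.0486] F [ 0.4 -0.  -0.3] w 0.0097 q [-0.26  0.52  0.92  1.69 -0.53  1.15 -0.19]
```

View pics/w31_map.png

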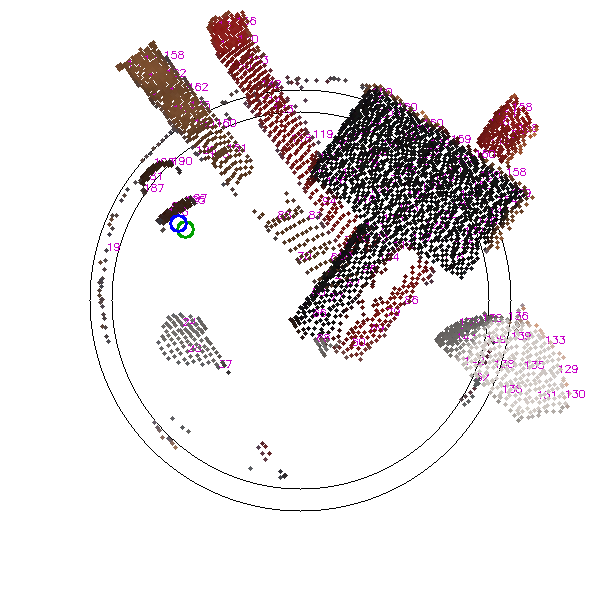

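{"fn": "jog_arm", "kwargs": {
  "series": [
    [12,-1,0,0],
    [12,-1,0,0],
    [12,-1,0,0],
    [0,0,0,0]
  ]
}}

```text
time_s: 52.1
ee_pos: [0.5966, -0.2817, 0.1786]
orientation: [[0.058, 0.836, 0.545], [0.048, 0.543, -0.838], [-0.997, 0.075, -0.009]]
wrist_force: [-0.0, -0.9, -0.6]
width: 0.0094
```

```bash
python3 plan.py; python3 crk.py w32
```

```text
t 52.1 tcp [ 596.6 -281.7  178.6] ang -56.98 tilt [0.0584 0.0485] F [-0.  -0.9 -0.6] w 0.0094 q [-0.24  0.55  0.89  1.73 -0.56  1.09 -0.15]
TCP [ 596.6 -281.7  178.6] bottom [ 600.7 -277.8   23.6] top [ 596.3 -282.6  203.6] axis [ 0.024  0.026 -1.   ]
floor hit [ 601.1 -277.4    6. ]
```

View pics/w32.png

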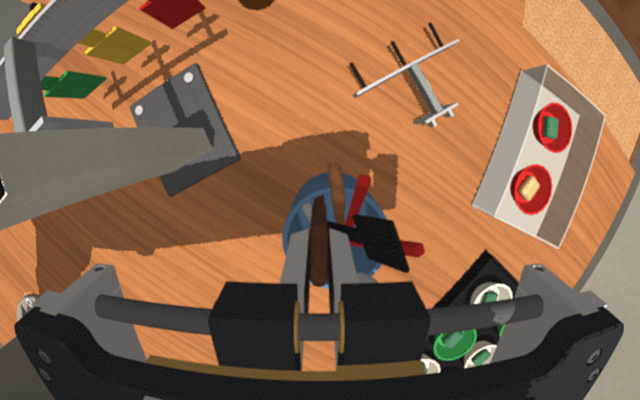

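{"fn": "jog_arm", "kwargs": {
  "series": [
    [6,0,0,0],
    [5,0,0,0],
    [3,0,0,0],
    [0,0,0,0]
  ]
}}

```text
time_s: 52.65
ee_pos: [0.5981, -0.2815, 0.1649]
orientation: [[0.06, 0.836, 0.545], [0.048, 0.543, -0.838], [-0.997, 0.076, -0.007]]
wrist_force: [0.4, 0.3, -0.5]
width: 0.0099
```

```bash
python3 plan.py
```

```text
t 52.65 tcp [ 598.1 -281.5  164.9] ang -56.98 tilt [0.06   0.0478] F [ 0.4  0.3 -0.5] w 0.0099 q [-0.23  0.56  0.88  1.74 -0.58  1.06 -0.14]
```

{"fn": "jog_arm", "kwargs": {
  "series": [
    [3,0,0,0],
    [2,0,0,0],
    [0,0,0,0]
  ]
}}

```text
time_s: 53.02
ee_pos: [0.6001, -0.2824, 0.1628]
orientation: [[0.065, 0.836, 0.545], [0.047, 0.543, -0.839], [-0.997, 0.08, -0.004]]
wrist_force: [-1.6, 0.2, 2.1]
width: 0.01
```

```bash
python3 plan.py
```

```text
t 53.02 tcp [ 600.1 -282.4  162.8] ang -57.0 tilt [0.0648 0.0468] F [-1.6  0.2  2.1] w 0.01 q [-0.23  0.57  0.87  1.74 -0.58  1.06 -0.14]
```

{"fn": "jog_arm", "kwargs": {
  "series": [
    [0,0,0,0],
    [0,0,0,0],
    [0,0,0,0],
    [0,0,0,0]
  ],
  "fingers": 195
}}

```text
time_s: 53.52
ee_pos: [0.6001, -0.2824, 0.1626]
orientation: [[0.065, 0.836, 0.545], [0.047, 0.543, -0.839], [-0.997, 0.08, -0.004]]
wrist_force: [-0.1, 0.5, -0.0]
width: 0.0221
```

{"fn": "jog_arm", "kwargs": {
  "series": [
    [-10,0,0,0],
    [-15,0,0,0],
    [-25,0,0,0],
    [-30,0,0,0],
    [-30,0,0,0],
    [0,0,0,0]
  ]
}}

```text
time_s: 54.28
ee_pos: [0.5924, -0.289, 0.2809]
orientation: [[0.067, 0.837, 0.544], [0.045, 0.542, -0.839], [-0.997, 0.081, -0.001]]
wrist_force: [0.0, -0.3, -1.0]
width: 0.0221
```

```bash
python3 plan.py 540,-230,330,-57,45; python3 crk.py w33
```

```text
t 54.27 tcp [ 592.4 -289.   280.9] ang -57.07 tilt [0.0673 0.0453] F [ 0.  -0.3 -1. ] w 0.0221 q [-0.29  0.46  0.96  1.63 -0.47  1.25 -0.22]
[[-16.6,-2.6,-26.0,-0.0],[-16.6,-2.6,-26.0,-0.0],[-16.6,-2.6,-26.0,-0.0]]
TCP [ 592.4 -289.   280.9] bottom [ 597.8 -285.6  125.9] top [ 591.9 -289.7  305.9] axis [ 0.033  0.023 -1.   ]
floor hit [ 601.8 -282.8    6. ]
```

View pics/w33.png

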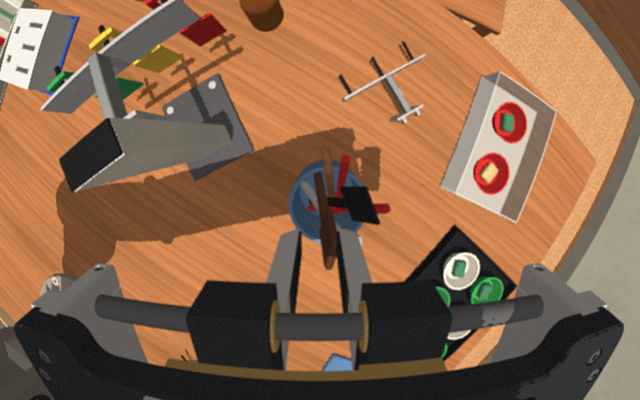

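{"fn": "jog_arm", "kwargs": {
  "series": [
    [-20,0,-20,0],
    [-20,-3,-30,0],
    [-20,-10,-35,0],
    [0,-20,-40,0],
    [0,-20,-40,0],
    [0,-10,-40,0],
    [0,0,-40,0],
    [0,0,0,0]
  ]
}}

```text
time_s: 55.32
ee_pos: [0.4038, -0.1185, 0.334]
orientation: [[0.057, 0.836, 0.546], [0.048, 0.544, -0.838], [-0.997, 0.075, -0.009]]
wrist_force: [0.0, -1.2, -0.0]
width: 0.0223
```

```bash
python3 plan.py
python3 - <<'E'
from h import *
p,C=shot('side','s12'); save('s12c.png',cv2.resize(p['color'][100:240,240:400],None,fx=5,fy=4.2,interpolation=3))
z=C[...,2]; col=p['color'].astype(int)
p2,C2=shot('top','t4'); save('t4c.png',cv2.resize(p2['color'][110:230,300:450],None,fx=5,fy=5,interpolation=3))
for P,c in ((C,p['color'].astype(int)),(C2,p2['color'].astype(int))):
    m=(np.hypot(P[...,0]-.585,P[...,1]+.303)<.08)&(P[...,2]>.165)&(P[...,2]<.25); q=P[m]; print(len(q), q.max(0).round(3) if len(q) else '', q.mean(0).round(3) if len(q) else '', c[m].mean(0) if len(q) else '')
E
```

```text
t 55.33 tcp [ 403.8 -118.5  334. ] ang -56.89 tilt [0.0575 0.0484] F [ 0.  -1.2 -0. ] w 0.0223 q [-0.8  -0.31  0.79  2.02  0.18  1.29 -1.07]
22 [ 0.625 -0.278  0.176] [ 0.562 -0.321  0.169] [110.59090909  82.31818182  66.27272727]
27 [ 0.627 -0.273  0.176] [ 0.567 -0.32   0.17 ] [82.7037037  65.18518519 56.2962963 ]
```

View pics/s12c.png

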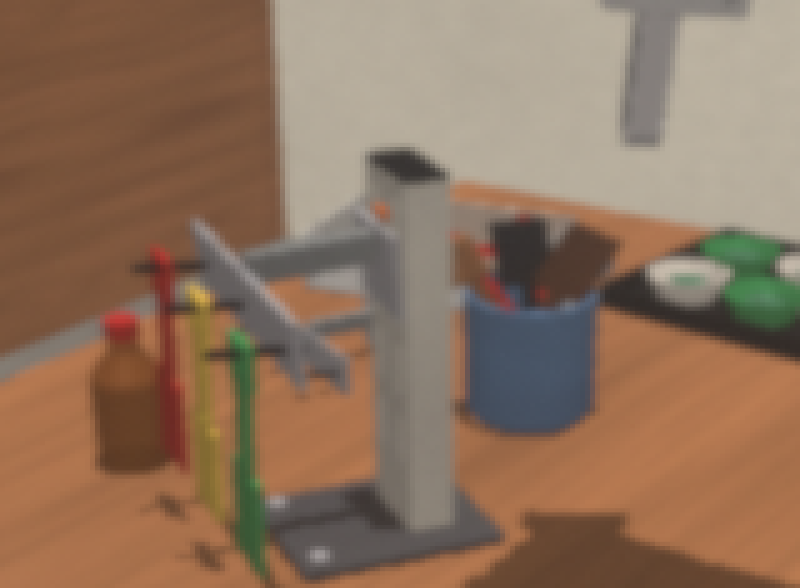

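View pics/t4c.png

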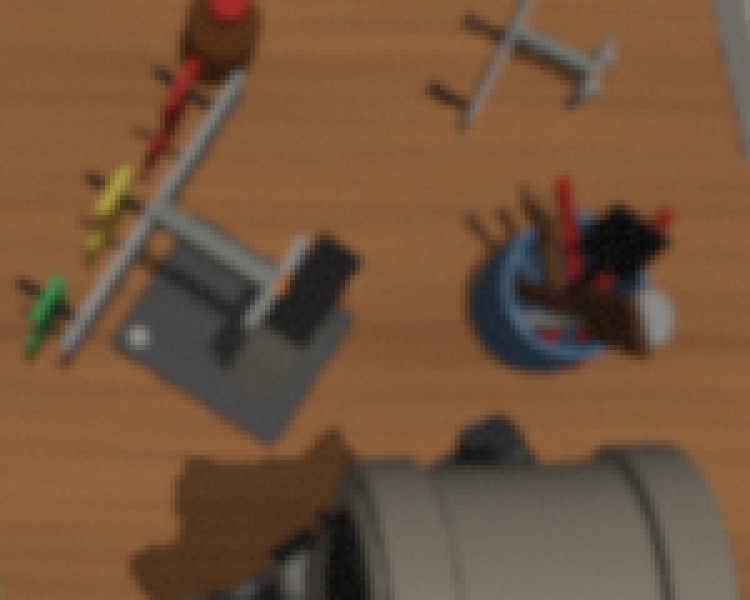

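Run:
```python
from h import *
p,C=dict(np.load('pics/t4.npz')),None; C=cloud(p); col=p['color'].astype(int)
p3,C3=dict(np.load('pics/s12.npz')),None; C3=cloud(p3)
s=bot.observe()
for P,c in ((C,col),(C3,p3['color'].astype(int))):
    m=(np.hypot(P[...,0]-.575,P[...,1]+.31)<.06)&(P[...,2]>.10)&(P[...,2]<.2)&(c[...,0]<110)&(c[...,2]<c[...,0]*.8)&(c[...,0]>45)&(P[...,0]<.6)
    q=P[m]; print(len(q)); 
    for a in np.arange(.1,.18,.015):
        k=q[(q[:,2]>a)&(q[:,2]<a+.015)]
        if len(k)>2: print(a.round(3),len(k),k.mean(0).round(3))
    if len(q)>5:
        mu=q.mean(0); v=np.linalg.svd(q-mu)[2]; print('axes',v.round(2))
```

```text
68
0.1 9 [ 0.576 -0.321  0.105]
0.115 5 [ 0.572 -0.329  0.123]
0.13 15 [ 0.571 -0.325  0.139]
0.145 14 [ 0.546 -0.328  0.155]
0.16 25 [ 0.554 -0.326  0.167]
axes [[-0.63 -0.03  0.77]
 [ 0.77 -0.11  0.63]
 [ 0.06  0.99  0.09]]
206
0.1 22 [ 0.576 -0.315  0.109]
0.115 53 [ 0.565 -0.316  0.124]
0.13 55 [ 0.56  -0.32   0.137]
0.145 50 [ 0.555 -0.324  0.152]
0.16 26 [ 0.555 -0.326  0.164]
axes [[-0.55 -0.21  0.81]
 [ 0.83 -0.01  0.56]
 [ 0.11 -0.98 -0.18]]
```

{"fn": "jog_arm", "kwargs": {
  "series": [
    [0,0,-40,0],
    [0,0,-40,0],
    [0,0,0,0],
    [0,0,0,0],
    [0,0,0,0],
    [0,0,0,0],
    [0,0,0,0],
    [0,0,0,0]
  ]
}}

```text
time_s: 56.42
ee_pos: [0.3631, -0.0562, 0.3335]
orientation: [[0.053, 0.843, 0.535], [0.044, 0.533, -0.845], [-0.998, 0.068, -0.009]]
wrist_force: [-0.3, 0.7, 0.3]
width: 0.022
```

```bash
python3 plan.py
python3 - <<'E'
from h import *
p,C=shot('side','s13'); save('s13c.png',cv2.resize(p['color'][100:240,240:400],None,fx=5,fy=4.2,interpolation=3))
q=dict(np.load('pics/s12.npz')); d=np.abs(p['color'].astype(int)-q['color']).max(-1); print('diff crock/paddles',d[130:230,255:365].max(), d[130:230,255:365].mean())
p2,C2=shot('top','t5'); save('t5c.png',p2['color'])
L=loc(C); col=p['color'].astype(int); m=(col[...,0]>170)&(col[...,1]<120)&(col[...,2]<90)&(abs(L[...,0])<12)&(abs(L[...,1])<15)&(L[...,2]>240)&(L[...,2]<275); print('catch px',m.sum(),L[m].mean(0) if m.any() else '')
E
```

```text
t 56.42 tcp [363.1 -56.2 333.5] ang -57.64 tilt [0.0528 0.0441] F [-0.3  0.7  0.3] w 0.022 q [-0.77 -0.39  0.58  2.09  0.18  1.32 -1.27]
diff crock/paddles 80 1.7679090909090909
catch px 1 [ -1.315704    -1.26482419 260.74468916]
```

View pics/s13c.png

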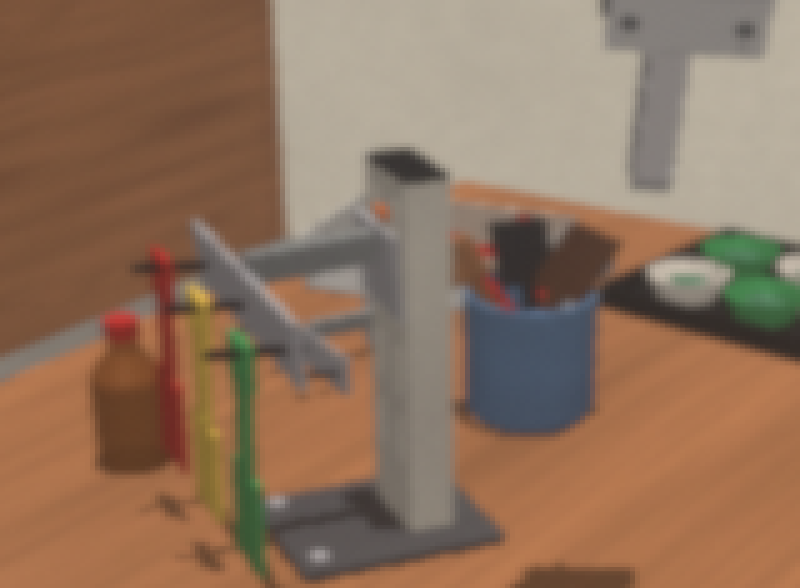

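View pics/t5c.png

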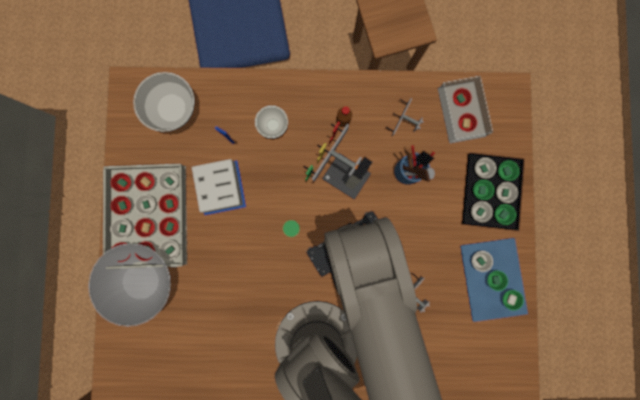

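Run:
```python
from plant import bot
print(bot.job_done())
```

```text
the job is handed in; nothing more can be done
None
```

The job is done and handed in at about 56 s of the 210 s. The robot was clear of everything.

- **Bracket:** I hooked the full-size bracket (strip measured about 190 mm) into the top slots and pressed it down to about 40 N at the wrist. A close wrist view then showed both hooks in the top slots and the orange catch out about 5 mm above the plate's top edge. In the last side view it still looked seated. That view was too coarse to re-measure the catch, because only one orange pixel registered.
- **Paddles:** Red hangs on peg 1, yellow on peg 2 and green on peg 3. I saw each peg through its eye before letting go. The last side view shows all three hanging still.
- **Dark spatula:** It stands handle down in the crock. I felt the floor at about the right height, and its top is now about 170 mm up. There was no light spatula in this run.
- **Crock tools and other things:** The five tools in the crock, the bowl, the bottle and the cups were still in place in the top view.

**Less than ideal:**
- The spatula settled about 24° off vertical after release. I left it because that is less than the spoon beside it (roughly 30°).
- The bracket droops about 3° in its play.
- The gripper slowly picked up about 5° of tilt during the run; I corrected for it from the camera images.

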